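# Nest the biscuit cutters in their tin base

### The arm

A 6-joint arm with a two-finger parallel gripper is mounted at the origin on the work surface. World frame = base frame: x ahead of the robot, y to its left, z up, the work surface at z = 0. Lengths are in m, angles in rad, forces in N, time in s.
With the tool pointing down it reaches from about 0.3 to 0.75 m from the base axis. Payload 8.5 kg.
Tool frame: the origin (TCP) lies midway between the tips of the shut fingers; the grasp point (between the pads) lies 19 mm behind it; z points along the fingers, y is the direction in which the jaws open and shut (so a half turn about z gives the same grasp; the last joint's range is limited). The gripper opens to 88 mm and grips with 3 to 60 N. Pads are 18 mm wide; open, the fingers measure 123 mm over their backs; the gripper's body (75 mm by 187 mm) begins 45 mm behind the grasp point.
Start: joints at [-1.427, 0.381, 1.297, -0, 1.464, -0.215], TCP at [0.193, -0.515, 0.239] pointing down, gripper open.
Joint ranges: [-3.11, 3.11], [-0.89, 2.33], [0.22, 2.48], [-1.42, 4.56], [0.17, 2.85], [-2.88, 2.88]. Speed limits (rad/s): [2.39, 2.39, 3.14, 3.14, 3.14, 3.14].

### API

Orientations are given as a 3x3 rotation matrix whose columns are the frame's x, y, z axes.
In Python, from plant import telemetry, viewer, bot, nets gives the robot as it stands.
- The arm moves only by the tool step_arm, never from a script. Its argument "motion" is a list of rows, each an object with "slide": the shift along the tool's x, y, z in mm, a list of three; "yaw": the turn about the tool's z in rad; "claw": the closure, from 0 (fully open) to 1 (shut). A call has 1 to 12 rows; each row shifts and turns the pose as measured when the row begins, along the tool's axes as they then stand; what a row does not reach is not made up. A row lasts 1/8 s, in which the tool goes at most 62.5 mm and 10.7 degrees, less where a joint would pass 70% of its speed; a pose out of reach is approached as far as the arm can. A call with a gripper value outside its range is refused whole. The fingers move at their own pace and stop on an object; "newtons" is the grip in N (left out, the last holds). Time passes only in rows, so rows that do not move let the fingers close. It gives the time, the measured TCP pose, the force and the opening at its end, in the units of the state.
- telemetry.sense(): the state, without advancing time (a new reading comes with each control period).
- viewer.capture(name): name is "scene" or "top" or "wrist"; returns a dict with "frame" (384x512x3 uint8, red, green, blue), "K" (3x3 intrinsics, pixels), "extrinsics" (4x4, takes a point from world to camera coordinates). Camera axes: x right, y up, looking along -z (the intrinsics and any distortion apply to the point x, -y, -z); pixel columns grow to the right and rows downward; lengths in m; the calibration is good to about 2 mm. A picture is of the moment at which its call begins. There is no depth.
- bot.finish_job(): hands the job in, once; it reports no verdict.
Trained networks look in the newest picture that a camera, given by its name, has taken for a name from the list of things; names that differ only in an ending like _2 or _b are one class to them, and where a whole thing is asked for, a point or a joint stands for the part that bears it (a point fixed in the world has none). Each returns a list of dicts, best first, with "score" (0 to 1); they miss things now and then, are a little off and sometimes report something else, mostly with a low value. They report only what shows in the picture. A call takes as long as a camera call.
- nets.find_in(camera, thing): "rect" ([centre column, centre row, width, height] in pixels, round what is visible of it).
The state is a dict: "t": time; "joint_positions": joint angles; "qd": joint speeds; "joint_efforts": joint torques, N m; "eef_pos": TCP position; "ee_rot": TCP orientation; "ft_force": force on the tool from outside, world axes, zero at the start; "moment": the same for the moment, N m; "finger_gap": finger opening in m.
Only numpy, scipy, OpenCV 4.12 (cv2) and the standard library are available. Lean on these libraries where they do the work, as an engineer would, in place of code of your own. Each camera call takes 0.05 s, during which the arm holds its last target.

### The job

Biscuits are done: put the four round cutters away nested in the shallow copper tin base, starting with the smallest (red grip), then yellow, green and blue, each lowered over the one before so that all four end up standing flat on the floor of the base, inside one another. Set each down rather than dropping it, and leave the square cutter, the glass bowls and the thermometer where they are.

Things in the scene. Friction and masses are not known exactly. Their poses are not given: they have to be found in the camera images.
- cutter40_center (a point): Smallest of 4 round steel cutters, edge down: open ring 40 mm outside diameter, wall 2, 28 high; strap arched over it along its x; on the crown a red grip 22 (x) x 10 (y) x 6 mm thick, top 48 mm above the edge, open below. 40 g. Point: on the axis, half-way up, 24 mm below the grip's top; z up. Each next size goes over with about 7 mm to spare all round, at any yaw.
- cutter58_center (a point): Second smallest of 4 round steel cutters, edge down: open ring 58 mm outside diameter, wall 2, 32 high; strap arched over it along its x; on the crown a yellow grip 26 (x) x 14 (y) x 6 mm thick, top 62 mm above the edge, open below. 60 g. Point: on the axis, half-way up, 31 mm below the grip's top; z up. Nested, a grip clears the next smaller grip by 8 mm below it: hold by the fingertips, at most 10 mm below its top.
- cutter76_center (a point): Second largest of 4 round steel cutters, edge down: open ring 76 mm outside diameter, wall 2, 36 high; strap arched over it along its x; on the crown a green grip 28 (x) x 18 (y) x 6 mm thick, top 76 mm above the edge, open below. 85 g. Point: on the axis, half-way up, 38 mm below the grip's top; z up. Nested, a grip clears the next smaller grip by 8 mm below it: hold by the fingertips, at most 10 mm below its top.
- cutter94_center (a point): Largest of 4 round steel cutters, edge down: open ring 94 mm outside diameter, wall 2, 40 high; strap arched over it along its x; on the crown a blue grip 30 (x) x 22 (y) x 6 mm thick, top 90 mm above the edge, open below. 110 g. Point: on the axis, half-way up, 45 mm below the grip's top; z up. Nested, a grip clears the next smaller grip by 8 mm below it: hold by the fingertips, at most 10 mm below its top.
- tin_base: Shallow round copper-coloured base of the cutters' storage tin, does not move: 124 mm outside diameter, 120 inside, rim 14 high, flat floor 2 thick. Origin at the centre of its underside on the counter, z up. Its deep cover (same colour, 99 mm tall, closed top) stands at the back and is not needed.
- square_center (a point): Square steel cutter, 62 mm a side, 60 mm tall, with a black grip, loose; not of the round set, to be left alone. The point is its centre, half-way up.
- bowls_center (a point): Pair of glass bowls stacked one in the other, loose, to be left alone: the outer one clear, 130 mm across the rim, 56 mm high; the inner one greenish, 107 mm across, its rim about 55 mm above the counter. The point is the centre of the outer bowl, 28 mm above the counter.
- inner_bowl_center (a point): The inner, greenish bowl of that pair (107 mm across, 48 mm high), to be left alone. The point is its centre, half-way up, about 29 mm above the counter.
- thermometer_dial (a point): Steel dial meat thermometer lying flat, loose, to be left alone: dial 46 mm across and 11 mm thick, thin stem 125 mm long along its +x. The point is the centre of the dial, 5 mm above the counter.

How it is judged:
By the outcome, as a careful person would: the job done as asked, in the order asked, and still so for the second after the job is handed in, with the robot touching nothing.
It also fails if it takes over 115 s, if anything falls off the work surface, if the arm or the gripper's body presses on something with over 40 N, if the wrist force passes 120 N, or if a joint passes its speed limit or range.

## Working session

There is one attempt and no reset: what is moved stays moved. The work goes in short steps, Python scripts to look and compute and a tool call to move; the robot and the scene stay as the last step left them, time stands still between calls to the robot, and variables do not carry over. Pictures are saved under pics/ and viewed, and the job is handed in when it is done.

Besides the shell and the picture viewer there is one more tool, called after "Emit:" as a command line: name --argument value ..., lists and objects as JSON in quotes. step_arm: Moves the arm, as the interface text tells. Its arguments: {"type":"object","properties":{"motion":{"type":"array","items":{"type":"object","properties":{"slide":{"type":"array","items":{"type":"number"}},"yaw":{"type":"number"},"claw":{"type":"number"}}}},"newtons":{"type":"number"}},"required":["motion"]}

```bash
ls; mkdir -p pics; python3 - <<'E'
from plant import telemetry, viewer, bot, nets
import cv2
s=telemetry.sense(); print({k:s[k] for k in ('t','eef_pos','ee_rot','ft_force','finger_gap')})
for c in ('scene','top','wrist'):
    d=viewer.capture(c); cv2.imwrite(f'pics/{c}0.png',d['frame'][:,:,::-1]); print(c,d['K'].tolist() if hasattr(d['K'],'tolist') else d['K'],d['extrinsics'], [k for k in d])
    for n in ['cutter40_center','cutter58_center','cutter76_center','cutter94_center','tin_base','square_center','bowls_center','thermometer_dial']:
        print(c,n,[(r['score'],[round(float(x)) for x in r['rect']]) for r in nets.find_in(c,n)][:3])
E
```

```text
pics
{'t': 0.0, 'eef_pos': array([ 0.19309724, -0.51470877,  0.23815574]), 'ee_rot': array([[ 9.36313804e-01,  3.51164371e-01, -2.12023969e-04],
       [ 3.51164323e-01, -9.36312853e-01,  1.36387537e-03],
       [ 2.80423669e-04, -1.35147059e-03, -9.99999047e-01]]), 'ft_force': array([ 0.65194127, -0.58827248,  0.41046082]), 'finger_gap': 0.08826393905099096}
scene [[385.2687902640937, 0.0, 256.8975832966729], [0.0, 385.2687902640937, 193.6380760394093], [0.0, 0.0, 1.0]] [[ 0.22455328  0.97433912 -0.01546305 -0.09708511]
 [-0.60391479  0.15160108  0.78249859  0.28107394]
 [ 0.7647632  -0.16637426  0.62246032 -1.4041588 ]
 [ 0.          0.          0.          1.        ]] ['frame', 'K', 'extrinsics']
scene cutter40_center [(0.76, [276, 242, 19, 19])]
scene cutter58_center [(0.87, [190, 256, 26, 30])]
scene cutter76_center [(0.74, [144, 209, 34, 38])]
scene cutter94_center [(0.91, [301, 173, 32, 44])]
scene tin_base [(0.95, [231, 199, 46, 30])]
scene square_center [(0.95, [366, 215, 28, 29]), (0.3, [302, 174, 39, 43])]
scene bowls_center [(0.94, [370, 174, 51, 37])]
scene thermometer_
[... 692 characters left out ...]
top bowls_center [(0.61, [113, 228, 58, 67])]
top thermometer_dial [(0.73, [424, 176, 68, 26])]
wrist [[300.49414385664045, 0.0, 257.09799248590053], [0.0, 300.49414385664045, 189.30524513405695], [0.0, 0.0, 1.0]] [[ 3.50358153e-01 -9.36615750e-01  3.19021927e-04 -5.49506899e-01]
 [ 9.01468639e-01  3.37118265e-01 -2.71487693e-01  3.70018825e-02]
 [ 2.54172101e-01  9.54055149e-02  9.62441858e-01 -3.89240182e-01]
 [ 0.00000000e+00  0.00000000e+00  0.00000000e+00  1.00000000e+00]] ['frame', 'K', 'extrinsics']
wrist cutter40_center []
wrist cutter58_center []
wrist cutter76_center []
wrist cutter94_center []
wrist tin_base []
wrist square_center []
wrist bowls_center []
wrist thermometer_dial []
```

```bash
python3 - <<'E'
import cv2
for c in('scene','top'):
    a=cv2.imread(f'pics/{c}0.png'); a=a[120:300,40:480] if c=='scene' else a[110:290,60:500]
    cv2.imwrite(f'pics/{c}0b.png',cv2.resize(a,None,fx=1.8,fy=1.8,interpolation=cv2.INTER_CUBIC))
E
```

```text
(no output)
```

View pics/scene0b.png

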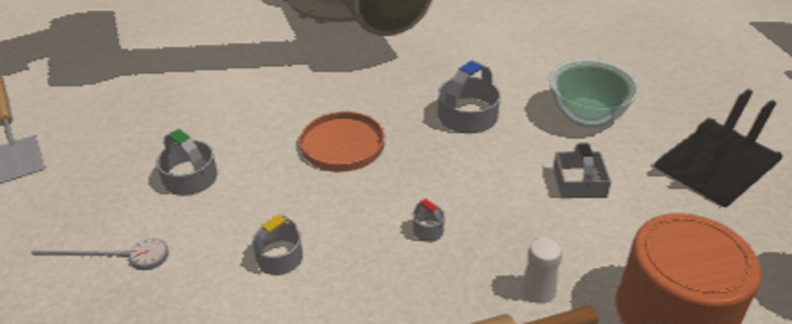

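View pics/top0b.png

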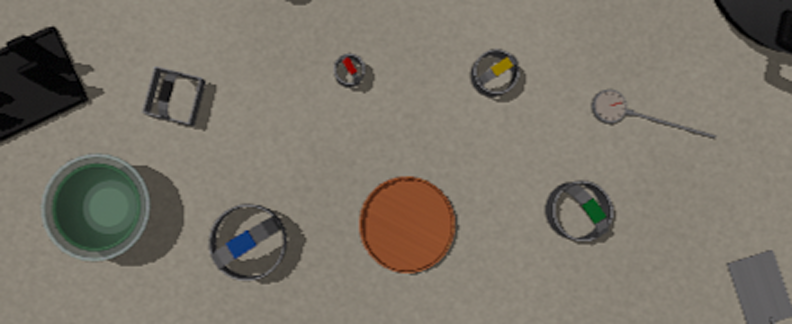

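View pics/wrist0.png

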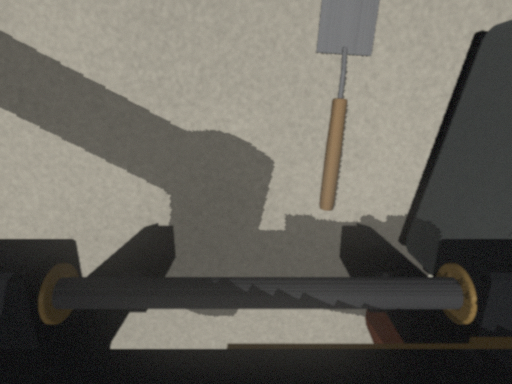

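```bash
cat > h.py <<'E'
import numpy as np, cv2
from plant import telemetry, viewer, bot, nets
H={'red':.048,'yellow':.062,'green':.076,'blue':.090}
def unproj(d,uv,z):
    K=np.array(d['K']);E=np.array(d['extrinsics']);uv=np.atleast_2d(np.array(uv,float))
    r=np.c_[(uv[:,0]-K[0,2])/K[0,0],-(uv[:,1]-K[1,2])/K[1,1],-np.ones(len(uv))]
    R=E[:3,:3];c=-R.T@E[:3,3];w=r@R
    return c+w*((z-c[2])/w[:,2])[:,None]
def proj(d,p):
    E=np.array(d['extrinsics']);K=np.array(d['K']);q=E[:3,:3]@np.array(p)+E[:3,3]
    return np.array([K[0,2]-K[0,0]*q[0]/q[2],K[1,2]+K[1,1]*q[1]/q[2]])
def mask(f,col):
    h=cv2.cvtColor(f,cv2.COLOR_RGB2HSV)
    rng={'red':[(0,190,90,5),(172,190,90,180)],'yellow':[(20,150,90,32)],'green':[(50,140,50,80)],'blue':[(105,150,70,130)]}[col]
    m=0
    for lo,s,v,hi in rng: m=m|cv2.inRange(h,(lo,s,v),(hi,255,255))
    return m
def blobs(m,n=3,amin=12):
    k,l,st,c=cv2.connectedComponentsWithStats(m)
    o=sorted(range(1,k),key=lambda i:-st[i,4])[:n]
    return [(st[i,4],c[i],np.argwhere(l==i)[:,::-1]) for i in o if st[i,4]>=amin]
def rect(d,px,z):
    w=unproj(d,px,z)[:,:2]*1000
    c,s,a=cv2.minAreaRect(w.astype(np.float32))
    if s[0]<s[1]: s=s[::-1];a+=90
    return np.round(w.mean(0),1),np.round(c,1),np.round(s,1),round((a+90)%180-90,1)
E
python3 - <<'E'
from h import *
for c in('scene','top'):
    d=viewer.capture(c)
    for k in H:
        for a,cc,px in blobs(mask(d['frame'],k)): print(c,k,a,cc.round(1),*rect(d,px,H[k]-.0005))
    h=cv2.cvtColor(d['frame'],cv2.COLOR_RGB2HSV); m=cv2.inRange(h,(3,120,60),(14,255,255))
    for a,cc,px in blobs(m,4,100):
        print(c,'copper',a,cc.round(1),*rect(d,px,.012))
E
```

```text
scene yellow 58 [191.8 243.8] [ 672.3 -196.3] [ 672.1 -195.9] [24.6 14. ] -56.9
scene blue 29 [301.3 157.1] [450.5 118.4] [450.8 118.6] [22.4 14.9] -55.7
scene copper 4952 [421.6 278.9] [835.5 258.6] [826.8 259.6] [228.9 142.3] -50.6
scene copper 1081 [229.6 198.2] [479.1 -84.4] [476.2 -84.7] [124.5 124.4] -28.6
scene copper 513 [166.9 352.5] [ 878.7 -265.6] [ 879.5 -265.3] [91.3 21.2] -85.6
scene copper 423 [350.2 299.4] [850.6  93.3] [851.2  93.1] [91.4 23.4] -85.5
top red 35 [253.8 146.1] [670.5  -6.4] [670.2  -6.3] [20.4  8.6] 31.3
top yellow 62 [338.4 146.7] [ 669.2 -196.2] [ 669.3 -196.1] [24.8 12.3] -58.3
top green 95 [389.6 226.8] [ 491.3 -303.7] [ 491.3 -303.8] [26.8 16.6] 33.5
top blue 133 [193.4 245.2] [448.6 118.1] [448.7 118.1] [28.8 19.8] -57.3
top copper 2950 [149.2  58.3] [887.1 246.1] [882.4 237.9] [180.3 136.6] 45.6
top copper 2244 [285.8 234.5] [470.9 -83.8] [471.1 -84.3] [122.5 121.3] 0.6
top copper 970 [43.8 38.3] [930.7 497. ] [930.3 497.7] [116.5 114.9] 3.1
top copper 185 [218.8  67.5] [868.1  79.4] [867.4  82.3] [93.4 19.5] -85.2
```

```bash
cat >> h.py <<'E'
def plan(x,y,z,ang,n):
    "mm, deg of tool x axis; n rows: yaw spread over the rows"
    s=telemetry.sense(); R=s['ee_rot'];p=s['eef_pos']*1000
    a0=np.degrees(np.arctan2(R[1,0],R[0,0]))
    dy=(ang-a0+180)%360-180
    print('now',p.round(1),'ang',round(a0,1),'F',np.round(s['ft_force'],1),'gap',round(s['finger_gap']*1000,1),'t',round(s['t'],2),'q6',round(s['joint_positions'][5],2), 'tilt',R[:,2].round(3))
    D=(np.array([x,y,z])-p)/n
    for i in range(n):
        a=np.radians(a0+dy*i/n)
        Rz=np.array([[np.cos(a),np.sin(a),0],[np.sin(a),-np.cos(a),0],[0,0,-1]])
        print((Rz.T@D).round(0).astype(int).tolist(), 'yaw',round(-np.radians(dy)/n,3))
E
python3 -c "
from h import *
plan(670,-6,200,31,12)"
```

```text
now [ 193.1 -515.   238.8] ang 20.6 F [ 0.8 -0.  -0.3] gap 88.5 t 1.45 q6 -0.22 tilt [-0. -0. -1.]
[52, -26, 3] yaw -0.015
[52, -25, 3] yaw -0.015
[53, -24, 3] yaw -0.015
[53, -23, 3] yaw -0.015
[54, -23, 3] yaw -0.015
[54, -22, 3] yaw -0.015
[54, -21, 3] yaw -0.015
[55, -20, 3] yaw -0.015
[55, -19, 3] yaw -0.015
[55, -18, 3] yaw -0.015
[55, -18, 3] yaw -0.015
[56, -17, 3] yaw -0.015
```

Emit:
step_arm --motion '[{"slide": [52,-26,3],"yaw": -0.015,"claw": 0},{"slide": [52,-25,3],"yaw": -0.015,"claw": 0},{"slide": [53,-24,3],"yaw": -0.015,"claw": 0},{"slide": [53,-23,3],"yaw": -0.015,"claw": 0},{"slide": [54,-23,3],"yaw": -0.015,"claw": 0},{"slide": [54,-22,3],"yaw": -0.015,"claw": 0},{"slide": [54,-21,3],"yaw": -0.015,"claw": 0},{"slide": [55,-20,3],"yaw": -0.015,"claw": 0},{"slide": [55,-19,3],"yaw": -0.015,"claw": 0},{"slide": [55,-18,3],"yaw": -0.015,"claw": 0},{"slide": [55,-18,3],"yaw": -0.015,"claw": 0},{"slide": [56,-17,3],"yaw": -0.015,"claw": 0}]' --newtons 20

```text
t: 2.95
eef_pos: [0.6834, 0.0071, 0.2021]
ee_rot: [[0.859, 0.512, 0.003], [0.512, -0.859, -0.004], [0.001, 0.005, -1.0]]
ft_force: [0.2, -0.9, 0.7]
finger_gap: 0.0881
```

```bash
python3 -c "
from h import *
plan(670,-6,100,31,3)
d=viewer.capture('wrist'); cv2.imwrite('pics/w1.png',d['frame'][:,:,::-1])
for a,cc,px in blobs(mask(d['frame'],'red')): print(a,cc.round(1),*rect(d,px,.0475))
"
```

```text
now [683.4   7.1 202.1] ang 30.8 F [ 0.2 -0.9  0.7] gap 88.1 t 2.95 q6 0.87 tilt [ 0.003 -0.004 -1.   ]
[-6, 1, 34] yaw -0.001
[-6, 1, 34] yaw -0.001
[-6, 1, 34] yaw -0.001
```

View pics/w1.png

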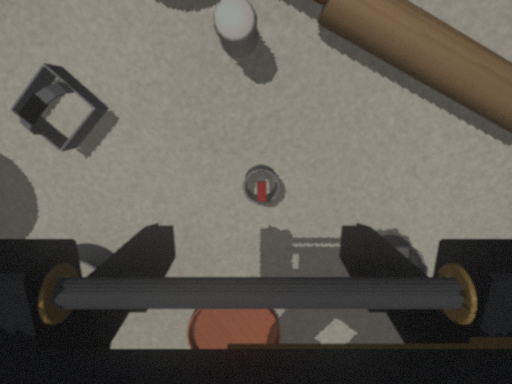

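```bash
sed -i "s/'red':\[(0,190,90,5),(172,190,90,180)\]/'red':[(0,170,60,5),(172,170,60,180)]/" h.py; python3 -c "
from h import *
d=viewer.capture('wrist')
print(cv2.cvtColor(d['frame'],cv2.COLOR_RGB2HSV)[184:198:3,258:267:2].tolist())
for a,cc,px in blobs(mask(d['frame'],'red')): print(a,cc.round(1),*rect(d,px,.0475))
"
```

```text
[[[27, 26, 87], [17, 25, 91], [30, 6, 90], [30, 3, 91], [0, 5, 93]], [[18, 30, 102], [10, 55, 120], [3, 114, 105], [1, 108, 109], [3, 119, 103]], [[20, 26, 118], [6, 70, 121], [2, 151, 125], [2, 162, 121], [3, 158, 123]], [[24, 27, 134], [5, 70, 123], [2, 151, 125], [1, 152, 124], [3, 150, 124]], [[22, 28, 139], [6, 67, 121], [3, 151, 127], [2, 149, 127], [2, 153, 123]]]
```

```bash
sed -i "s/(0,170,60,5)/(0,105,60,4)/;s/(20,150,90,32)/(20,120,80,32)/;s/(50,140,50,80)/(50,100,40,80)/;s/(105,150,70,130)/(105,110,50,130)/" h.py; python3 -c "
from h import *
d=viewer.capture('wrist')
for a,cc,px in blobs(mask(d['frame'],'red')): print(a,cc.round(1),*rect(d,px,.0475))
"
```

```text
169 [263.5 194.1] [670.7  -5.8] [671.3  -5.6] [20.6  9.4] 31.1
```

Emit:
step_arm --motion '[{"slide": [-6,1,40],"yaw": 0,"claw": 0.3},{"slide": [-6,1,40],"yaw": 0,"claw": 0.3},{"slide": [-5,1,40],"yaw": 0,"claw": 0.3},{"slide": [0,0,0],"yaw": 0,"claw": 0.3},{"slide": [0,0,0],"yaw": 0,"claw": 0.3}]'

```text
t: 3.72
eef_pos: [0.6693, -0.0087, 0.0818]
ee_rot: [[0.86, 0.511, 0.007], [0.511, -0.86, -0.005], [0.003, 0.008, -1.0]]
ft_force: [0.7, -0.5, 0.0]
finger_gap: 0.062
```

```bash
python3 -c "
from h import *
plan(671,-6,39,31,2)
"
```

```text
now [669.3  -8.7  81.8] ang 30.7 F [ 0.7 -0.5  0. ] gap 62.0 t 3.73 q6 0.85 tilt [ 0.007 -0.005 -1.   ]
[1, -1, 21] yaw -0.003
[1, -1, 21] yaw -0.003
```

Emit:
step_arm --motion '[{"slide": [1,-1,21],"yaw": -0.005,"claw": 0.5},{"slide": [1,-1,18],"yaw": 0,"claw": 0.6},{"slide": [0,0,2],"yaw": 0,"claw": 0.6},{"slide": [0,0,0],"yaw": 0,"claw": 0.6}]'

```text
t: 4.22
eef_pos: [0.6733, -0.007, 0.0461]
ee_rot: [[0.858, 0.514, 0.017], [0.514, -0.858, -0.007], [0.011, 0.015, -1.0]]
ft_force: [-0.2, 0.4, 0.3]
finger_gap: 0.0353
```

```bash
python3 -c "
from h import *
plan(671,-6,39,31,1)
d=viewer.capture('wrist'); cv2.imwrite('pics/w2.png',d['frame'][:,:,::-1])
"
```

```text
now [673.3  -7.   46.1] ang 31.0 F [-0.2  0.4  0.3] gap 35.3 t 4.22 q6 0.85 tilt [ 0.017 -0.007 -1.   ]
[-1, -2, 7] yaw -0.001
```

View pics/w2.png

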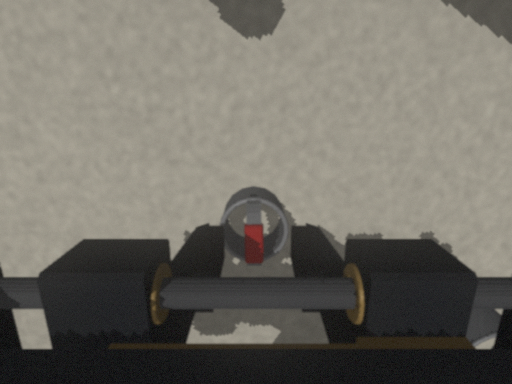

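Emit:
step_arm --motion '[{"slide": [-2,-1,9],"yaw": 0,"claw": 0.65},{"slide": [0,0,0],"yaw": 0,"claw": 0.65}]'

```text
t: 4.53
eef_pos: [0.6713, -0.0074, 0.0373]
ee_rot: [[0.858, 0.514, 0.018], [0.514, -0.858, -0.007], [0.012, 0.016, -1.0]]
ft_force: [0.4, 0.2, 0.2]
finger_gap: 0.0306
```

```bash
python3 -c "
from h import *
plan(671,-6,39,31,1)
"
```

```text
now [671.3  -7.4  37.3] ang 31.0 F [0.4 0.2 0.2] gap 30.6 t 4.53 q6 0.85 tilt [ 0.018 -0.007 -1.   ]
[0, -1, -2] yaw -0.001
```

Close on red.

Emit:
step_arm --motion '[{"slide": [0,-1,-1],"yaw": 0,"claw": 1},{"slide": [0,0,0],"yaw": 0,"claw": 1},{"slide": [0,0,0],"yaw": 0,"claw": 1},{"slide": [0,0,0],"yaw": 0,"claw": 1},{"slide": [0,0,0],"yaw": 0,"claw": 1}]' --newtons 20

```text
t: 5.15
eef_pos: [0.6709, -0.0064, 0.0387]
ee_rot: [[0.857, 0.514, 0.018], [0.514, -0.858, -0.007], [0.012, 0.016, -1.0]]
ft_force: [-0.1, 0.2, -0.6]
finger_gap: 0.0094
```

```bash
python3 -c "
from h import *
plan(672,-84,100,31,6)
d=viewer.capture('wrist'); cv2.imwrite('pics/w3.png',d['frame'][:,:,::-1])
"
```

```text
now [670.9  -6.4  38.7] ang 31.0 F [-0.1  0.2 -0.6] gap 9.4 t 5.15 q6 0.85 tilt [ 0.018 -0.007 -1.   ]
[-6, 11, -10] yaw -0.0
[-6, 11, -10] yaw -0.0
[-6, 11, -10] yaw -0.0
[-6, 11, -10] yaw -0.0
[-6, 11, -10] yaw -0.0
[-6, 11, -10] yaw -0.0
```

View pics/w3.png

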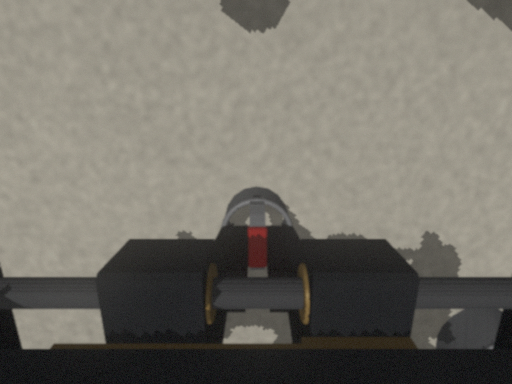

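Emit:
step_arm --motion '[{"slide": [0,0,-25],"yaw": 0,"claw": 1},{"slide": [0,0,-25],"yaw": 0,"claw": 1},{"slide": [0,0,-10],"yaw": 0,"claw": 1},{"slide": [0,0,0],"yaw": 0,"claw": 1}]'

```text
t: 5.7
eef_pos: [0.6693, -0.006, 0.0991]
ee_rot: [[0.858, 0.514, 0.016], [0.514, -0.858, -0.007], [0.01, 0.015, -1.0]]
ft_force: [0.9, -1.2, -0.2]
finger_gap: 0.0098
```

```bash
python3 -c "
from h import *
plan(472,-84,100,31,5)
d=viewer.capture('top')
h=cv2.cvtColor(d['frame'],cv2.COLOR_RGB2HSV); m=cv2.inRange(h,(3,120,40),(14,255,255))
for a,cc,px in blobs(m,4,100):
        e=cv2.fitEllipse(px[:, :].astype(np.float32)) if 0 else cv2.minEnclosingCircle((unproj(d,px,.014)[:,:2]*1000).astype(np.float32)); print(a,cc.round(1),e)
"
```

```text
now [669.3  -6.   99.1] ang 31.0 F [ 0.9 -1.2 -0.2] gap 9.8 t 5.7 q6 0.85 tilt [ 0.016 -0.007 -1.   ]
[-42, -7, 0] yaw -0.0
[-42, -7, 0] yaw -0.0
[-42, -7, 0] yaw -0.0
[-42, -7, 0] yaw -0.0
[-42, -7, 0] yaw -0.0
3452 [150.8  61.7] ((877.548828125, 241.20123291015625), 90.50006866455078)
1926 [288.7 234.9] ((471.061279296875, -83.54734802246094), 61.745601654052734)
564 [47.3 42.7] ((927.1435546875, 493.28887939453125), 62.3952522277832)
177 [362.6  60.7] ((891.448974609375, -269.6936950683594), 45.593849182128906)
```

Emit:
step_arm --motion '[{"slide": [-42,-7,0],"yaw": 0,"claw": 1},{"slide": [-42,-7,0],"yaw": 0,"claw": 1},{"slide": [-42,-7,0],"yaw": 0,"claw": 1},{"slide": [-42,-7,0],"yaw": 0,"claw": 1},{"slide": [-40,-7,0],"yaw": 0,"claw": 1},{"slide": [0,0,0],"yaw": 0,"claw": 1}]'

```text
t: 6.5
eef_pos: [0.4643, -0.0838, 0.0902]
ee_rot: [[0.857, 0.515, 0.007], [0.515, -0.857, -0.004], [0.004, 0.007, -1.0]]
ft_force: [0.5, 0.4, -0.9]
finger_gap: 0.0099
```

```bash
python3 -c "
from h import *
plan(471,-84,60,31,2)
d=viewer.capture('wrist'); cv2.imwrite('pics/w4.png',d['frame'][:,:,::-1])
"
```

```text
now [464.3 -83.8  90.2] ang 31.0 F [ 0.5  0.4 -0.9] gap 9.9 t 6.5 q6 0.6 tilt [ 0.007 -0.004 -1.   ]
[3, 2, 15] yaw -0.0
[3, 2, 15] yaw -0.0
```

View pics/w4.png

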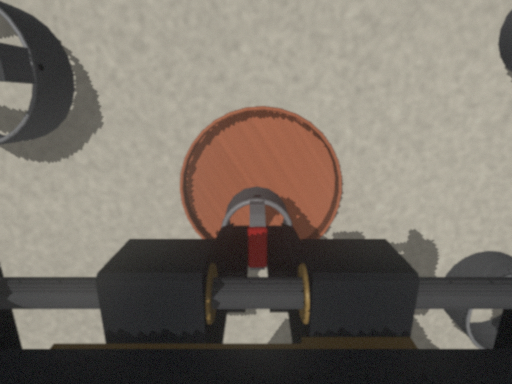

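Emit:
step_arm --motion '[{"slide": [4,2,18],"yaw": 0,"claw": 1},{"slide": [2,1,15],"yaw": 0,"claw": 1},{"slide": [0,0,0],"yaw": 0,"claw": 1}]'

```text
t: 6.92
eef_pos: [0.4756, -0.083, 0.0558]
ee_rot: [[0.857, 0.516, 0.01], [0.516, -0.857, -0.005], [0.006, 0.009, -1.0]]
ft_force: [0.6, -0.0, -0.4]
finger_gap: 0.0097
```

```bash
python3 -c "
from h import *
plan(471,-84,41,31,2)
d=viewer.capture('wrist')
h=cv2.cvtColor(d['frame'],cv2.COLOR_RGB2HSV); m=cv2.inRange(h,(3,110,40),(14,255,255))
for a,cc,px in blobs(m,2,300):
        print(a,cc.round(1),cv2.minEnclosingCircle((unproj(d,px,.014)[:,:2]*1000).astype(np.float32)))
"
```

```text
now [475.6 -83.   55.8] ang 31.1 F [ 0.6 -0.  -0.4] gap 9.7 t 6.92 q6 0.61 tilt [ 0.01  -0.005 -1.   ]
[-2, -1, 7] yaw 0.001
[-2, -1, 7] yaw 0.001
13782 [256.6 181.9] ((471.7286071777344, -82.49640655517578), 61.83363723754883)
```

Emit:
step_arm --motion '[{"slide": [-4,-1,8],"yaw": 0,"claw": 1},{"slide": [0,0,3],"yaw": 0,"claw": 1},{"slide": [0,0,0],"yaw": 0,"claw": 1}]'

```text
t: 7.35
eef_pos: [0.4724, -0.0844, 0.0453]
ee_rot: [[0.856, 0.516, 0.012], [0.516, -0.856, -0.006], [0.007, 0.011, -1.0]]
ft_force: [0.7, -0.2, -0.1]
finger_gap: 0.0097
```

```bash
python3 -c "
from h import *
plan(471.5,-83,41,31,1)
"
```

```text
now [472.4 -84.4  45.3] ang 31.1 F [ 0.7 -0.2 -0.1] gap 9.7 t 7.35 q6 0.6 tilt [ 0.012 -0.006 -1.   ]
[0, -2, 4] yaw 0.002
```

Emit:
step_arm --motion '[{"slide": [-1,0,3],"yaw": 0,"claw": 1},{"slide": [0,0,2],"yaw": 0,"claw": 1},{"slide": [0,0,0],"yaw": 0,"claw": 1}]'

```text
t: 7.72
eef_pos: [0.4717, -0.0851, 0.0406]
ee_rot: [[0.856, 0.516, 0.013], [0.516, -0.856, -0.006], [0.008, 0.012, -1.0]]
ft_force: [-1.9, 0.2, 2.8]
finger_gap: 0.0092
```

```bash
python3 -c "
from h import *
plan(471.5,-83,41,31,1)
"
```

```text
now [471.7 -85.1  40.6] ang 31.1 F [-1.9  0.2  2.8] gap 9.2 t 7.72 q6 0.6 tilt [ 0.013 -0.006 -1.   ]
[1, -2, 0] yaw 0.002
```

Emit:
step_arm --motion '[{"slide": [0,0,0],"yaw": 0,"claw": 0.7},{"slide": [0,0,0],"yaw": 0,"claw": 0.5},{"slide": [0,0,0],"yaw": 0,"claw": 0.5},{"slide": [0,0,-20],"yaw": 0,"claw": 0.3},{"slide": [0,0,-45],"yaw": 0,"claw": 0},{"slide": [0,0,-45],"yaw": 0,"claw": 0},{"slide": [0,0,0],"yaw": 0,"claw": 0}]'

```text
t: 8.6
eef_pos: [0.4703, -0.0845, 0.1533]
ee_rot: [[0.856, 0.516, 0.012], [0.516, -0.856, -0.006], [0.007, 0.011, -1.0]]
ft_force: [0.7, -0.1, -1.3]
finger_gap: 0.0772
```

```bash
python3 -c "
from h import *
plan(670,-196,145,122,8)
d=viewer.capture('wrist'); cv2.imwrite('pics/w5.png',d['frame'][:,:,::-1])
for a,cc,px in blobs(mask(d['frame'],'red')): print(a,cc.round(1),*rect(d,px,.0495))
"
```

```text
now [470.3 -84.5 153.3] ang 31.1 F [ 0.7 -0.1 -1.3] gap 77.2 t 8.6 q6 0.6 tilt [ 0.012 -0.006 -1.   ]
[14, 25, 1] yaw -0.198
[9, 27, 1] yaw -0.198
[3, 28, 1] yaw -0.198
[-2, 29, 1] yaw -0.198
[-8, 28, 1] yaw -0.198
[-13, 25, 1] yaw -0.198
[-18, 22, 1] yaw -0.198
[-22, 18, 1] yaw -0.198
270 [256.8 187.7] [471.6 -84.1] [471.2 -84. ] [21.5  9.6] 31.3
```

View pics/w5.png

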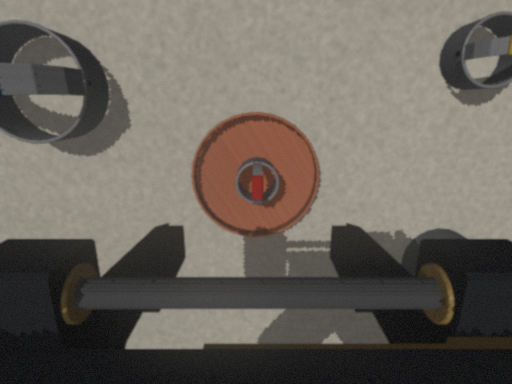

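```bash
python3 -c "
from h import *
plan(670,-196,145,122,9)
"
```

```text
now [469.4 -84.1 151.6] ang 31.1 F [-0.6  0.1 -0. ] gap 81.9 t 8.65 q6 0.6 tilt [ 0.009 -0.004 -1.   ]
[13, 22, 1] yaw -0.176
[9, 24, 1] yaw -0.176
[4, 25, 1] yaw -0.176
[0, 26, 1] yaw -0.176
[-5, 25, 1] yaw -0.176
[-9, 24, 1] yaw -0.176
[-13, 22, 1] yaw -0.176
[-17, 19, 1] yaw -0.176
[-20, 16, 1] yaw -0.176
```

Emit:
step_arm --motion '[{"slide": [13,22,0],"yaw": -0.176,"claw": 0},{"slide": [9,24,0],"yaw": -0.176,"claw": 0},{"slide": [4,25,0],"yaw": -0.176,"claw": 0},{"slide": [0,26,0],"yaw": -0.176,"claw": 0},{"slide": [-5,25,0],"yaw": -0.176,"claw": 0},{"slide": [-9,24,0],"yaw": -0.176,"claw": 0},{"slide": [-13,22,0],"yaw": -0.176,"claw": 0},{"slide": [-17,19,0],"yaw": -0.176,"claw": 0},{"slide": [-20,16,0],"yaw": -0.176,"claw": 0},{"slide": [0,0,0],"yaw": 0,"claw": 0}]'

```text
t: 9.9
eef_pos: [0.6733, -0.193, 0.131]
ee_rot: [[-0.569, 0.822, -0.019], [0.822, 0.569, 0.009], [0.018, -0.01, -1.0]]
ft_force: [-0.1, 0.3, 0.6]
finger_gap: 0.0879
```

```bash
python3 -c "
from h import *
d=viewer.capture('wrist')
for a,cc,px in blobs(mask(d['frame'],'yellow')): print(a,cc.round(1),*rect(d,px,.0615))
plan(670,-196,75,122,2)
cv2.imwrite('pics/w6.png',d['frame'][:,:,::-1])
"
```

```text
489 [252.2 202.4] [ 669.4 -195.4] [ 669.9 -195.7] [23.7 13. ] -55.2
now [ 672.6 -192.5  131.2] ang 124.6 F [-0.8  0.5 -0.9] gap 88.3 t 9.95 q6 -1.05 tilt [-0.019  0.009 -1.   ]
[-1, -2, 28] yaw 0.023
[-1, -2, 28] yaw 0.023
```

View pics/w6.png

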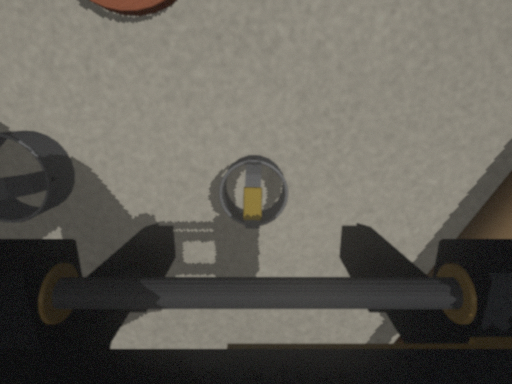

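Emit:
step_arm --motion '[{"slide": [-1,-2,28],"yaw": 0.02,"claw": 0.3},{"slide": [-1,-2,28],"yaw": 0,"claw": 0.4},{"slide": [0,0,0],"yaw": 0,"claw": 0.5},{"slide": [0,0,0],"yaw": 0,"claw": 0.5}]'

```text
t: 10.45
eef_pos: [0.6665, -0.1938, 0.0736]
ee_rot: [[-0.542, 0.84, -0.022], [0.84, 0.542, 0.011], [0.021, -0.013, -1.0]]
ft_force: [0.4, 0.5, -0.3]
finger_gap: 0.0503
```

```bash
python3 -c "
from h import *
plan(669.8,-195.8,53,123.5,1)
"
```

```text
now [ 666.5 -193.8   73.6] ang 122.8 F [ 0.4  0.5 -0.3] gap 50.3 t 10.45 q6 -1.03 tilt [-0.022  0.011 -1.   ]
[-3, 2, 21] yaw -0.012
```

Emit:
step_arm --motion '[{"slide": [-3,2,19],"yaw": -0.01,"claw": 0.6},{"slide": [0,0,2],"yaw": 0,"claw": 0.6},{"slide": [0,0,0],"yaw": 0,"claw": 0.6}]'

```text
t: 10.82
eef_pos: [0.67, -0.1951, 0.0529]
ee_rot: [[-0.55, 0.835, -0.02], [0.835, 0.55, 0.009], [0.019, -0.011, -1.0]]
ft_force: [0.2, -0.0, -1.0]
finger_gap: 0.0353
```

```bash
python3 -c "
from h import *
plan(669.8,-195.8,53,123.5,1)
d=viewer.capture('wrist')
for a,cc,px in blobs(mask(d['frame'],'yellow')): print(a,cc.round(1),*rect(d,px,.0615))
"
```

```text
now [ 670.  -195.1   52.9] ang 123.4 F [ 0.2 -0.  -1. ] gap 35.3 t 10.82 q6 -1.04 tilt [-0.02   0.009 -1.   ]
[-1, -1, 0] yaw -0.002
1114 [255.1 250. ] [ 669.4 -196. ] [ 669.6 -195.9] [24.8 12.6] -57.3
```

Emit:
step_arm --motion '[{"slide": [0,-1,0],"yaw": 0,"claw": 1},{"slide": [0,0,0],"yaw": 0,"claw": 1},{"slide": [0,0,0],"yaw": 0,"claw": 1},{"slide": [0,0,0],"yaw": 0,"claw": 1},{"slide": [0,0,0],"yaw": 0,"claw": 1}]' --newtons 20

```text
t: 11.5
eef_pos: [0.6692, -0.1957, 0.0535]
ee_rot: [[-0.55, 0.835, -0.019], [0.835, 0.55, 0.009], [0.018, -0.011, -1.0]]
ft_force: [-0.2, -0.4, -1.2]
finger_gap: 0.0136
```

```bash
python3 -c "
from h import *
plan(670,-196,150,123.5,3)
"
```

```text
now [ 669.2 -195.7   53.5] ang 123.4 F [-0.2 -0.4 -1.2] gap 13.6 t 11.5 q6 -1.04 tilt [-0.019  0.009 -1.   ]
[0, 0, -32] yaw -0.001
[0, 0, -32] yaw -0.001
[0, 0, -32] yaw -0.001
```

Emit:
step_arm --motion '[{"slide": [0,0,-25],"yaw": 0,"claw": 1},{"slide": [0,0,-32],"yaw": 0,"claw": 1},{"slide": [0,0,-32],"yaw": 0,"claw": 1},{"slide": [0,0,0],"yaw": 0,"claw": 1}]'

```text
t: 12.0
eef_pos: [0.6707, -0.1964, 0.1441]
ee_rot: [[-0.55, 0.835, -0.021], [0.835, 0.55, 0.01], [0.02, -0.012, -1.0]]
ft_force: [-0.0, -0.2, -0.2]
finger_gap: 0.0134
```

```bash
python3 -c "
from h import *
plan(471.5,-84,145,123.4,6)
"
```

```text
now [ 670.7 -196.4  144.1] ang 123.4 F [-0.  -0.2 -0.2] gap 13.4 t 12.0 q6 -1.04 tilt [-0.021  0.01  -1.   ]
[34, -17, 0] yaw -0.0
[34, -17, 0] yaw -0.0
[34, -17, 0] yaw -0.0
[34, -17, 0] yaw -0.0
[34, -17, 0] yaw -0.0
[34, -17, 0] yaw -0.0
```

Emit:
step_arm --motion '[{"slide": [34,-17,0],"yaw": 0,"claw": 1},{"slide": [34,-17,0],"yaw": 0,"claw": 1},{"slide": [34,-17,0],"yaw": 0,"claw": 1},{"slide": [34,-17,0],"yaw": 0,"claw": 1},{"slide": [34,-17,0],"yaw": 0,"claw": 1},{"slide": [30,-15,0],"yaw": 0,"claw": 1},{"slide": [0,0,0],"yaw": 0,"claw": 1}]'

```text
t: 12.88
eef_pos: [0.4668, -0.0793, 0.1404]
ee_rot: [[-0.549, 0.835, -0.033], [0.835, 0.55, 0.016], [0.032, -0.019, -0.999]]
ft_force: [1.5, -0.5, -0.8]
finger_gap: 0.0136
```

```bash
python3 -c "
from h import *
plan(471.5,-84,115,123.4,1)
d=viewer.capture('wrist'); cv2.imwrite('pics/w7.png',d['frame'][:,:,::-1])
for k in ('yellow','red'):
  for a,cc,px in blobs(mask(d['frame'],k)): print(k,a,cc.round(1),*rect(d,px,telemetry.sense()['eef_pos'][2]+.0085 if k=='yellow' else .0495))
"
```

```text
now [466.8 -79.3 140.4] ang 123.3 F [ 1.5 -0.5 -0.8] gap 13.6 t 12.88 q6 -1.0 tilt [-0.033  0.016 -0.999]
[-7, 1, 25] yaw -0.001
yellow 1156 [256.8 249.2] [466.8 -79.5] [466.7 -79.7] [25.2 12.6] -56.1
red 44 [271.4 203.9] [478.5 -79. ] [478.7 -79. ] [10.4  2.5] -56.1
```

View pics/w7.png

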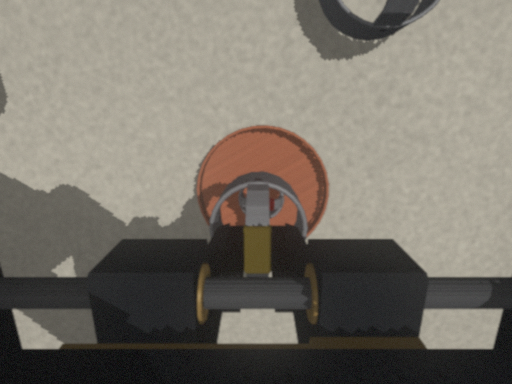

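Emit:
step_arm --motion '[{"slide": [-7,1,20],"yaw": 0,"claw": 1},{"slide": [0,0,0],"yaw": 0,"claw": 1},{"slide": [0,0,0],"yaw": 0,"claw": 1}]'

```text
t: 13.3
eef_pos: [0.4737, -0.0862, 0.1191]
ee_rot: [[-0.549, 0.836, -0.032], [0.836, 0.549, 0.015], [0.03, -0.018, -0.999]]
ft_force: [0.3, 0.3, -1.0]
finger_gap: 0.0137
```

```bash
python3 -c "
from h import *
plan(471.5,-84,70,123.4,3)
"
```

```text
now [473.7 -86.2 119.1] ang 123.3 F [ 0.3  0.3 -1. ] gap 13.7 t 13.3 q6 -1.01 tilt [-0.032  0.015 -0.999]
[1, 0, 16] yaw -0.001
[1, 0, 16] yaw -0.001
[1, 0, 16] yaw -0.001
```

Emit:
step_arm --motion '[{"slide": [1,0,16],"yaw": 0,"claw": 1},{"slide": [0,0,16],"yaw": 0,"claw": 1},{"slide": [0,0,0],"yaw": 0,"claw": 1}]'

```text
t: 13.68
eef_pos: [0.4736, -0.0855, 0.0878]
ee_rot: [[-0.548, 0.836, -0.029], [0.836, 0.549, 0.014], [0.028, -0.017, -0.999]]
ft_force: [-0.3, -0.6, -0.4]
finger_gap: 0.0135
```

```bash
python3 -c "
from h import *
plan(471.5,-84,60,123.4,2)
"
```

```text
now [473.6 -85.5  87.8] ang 123.3 F [-0.3 -0.6 -0.4] gap 13.5 t 13.68 q6 -1.01 tilt [-0.029  0.014 -0.999]
[1, 0, 14] yaw -0.001
[1, 0, 14] yaw -0.001
```

Emit:
step_arm --motion '[{"slide": [2,0,14],"yaw": 0,"claw": 1},{"slide": [1,0,12],"yaw": 0,"claw": 1},{"slide": [0,0,0],"yaw": 0,"claw": 1}]'

```text
t: 14.05
eef_pos: [0.4727, -0.0832, 0.0632]
ee_rot: [[-0.549, 0.836, -0.026], [0.836, 0.549, 0.012], [0.024, -0.015, -1.0]]
ft_force: [0.4, 0.6, 0.1]
finger_gap: 0.0135
```

```bash
python3 -c "
from h import *
plan(471.5,-84,55,123.4,1)
d=viewer.capture('scene'); cv2.imwrite('pics/s7.png',cv2.resize(d['frame'][150:250,180:300,::-1],None,fx=5,fy=5,interpolation=cv2.INTER_CUBIC))
"
```

```text
now [472.7 -83.2  63.2] ang 123.3 F [0.4 0.6 0.1] gap 13.5 t 14.05 q6 -1.0 tilt [-0.026  0.012 -1.   ]
[0, -1, 8] yaw -0.002
```

View pics/s7.png

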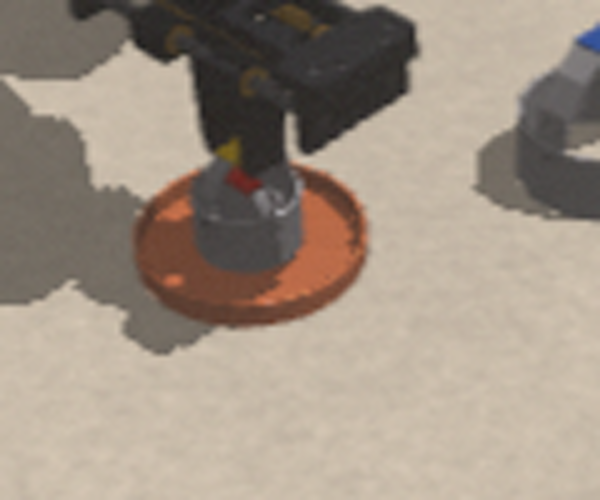

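Yellow surrounds red, centred in the base, still about 8 mm up. Lower to contact.

Emit:
step_arm --motion '[{"slide": [0,-1,5],"yaw": 0,"claw": 1},{"slide": [0,0,3],"yaw": 0,"claw": 1},{"slide": [0,0,0],"yaw": 0,"claw": 1}]'

```text
t: 14.48
eef_pos: [0.4724, -0.0841, 0.056]
ee_rot: [[-0.549, 0.836, -0.023], [0.836, 0.549, 0.011], [0.022, -0.013, -1.0]]
ft_force: [0.1, -0.1, -0.3]
finger_gap: 0.0134
```

```bash
python3 -c "
from h import *
plan(471.5,-84,55,123.4,1)
"
```

```text
now [472.4 -84.1  56. ] ang 123.3 F [ 0.1 -0.1 -0.3] gap 13.4 t 14.47 q6 -1.01 tilt [-0.023  0.011 -1.   ]
[1, -1, 1] yaw -0.002
```

Emit:
step_arm --motion '[{"slide": [0,0,2],"yaw": 0,"claw": 1},{"slide": [0,0,0],"yaw": 0,"claw": 1}]'

```text
t: 14.72
eef_pos: [0.4728, -0.084, 0.0554]
ee_rot: [[-0.549, 0.836, -0.021], [0.836, 0.549, 0.011], [0.021, -0.012, -1.0]]
ft_force: [0.4, 0.4, -0.5]
finger_gap: 0.0137
```

Emit:
step_arm --motion '[{"slide": [0,0,2],"yaw": 0,"claw": 1},{"slide": [0,0,0],"yaw": 0,"claw": 1}]'

```text
t: 14.98
eef_pos: [0.4734, -0.084, 0.0554]
ee_rot: [[-0.549, 0.836, -0.019], [0.836, 0.549, 0.01], [0.019, -0.01, -1.0]]
ft_force: [1.1, -0.2, -1.7]
finger_gap: 0.0136
```

Emit:
step_arm --motion '[{"slide": [0,0,3],"yaw": 0,"claw": 1}]'

```text
t: 15.1
eef_pos: [0.474, -0.0843, 0.0542]
ee_rot: [[-0.549, 0.836, -0.016], [0.836, 0.549, 0.009], [0.016, -0.009, -1.0]]
ft_force: [-6.6, 1.2, 34.5]
finger_gap: 0.0138
```

```bash
python3 -c "
from h import *
plan(471.5,-84,55,123.4,1)
"
```

```text
now [474.  -84.3  54.2] ang 123.3 F [-6.6  1.2 34.5] gap 13.8 t 15.1 q6 -1.01 tilt [-0.016  0.009 -1.   ]
[2, -2, -1] yaw -0.002
```

Emit:
step_arm --motion '[{"slide": [0,0,-1],"yaw": 0,"claw": 1},{"slide": [0,0,0],"yaw": 0,"claw": 0.7},{"slide": [0,0,0],"yaw": 0,"claw": 0.5},{"slide": [0,0,0],"yaw": 0,"claw": 0.5}]'

```text
t: 15.6
eef_pos: [0.4741, -0.0843, 0.0549]
ee_rot: [[-0.549, 0.836, -0.016], [0.836, 0.549, 0.008], [0.016, -0.009, -1.0]]
ft_force: [1.2, 0.5, 0.1]
finger_gap: 0.0419
```

Emit:
step_arm --motion '[{"slide": [0,0,-20],"yaw": 0,"claw": 0.3},{"slide": [0,0,-45],"yaw": 0,"claw": 0},{"slide": [0,0,-45],"yaw": 0,"claw": 0},{"slide": [0,0,0],"yaw": 0,"claw": 0}]'

```text
t: 16.1
eef_pos: [0.4756, -0.0853, 0.1669]
ee_rot: [[-0.549, 0.836, -0.019], [0.836, 0.549, 0.01], [0.019, -0.01, -1.0]]
ft_force: [-0.4, 0.2, -0.6]
finger_gap: 0.0814
```

```bash
python3 -c "
from h import *
d=viewer.capture('wrist'); cv2.imwrite('pics/w8.png',d['frame'][:,:,::-1])
for a,cc,px in blobs(mask(d['frame'],'yellow')): print(a,cc.round(1),*rect(d,px,.0635))
plan(491,-304,165,33.5,9)
"
```

```text
433 [257.9 189.6] [474.4 -84.4] [474.7 -84.6] [25.  13.8] -57.1
now [474.8 -84.9 165.1] ang 123.3 F [-0.3  0.4 -1. ] gap 85.5 t 16.15 q6 -1.01 tilt [-0.022  0.011 -1.   ]
[-21, -12, 0] yaw 0.174
[-23, -8, 0] yaw 0.174
[-24, -4, 0] yaw 0.174
[-24, 0, 0] yaw 0.174
[-24, 5, 0] yaw 0.174
[-23, 9, 0] yaw 0.174
[-21, 12, 0] yaw 0.174
[-18, 16, 0] yaw 0.174
[-15, 19, 0] yaw 0.174
```

View pics/w8.png

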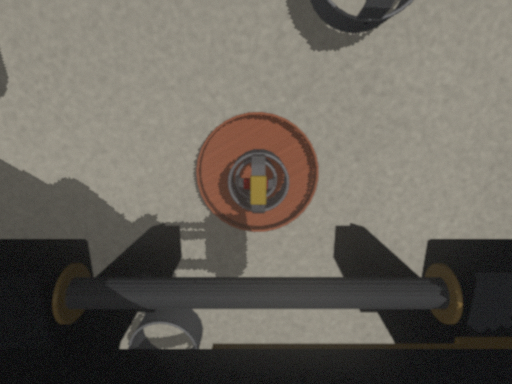

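Emit:
step_arm --motion '[{"slide": [-21,-12,0],"yaw": 0.174,"claw": 0},{"slide": [-23,-8,0],"yaw": 0.174,"claw": 0},{"slide": [-24,-4,0],"yaw": 0.174,"claw": 0},{"slide": [-24,0,0],"yaw": 0.174,"claw": 0},{"slide": [-24,5,0],"yaw": 0.174,"claw": 0},{"slide": [-23,9,0],"yaw": 0.174,"claw": 0},{"slide": [-21,12,0],"yaw": 0.174,"claw": 0},{"slide": [-18,16,0],"yaw": 0.174,"claw": 0},{"slide": [-15,19,0],"yaw": 0.174,"claw": 0},{"slide": [0,0,0],"yaw": 0,"claw": 0}]'

```text
t: 17.4
eef_pos: [0.4811, -0.306, 0.1429]
ee_rot: [[0.859, 0.509, -0.046], [0.511, -0.859, 0.03], [-0.025, -0.05, -0.998]]
ft_force: [-0.2, 0.2, -0.2]
finger_gap: 0.0878
```

```bash
python3 -c "
from h import *
d=viewer.capture('wrist')
for a,cc,px in blobs(mask(d['frame'],'green')): print(a,cc.round(1),*rect(d,px,.0755))
plan(491,-304,90,33.5,2)
cv2.imwrite('pics/w9.png',d['frame'][:,:,::-1])
"
```

```text
668 [267.4 185.3] [ 492.4 -303.6] [ 491.8 -303.9] [26.2 15.7] 35.6
now [ 481. -305.  143.] ang 30.9 F [ 0.5 -0.3 -0. ] gap 88.0 t 17.45 q6 0.27 tilt [-0.047  0.031 -0.998]
[5, 2, 27] yaw -0.023
[4, 2, 27] yaw -0.023
```

View pics/w9.png

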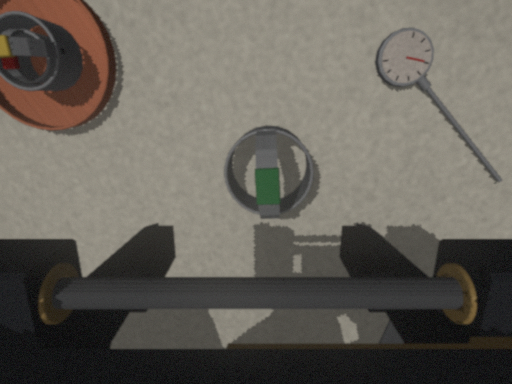

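Emit:
step_arm --motion '[{"slide": [10,5,4],"yaw": -0.04,"claw": 0.2},{"slide": [0,0,4],"yaw": 0,"claw": 0.2},{"slide": [0,0,4],"yaw": 0,"claw": 0.2},{"slide": [0,0,4],"yaw": 0,"claw": 0.2},{"slide": [0,0,4],"yaw": 0,"claw": 0.2},{"slide": [0,0,4],"yaw": 0,"claw": 0.2}]'

```text
t: 18.2
eef_pos: [0.4917, -0.3004, 0.1161]
ee_rot: [[0.831, 0.554, -0.048], [0.556, -0.831, 0.032], [-0.022, -0.054, -0.998]]
ft_force: [0.2, 0.1, 1.1]
finger_gap: 0.0707
```

Emit:
step_arm --motion '[{"slide": [0,0,0],"yaw": 0,"claw": 0.2},{"slide": [0,0,0],"yaw": 0,"claw": 0.2},{"slide": [0,0,0],"yaw": 0,"claw": 0.2},{"slide": [0,0,0],"yaw": 0,"claw": 0.2}]'

```text
t: 18.7
eef_pos: [0.4916, -0.3006, 0.1162]
ee_rot: [[0.831, 0.554, -0.048], [0.556, -0.831, 0.032], [-0.022, -0.053, -0.998]]
ft_force: [-0.0, -0.4, -0.4]
finger_gap: 0.0708
```

Emit:
step_arm --motion '[{"slide": [0,0,-20],"yaw": 0,"claw": 0.2},{"slide": [0,0,-20],"yaw": 0,"claw": 0.2},{"slide": [0,0,0],"yaw": 0,"claw": 0.2}]'

```text
t: 19.08
eef_pos: [0.4935, -0.3018, 0.1569]
ee_rot: [[0.831, 0.554, -0.048], [0.556, -0.831, 0.032], [-0.022, -0.054, -0.998]]
ft_force: [0.5, -0.1, -0.5]
finger_gap: 0.0704
```

Emit:
step_arm --motion '[{"slide": [0,0,20],"yaw": 0,"claw": 0.2},{"slide": [0,0,20],"yaw": 0,"claw": 0.2},{"slide": [0,0,0],"yaw": 0,"claw": 0.2}]'

```text
t: 19.45
eef_pos: [0.4909, -0.3, 0.1142]
ee_rot: [[0.831, 0.554, -0.05], [0.556, -0.831, 0.034], [-0.023, -0.055, -0.998]]
ft_force: [-0.1, -0.1, 0.2]
finger_gap: 0.0702
```

Emit:
step_arm --motion '[{"slide": [20,45,0],"yaw": 0,"claw": 0.2},{"slide": [20,45,0],"yaw": 0,"claw": 0.2},{"slide": [0,0,0],"yaw": 0,"claw": 0.2}]'

```text
t: 19.82
eef_pos: [0.5755, -0.3534, 0.1082]
ee_rot: [[0.831, 0.554, -0.051], [0.555, -0.831, 0.035], [-0.023, -0.057, -0.998]]
ft_force: [-0.7, -1.0, -0.4]
finger_gap: 0.0707
```

Emit:
step_arm --motion '[{"slide": [-20,-45,0],"yaw": 0,"claw": 0.2},{"slide": [-20,-45,0],"yaw": 0,"claw": 0.2},{"slide": [0,0,0],"yaw": 0,"claw": 0.2}]'

```text
t: 20.2
eef_pos: [0.4884, -0.2978, 0.1142]
ee_rot: [[0.831, 0.554, -0.052], [0.556, -0.831, 0.036], [-0.024, -0.059, -0.998]]
ft_force: [0.5, -0.7, 0.4]
finger_gap: 0.0703
```

Emit:
step_arm --motion '[{"slide": [0,0,0],"yaw": 0.15,"claw": 0.2},{"slide": [0,0,0],"yaw": 0.15,"claw": 0.2},{"slide": [0,0,0],"yaw": 0,"claw": 0.2}]'

```text
t: 20.58
eef_pos: [0.4891, -0.2985, 0.1163]
ee_rot: [[0.96, 0.277, -0.049], [0.278, -0.96, 0.033], [-0.038, -0.045, -0.998]]
ft_force: [0.5, 1.2, 0.6]
finger_gap: 0.0706
```

Emit:
step_arm --motion '[{"slide": [0,0,0],"yaw": -0.15,"claw": 0.2},{"slide": [0,0,0],"yaw": -0.15,"claw": 0.2},{"slide": [0,0,0],"yaw": 0,"claw": 0.2}]'

```text
t: 20.95
eef_pos: [0.49, -0.2993, 0.117]
ee_rot: [[0.826, 0.562, -0.048], [0.564, -0.825, 0.031], [-0.022, -0.053, -0.998]]
ft_force: [0.8, 0.4, -0.1]
finger_gap: 0.0706
```

Emit:
step_arm --motion '[{"slide": [0,0,0],"yaw": 0.18,"claw": 0.2},{"slide": [0,0,0],"yaw": -0.18,"claw": 0.2},{"slide": [0,0,0],"yaw": 0.18,"claw": 0.2},{"slide": [0,0,0],"yaw": -0.18,"claw": 0.2},{"slide": [0,0,0],"yaw": 0.18,"claw": 0.2},{"slide": [0,0,0],"yaw": -0.18,"claw": 0.2},{"slide": [0,0,0],"yaw": 0.18,"claw": 0.2},{"slide": [0,0,0],"yaw": -0.18,"claw": 0.2},{"slide": [0,0,0],"yaw": 0.18,"claw": 0.2},{"slide": [0,0,0],"yaw": -0.18,"claw": 0.2},{"slide": [0,0,0],"yaw": 0,"claw": 0.2}]'

```text
t: 22.32
eef_pos: [0.4919, -0.3008, 0.1183]
ee_rot: [[0.839, 0.543, -0.045], [0.544, -0.838, 0.029], [-0.022, -0.048, -0.999]]
ft_force: [-0.2, 0.1, -0.5]
finger_gap: 0.0707
```

Emit:
step_arm --motion '[{"slide": [0,0,0],"yaw": 0.15,"claw": 0.2},{"slide": [0,0,0],"yaw": 0.15,"claw": 0.2},{"slide": [0,0,0],"yaw": 0.15,"claw": 0.2},{"slide": [0,0,0],"yaw": 0.15,"claw": 0.2},{"slide": [0,0,0],"yaw": 0,"claw": 0.2},{"slide": [0,0,0],"yaw": -0.15,"claw": 0.2},{"slide": [0,0,0],"yaw": -0.15,"claw": 0.2},{"slide": [0,0,0],"yaw": -0.15,"claw": 0.2},{"slide": [0,0,0],"yaw": -0.15,"claw": 0.2},{"slide": [0,0,0],"yaw": 0,"claw": 0.2}]'

```text
t: 23.58
eef_pos: [0.4927, -0.3014, 0.1188]
ee_rot: [[0.848, 0.527, -0.043], [0.529, -0.848, 0.028], [-0.022, -0.047, -0.999]]
ft_force: [0.2, -0.6, -1.0]
finger_gap: 0.0707
```

```bash
python3 -c "
from plant import telemetry
s=telemetry.sense(); print(s['joint_positions'].round(4),s['qd'].round(3),s['joint_efforts'].round(1))"
```

```text
[-0.7499  0.5583  1.3628 -0.0097  1.2712  0.2672] [ 0.001  0.001  0.     0.    -0.001  0.023] [  0.  -49.9 -19.4   0.    0.1  -0.8]
```

Emit:
step_arm --motion '[{"slide": [0,0,-20],"yaw": 0,"claw": 0.2}]'

```text
t: 23.7
eef_pos: [0.4931, -0.3016, 0.1378]
ee_rot: [[0.85, 0.525, -0.046], [0.526, -0.85, 0.03], [-0.023, -0.049, -0.999]]
ft_force: [-0.1, -0.3, 0.1]
finger_gap: 0.0706
```

```bash
python3 -c "
from plant import telemetry
s=telemetry.sense(); print(s['joint_positions'].round(4),s['qd'].round(3),s['joint_efforts'].round(1))"
```

```text
[-0.7496  0.5397  1.3353 -0.0095  1.3205  0.2699] [ 0.002 -0.177 -0.258  0.     0.399  0.006] [  0.  -47.4 -18.6   0.   -0.5  -0.1]
```

Emit:
step_arm --motion '[{"slide": [13,-21,0],"yaw": 0,"claw": 0.2},{"slide": [13,-21,0],"yaw": 0,"claw": 0.2},{"slide": [13,-21,0],"yaw": 0,"claw": 0.2},{"slide": [13,-21,0],"yaw": 0,"claw": 0.2},{"slide": [0,0,0],"yaw": 0,"claw": 0.2}]'

```text
t: 24.32
eef_pos: [0.4923, -0.1936, 0.1398]
ee_rot: [[0.852, 0.521, -0.047], [0.523, -0.852, 0.031], [-0.024, -0.051, -0.998]]
ft_force: [-0.1, 0.2, -0.1]
finger_gap: 0.0707
```

Emit:
step_arm --motion '[{"slide": [-26,42,0],"yaw": 0,"claw": 0.2},{"slide": [-26,42,0],"yaw": 0,"claw": 0.2},{"slide": [0,0,0],"yaw": 0,"claw": 0.2}]'

```text
t: 24.7
eef_pos: [0.4918, -0.2931, 0.1359]
ee_rot: [[0.852, 0.522, -0.048], [0.524, -0.851, 0.031], [-0.024, -0.052, -0.998]]
ft_force: [-0.1, 0.3, 0.0]
finger_gap: 0.0706
```

Emit:
step_arm --motion '[{"slide": [8,18,0],"yaw": 0,"claw": 0.2},{"slide": [8,18,0],"yaw": 0,"claw": 0.2},{"slide": [8,18,0],"yaw": 0,"claw": 0.2},{"slide": [8,18,0],"yaw": 0,"claw": 0.2},{"slide": [8,18,0],"yaw": 0,"claw": 0.2},{"slide": [0,0,0],"yaw": 0,"claw": 0.2}]'

```text
t: 25.45
eef_pos: [0.5745, -0.344, 0.1278]
ee_rot: [[0.852, 0.521, -0.052], [0.523, -0.851, 0.036], [-0.026, -0.058, -0.998]]
ft_force: [-1.4, 0.1, -0.5]
finger_gap: 0.0708
```

Emit:
step_arm --motion '[{"slide": [-20,-45,0],"yaw": 0,"claw": 0.2},{"slide": [-20,-45,0],"yaw": 0,"claw": 0.2},{"slide": [0,0,0],"yaw": 0,"claw": 0.2}]'

```text
t: 25.82
eef_pos: [0.4891, -0.283, 0.1326]
ee_rot: [[0.851, 0.522, -0.055], [0.524, -0.851, 0.038], [-0.027, -0.062, -0.998]]
ft_force: [1.1, -0.2, 0.2]
finger_gap: 0.0707
```

Emit:
step_arm --motion '[{"slide": [0,0,-60],"yaw": 0,"claw": 0.2},{"slide": [0,0,0],"yaw": 0,"claw": 0.2},{"slide": [0,0,0],"yaw": 0,"claw": 0.2},{"slide": [0,0,0],"yaw": 0,"claw": 0.2}]'

```text
t: 26.32
eef_pos: [0.4926, -0.2842, 0.1931]
ee_rot: [[0.851, 0.522, -0.056], [0.524, -0.851, 0.039], [-0.027, -0.062, -0.998]]
ft_force: [-0.2, -0.2, 0.3]
finger_gap: 0.0706
```

Emit:
step_arm --motion '[{"slide": [0,0,10],"yaw": 0,"claw": 0.2},{"slide": [0,0,0],"yaw": 0,"claw": 0.2},{"slide": [0,0,10],"yaw": 0,"claw": 0.2},{"slide": [0,0,0],"yaw": 0,"claw": 0.2},{"slide": [0,0,10],"yaw": 0,"claw": 0.2},{"slide": [0,0,0],"yaw": 0,"claw": 0.2},{"slide": [0,0,10],"yaw": 0,"claw": 0.2},{"slide": [0,0,0],"yaw": 0,"claw": 0.2}]'

```text
t: 27.32
eef_pos: [0.4896, -0.282, 0.148]
ee_rot: [[0.851, 0.521, -0.059], [0.524, -0.851, 0.042], [-0.028, -0.066, -0.997]]
ft_force: [0.4, -0.3, 1.0]
finger_gap: 0.0703
```

```bash
python3 -c "
from h import *
plan(640,-110,120,31.6,4)
"
```

```text
now [ 489.6 -282.   148. ] ang 31.6 F [ 0.4 -0.3  1. ] gap 70.3 t 27.32 q6 0.29 tilt [-0.059  0.042 -0.997]
[55, -17, 7] yaw 0.0
[55, -17, 7] yaw 0.0
[55, -17, 7] yaw 0.0
[55, -17, 7] yaw 0.0
```

Emit:
step_arm --motion '[{"slide": [55,-17,5],"yaw": 0,"claw": 0.2},{"slide": [55,-17,5],"yaw": 0,"claw": 0.2},{"slide": [55,-17,5],"yaw": 0,"claw": 0.2},{"slide": [55,-17,5],"yaw": 0,"claw": 0.2},{"slide": [0,0,0],"yaw": 0,"claw": 0.2}]'

```text
t: 27.95
eef_pos: [0.6455, -0.1043, 0.126]
ee_rot: [[0.853, 0.519, -0.056], [0.521, -0.852, 0.04], [-0.027, -0.064, -0.998]]
ft_force: [-0.8, 0.1, 1.1]
finger_gap: 0.0704
```

Emit:
step_arm --motion '[{"slide": [0,0,30],"yaw": 0,"claw": 0.2},{"slide": [0,0,20],"yaw": 0,"claw": 0.2},{"slide": [0,0,5],"yaw": 0,"claw": 0.2},{"slide": [0,0,0],"yaw": 0,"claw": 0.2}]'

```text
t: 28.45
eef_pos: [0.6422, -0.1041, 0.0714]
ee_rot: [[0.853, 0.518, -0.054], [0.52, -0.853, 0.039], [-0.026, -0.061, -0.998]]
ft_force: [-0.1, 0.2, 0.4]
finger_gap: 0.0703
```

Emit:
step_arm --motion '[{"slide": [0,0,4],"yaw": 0,"claw": 0.2},{"slide": [0,0,4],"yaw": 0,"claw": 0.2},{"slide": [0,0,4],"yaw": 0,"claw": 0.2}]'

```text
t: 28.82
eef_pos: [0.6422, -0.1045, 0.0608]
ee_rot: [[0.854, 0.518, -0.051], [0.52, -0.853, 0.037], [-0.024, -0.058, -0.998]]
ft_force: [1.5, -0.8, 0.4]
finger_gap: 0.0705
```

Emit:
step_arm --motion '[{"slide": [0,0,20],"yaw": 0,"claw": 0.2},{"slide": [0,0,10],"yaw": 0,"claw": 0.2},{"slide": [4,0,2],"yaw": 0,"claw": 0.2},{"slide": [-4,0,1],"yaw": 0,"claw": 0.2},{"slide": [4,0,1],"yaw": 0,"claw": 0.2},{"slide": [-4,0,0],"yaw": 0,"claw": 0.2},{"slide": [4,0,0],"yaw": 0,"claw": 0.2},{"slide": [-4,0,0],"yaw": 0,"claw": 0.2}]'

```text
t: 29.82
eef_pos: [0.6417, -0.1034, 0.0276]
ee_rot: [[0.854, 0.518, -0.047], [0.52, -0.853, 0.036], [-0.022, -0.055, -0.998]]
ft_force: [-0.6, 0.5, -0.3]
finger_gap: 0.0708
```

Emit:
step_arm --motion '[{"slide": [3,0,0],"yaw": 0,"claw": 0.2},{"slide": [-3,0,0],"yaw": 0,"claw": 0.2},{"slide": [3,0,0],"yaw": 0,"claw": 0.2},{"slide": [-3,0,0],"yaw": 0,"claw": 0.2},{"slide": [3,0,0],"yaw": 0,"claw": 0.2},{"slide": [-3,0,0],"yaw": 0,"claw": 0.2}]'

```text
t: 30.58
eef_pos: [0.6416, -0.1034, 0.0276]
ee_rot: [[0.854, 0.518, -0.047], [0.52, -0.853, 0.036], [-0.022, -0.055, -0.998]]
ft_force: [-0.3, -0.2, 0.7]
finger_gap: 0.0705
```

Emit:
step_arm --motion '[{"slide": [0,0,-36],"yaw": 0,"claw": 0.2},{"slide": [0,0,0],"yaw": 0,"claw": 0.2}]'

```text
t: 30.82
eef_pos: [0.643, -0.105, 0.0642]
ee_rot: [[0.854, 0.518, -0.048], [0.52, -0.853, 0.036], [-0.022, -0.056, -0.998]]
ft_force: [0.3, -0.4, 0.1]
finger_gap: 0.0705
```

Emit:
step_arm --motion '[{"slide": [0,0,4],"yaw": 0,"claw": 0.2},{"slide": [0,0,4],"yaw": 0,"claw": 0.2},{"slide": [0,0,4],"yaw": 0,"claw": 0.2},{"slide": [0,0,4],"yaw": 0,"claw": 0.2},{"slide": [0,0,4],"yaw": 0,"claw": 0.2},{"slide": [0,0,4],"yaw": 0,"claw": 0.2},{"slide": [0,0,4],"yaw": 0,"claw": 0.2},{"slide": [0,0,4],"yaw": 0,"claw": 0.2}]'

```text
t: 31.82
eef_pos: [0.6398, -0.1033, 0.0271]
ee_rot: [[0.854, 0.518, -0.053], [0.52, -0.853, 0.038], [-0.025, -0.06, -0.998]]
ft_force: [0.3, 0.2, -0.2]
finger_gap: 0.0707
```

Emit:
step_arm --motion '[{"slide": [0,0,-4],"yaw": 0,"claw": 0.2},{"slide": [0,0,-4],"yaw": 0,"claw": 0.2},{"slide": [0,0,-4],"yaw": 0,"claw": 0.2},{"slide": [0,0,-4],"yaw": 0,"claw": 0.2},{"slide": [0,0,-4],"yaw": 0,"claw": 0.2},{"slide": [0,0,-4],"yaw": 0,"claw": 0.2},{"slide": [0,0,-4],"yaw": 0,"claw": 0.2},{"slide": [0,0,-4],"yaw": 0,"claw": 0.2}]'

```text
t: 32.83
eef_pos: [0.6417, -0.1046, 0.0617]
ee_rot: [[0.854, 0.518, -0.052], [0.52, -0.853, 0.038], [-0.025, -0.059, -0.998]]
ft_force: [0.1, 0.4, 0.0]
finger_gap: 0.0705
```

Emit:
step_arm --motion '[{"slide": [0,0,0],"yaw": 0.18,"claw": 0.2},{"slide": [0,0,0],"yaw": 0.18,"claw": 0.2},{"slide": [0,0,0],"yaw": 0.18,"claw": 0.2},{"slide": [0,0,0],"yaw": 0.18,"claw": 0.2},{"slide": [0,0,0],"yaw": 0.18,"claw": 0.2},{"slide": [0,0,0],"yaw": 0.18,"claw": 0.2}]'

```text
t: 33.58
eef_pos: [0.6419, -0.1047, 0.0629]
ee_rot: [[0.841, -0.538, -0.051], [-0.537, -0.843, 0.037], [-0.063, -0.004, -0.998]]
ft_force: [-0.0, 0.2, -0.2]
finger_gap: 0.0705
```

```bash
python3 -c "
from plant import telemetry
s=telemetry.sense(); print(s['joint_positions'].round(4),s['qd'].round(3),s['joint_efforts'].round(1),s['ee_rot'][:,2])"
```

```text
[-0.3502  0.7336  1.1855  0.0183  1.2837  1.783 ] [-1.000e-03  0.000e+00 -1.000e-03  0.000e+00  3.000e-03  1.477e+00] [  0.  -57.9 -19.5   0.    0.1  -2. ] [-0.05137324  0.03749899 -0.99797526]
```

Emit:
step_arm --motion '[{"slide": [0,0,0],"yaw": 0,"claw": 0.2}]'

```text
t: 33.7
eef_pos: [0.6419, -0.1047, 0.063]
ee_rot: [[0.842, -0.537, -0.051], [-0.536, -0.844, 0.038], [-0.064, -0.004, -0.998]]
ft_force: [-0.3, -0.6, -0.2]
finger_gap: 0.07
```

```bash
python3 -c "
from plant import telemetry
s=telemetry.sense(); print(s['joint_positions'].round(4),s['qd'].round(3),s['joint_efforts'].round(1),s['ee_rot'][:,2])"
```

```text
[-0.3502  0.7335  1.1854  0.0184  1.2839  1.7816] [ 0.    -0.001  0.001 -0.     0.002 -0.033] [ -0.  -57.9 -19.5   0.    0.1   1. ] [-0.05139494  0.03751678 -0.99797347]
```

Emit:
step_arm --motion '[{"slide": [0,0,10],"yaw": 0,"claw": 0.2}]'

```text
t: 33.83
eef_pos: [0.6418, -0.1044, 0.0534]
ee_rot: [[0.844, -0.534, -0.05], [-0.533, -0.845, 0.037], [-0.062, -0.005, -0.998]]
ft_force: [0.3, 0.1, -0.3]
finger_gap: 0.0703
```

```bash
python3 -c "
from plant import telemetry
s=telemetry.sense(); print(s['joint_positions'].round(4),s['qd'].round(3),s['joint_efforts'].round(1),s['ee_rot'][:,2])"
```

```text
[-0.3499  0.7434  1.1962  0.0186  1.2616  1.7779] [ 0.003  0.097  0.105 -0.    -0.181 -0.004] [ -0.  -59.3 -19.8   0.    0.4   0.1] [-0.04981853  0.03700777 -0.99807241]
```

Emit:
step_arm --motion '[{"slide": [0,0,10],"yaw": 0,"claw": 0.2}]'

```text
t: 33.95
eef_pos: [0.6411, -0.104, 0.0425]
ee_rot: [[0.845, -0.532, -0.05], [-0.531, -0.847, 0.037], [-0.062, -0.005, -0.998]]
ft_force: [0.2, -0.4, 0.3]
finger_gap: 0.0707
```

```bash
python3 -c "
from plant import telemetry
s=telemetry.sense(); print(s['joint_positions'].round(4),s['qd'].round(3),s['joint_efforts'].round(1),s['ee_rot'][:,2],s['eef_pos'])"
```

```text
[-0.3497  0.755   1.2078  0.0187  1.239   1.7755] [ 0.003  0.089  0.083  0.001 -0.176 -0.02 ] [ -0.  -59.3 -19.3   0.    0.3   0. ] [-0.05035966  0.03720417 -0.99803795] [ 0.64106704 -0.10400798  0.0424722 ]
```

Emit:
step_arm --motion '[{"slide": [0,0,0],"yaw": 0,"claw": 0.2}]'

```text
t: 34.08
eef_pos: [0.6405, -0.1038, 0.0412]
ee_rot: [[0.846, -0.531, -0.052], [-0.53, -0.847, 0.038], [-0.065, -0.004, -0.998]]
ft_force: [-0.7, 0.1, 0.4]
finger_gap: 0.0705
```

```bash
python3 -c "
from plant import telemetry
s=telemetry.sense(); print(s['joint_positions'].round(4),s['qd'].round(3),s['joint_efforts'].round(1),s['ee_rot'][:,2],s['eef_pos'])"
```

```text
[-0.3496  0.7565  1.209   0.0187  1.2384  1.7743] [-0.    -0.009 -0.01  -0.001 -0.001 -0.01 ] [ -0.  -57.9 -18.6   0.   -0.   -0. ] [-0.05246266  0.0379639  -0.997901  ] [ 0.64050828 -0.10376686  0.04115149]
```

Emit:
step_arm --motion '[{"slide": [10,-4,-50],"yaw": 0,"claw": 0.2},{"slide": [45,-18,-55],"yaw": 0,"claw": 0.2},{"slide": [45,-18,-10],"yaw": 0,"claw": 0.2},{"slide": [0,0,0],"yaw": 0,"claw": 0.2}]'

```text
t: 34.58
eef_pos: [0.7491, -0.1264, 0.146]
ee_rot: [[0.847, -0.528, -0.055], [-0.527, -0.849, 0.039], [-0.068, -0.004, -0.998]]
ft_force: [-0.7, -0.5, -1.4]
finger_gap: 0.0706
```

Emit:
step_arm --motion '[{"slide": [30,-12,0],"yaw": 0,"claw": 0.2},{"slide": [0,0,0],"yaw": 0,"claw": 0.2}]'

```text
t: 34.83
eef_pos: [0.7797, -0.1316, 0.1423]
ee_rot: [[0.848, -0.527, -0.06], [-0.526, -0.85, 0.04], [-0.072, -0.003, -0.997]]
ft_force: [-0.1, 0.2, -0.2]
finger_gap: 0.0705
```

```bash
python3 -c "
from plant import telemetry
s=telemetry.sense(); print(s['joint_positions'].round(4),s['ee_rot'][:,2],s['eef_pos'])"
```

```text
[-0.3225  0.9491  0.4766  0.0199  1.7856  1.8072] [-0.0599493   0.04048459 -0.99738011] [ 0.77967871 -0.13156945  0.14231245]
```

Emit:
step_arm --motion '[{"slide": [18,-8,0],"yaw": 0,"claw": 0.2},{"slide": [0,0,0],"yaw": 0,"claw": 0.2}]'

```text
t: 35.08
eef_pos: [0.7975, -0.1338, 0.1411]
ee_rot: [[0.848, -0.527, -0.062], [-0.525, -0.85, 0.041], [-0.075, -0.002, -0.997]]
ft_force: [-1.1, 0.1, 0.3]
finger_gap: 0.0707
```

Emit:
step_arm --motion '[{"slide": [18,-8,0],"yaw": 0,"claw": 0.2},{"slide": [0,0,0],"yaw": 0,"claw": 0.2}]'

```text
t: 35.33
eef_pos: [0.8137, -0.1358, 0.1398]
ee_rot: [[0.848, -0.526, -0.065], [-0.525, -0.85, 0.042], [-0.077, -0.002, -0.997]]
ft_force: [0.2, -0.1, -0.5]
finger_gap: 0.0706
```

```bash
python3 -c "
from plant import telemetry
s=telemetry.sense(); print(s['joint_positions'].round(4),s['ee_rot'][:,2],s['eef_pos'])"
```

```text
[-0.3143  1.0611  0.2325  0.0211  1.9225  1.8171] [-0.06461312  0.04181737 -0.99703383] [ 0.81370496 -0.13577873  0.13980059]
```

Close to the elbow limit (q3 0.2325). Push a few small steps beyond.

Emit:
step_arm --motion '[{"slide": [14,-6,0],"yaw": 0,"claw": 0.2},{"slide": [0,0,0],"yaw": 0,"claw": 0.2}]'

```text
t: 35.58
eef_pos: [0.8175, -0.1361, 0.1374]
ee_rot: [[0.849, -0.526, -0.055], [-0.525, -0.85, 0.04], [-0.067, -0.005, -0.998]]
ft_force: [-0.1, -0.0, 0.4]
finger_gap: 0.0703
```

```bash
python3 -c "
from plant import telemetry
s=telemetry.sense(); print(s['joint_positions'].round(4),s['ee_rot'][:,2],s['eef_pos'])"
```

```text
[-0.3137  1.0658  0.2277  0.0222  1.9124  1.8179] [-0.05470646  0.03972196 -0.99771207] [ 0.81745449 -0.13613537  0.13743626]
```

```bash
python3 -c "
from h import *
plan(652,-480,160,-31.7,7)
"
```

```text
now [ 817.5 -136.1  137.4] ang -31.7 F [-0.1 -0.   0.4] gap 70.3 t 35.58 q6 1.82 tilt [-0.055  0.04  -0.998]
[6, 54, -3] yaw -0.0
[6, 54, -3] yaw -0.0
[6, 54, -3] yaw -0.0
[6, 54, -3] yaw -0.0
[6, 54, -3] yaw -0.0
[6, 54, -3] yaw -0.0
[6, 54, -3] yaw -0.0
```

Emit:
step_arm --motion '[{"slide": [6,54,-4],"yaw": 0,"claw": 0.2},{"slide": [6,54,-4],"yaw": 0,"claw": 0.2},{"slide": [6,54,-4],"yaw": 0,"claw": 0.2},{"slide": [6,54,-4],"yaw": 0,"claw": 0.2},{"slide": [6,54,-4],"yaw": 0,"claw": 0.2},{"slide": [6,54,-4],"yaw": 0,"claw": 0.2},{"slide": [6,54,-4],"yaw": 0,"claw": 0.2},{"slide": [0,0,0],"yaw": 0,"claw": 0.2}]'

```text
t: 36.58
eef_pos: [0.6496, -0.4901, 0.1675]
ee_rot: [[0.85, -0.524, -0.047], [-0.523, -0.852, 0.034], [-0.057, -0.004, -0.998]]
ft_force: [0.8, 0.3, -0.5]
finger_gap: 0.0705
```

```bash
python3 -c "
from plant import telemetry
s=telemetry.sense(); print(s['joint_positions'].round(4),s['ee_rot'].round(3),s['eef_pos'])"
```

```text
[-0.7883  1.0077  0.2765 -0.0101  1.9143  1.3309] [[ 0.85  -0.524 -0.047]
 [-0.523 -0.852  0.034]
 [-0.057 -0.004 -0.998]] [ 0.64959044 -0.49012878  0.16752023]
```

Emit:
step_arm --motion '[{"slide": [16,1,0],"yaw": 0,"claw": 0.2},{"slide": [16,1,0],"yaw": 0,"claw": 0.2},{"slide": [0,0,0],"yaw": 0,"claw": 0.2}]'

```text
t: 36.95
eef_pos: [0.6611, -0.4953, 0.1602]
ee_rot: [[0.852, -0.523, -0.035], [-0.522, -0.852, 0.025], [-0.043, -0.003, -0.999]]
ft_force: [0.5, -0.3, -0.4]
finger_gap: 0.0706
```

```bash
python3 -c "
from plant import telemetry
s=telemetry.sense(); print(s['joint_positions'].round(4),s['ee_rot'].round(3),s['eef_pos'])"
```

```text
[-0.7836  1.0391  0.2253 -0.0074  1.9195  1.335 ] [[ 0.852 -0.523 -0.035]
 [-0.522 -0.852  0.025]
 [-0.043 -0.003 -0.999]] [ 0.66110081 -0.4953002   0.16020742]
```

Emit:
step_arm --motion '[{"slide": [14,1,0],"yaw": 0,"claw": 0.2},{"slide": [0,0,0],"yaw": 0,"claw": 0.2},{"slide": [14,1,0],"yaw": 0,"claw": 0.2},{"slide": [0,0,0],"yaw": 0,"claw": 0.2}]'

```text
t: 37.45
eef_pos: [0.668, -0.4977, 0.1527]
ee_rot: [[0.853, -0.521, -0.022], [-0.521, -0.853, 0.015], [-0.026, -0.001, -1.0]]
ft_force: [-1.0, -0.8, 0.5]
finger_gap: 0.0705
```

```bash
python3 -c "
from plant import telemetry
s=telemetry.sense(); print(s['joint_positions'].round(4),s['ee_rot'].round(3),s['eef_pos'])"
```

```text
[-0.7805  1.0492  0.2223 -0.005   1.8957  1.3373] [[ 0.853 -0.521 -0.022]
 [-0.521 -0.853  0.015]
 [-0.026 -0.001 -1.   ]] [ 0.6679637  -0.49771747  0.15272959]
```

```bash
python3 -c "
from h import *
plan(491,-304,160,-31.4,5)
"
```

```text
now [ 668.  -497.7  152.7] ang -31.4 F [-1.  -0.8  0.5] gap 70.5 t 37.45 q6 1.34 tilt [-0.022  0.015 -1.   ]
[-50, -15, -1] yaw -0.0
[-50, -15, -1] yaw -0.0
[-50, -15, -1] yaw -0.0
[-50, -15, -1] yaw -0.0
[-50, -15, -1] yaw -0.0
```

Emit:
step_arm --motion '[{"slide": [-50,-15,-1],"yaw": 0,"claw": 0},{"slide": [-50,-15,-1],"yaw": 0,"claw": 0},{"slide": [-50,-15,-1],"yaw": 0,"claw": 0},{"slide": [-50,-15,-1],"yaw": 0,"claw": 0},{"slide": [-50,-15,-1],"yaw": 0,"claw": 0},{"slide": [0,0,0],"yaw": -0.17,"claw": 0},{"slide": [0,0,0],"yaw": -0.17,"claw": 0},{"slide": [0,0,0],"yaw": -0.17,"claw": 0},{"slide": [0,0,0],"yaw": -0.17,"claw": 0},{"slide": [0,0,0],"yaw": -0.17,"claw": 0},{"slide": [0,0,0],"yaw": -0.17,"claw": 0},{"slide": [0,0,0],"yaw": 0,"claw": 0}]'

```text
t: 38.95
eef_pos: [0.4948, -0.3056, 0.1638]
ee_rot: [[0.877, 0.481, -0.018], [0.481, -0.877, 0.011], [-0.01, -0.019, -1.0]]
ft_force: [-0.6, -0.2, -0.4]
finger_gap: 0.0879
```

```bash
python3 -c "
from h import *
d=viewer.capture('wrist')
for a,cc,px in blobs(mask(d['frame'],'green')): print(a,cc.round(1),*rect(d,px,.0755))
plan(491.5,-304,100,33.5,1)
"
```

```text
402 [256.6 193.6] [ 492.6 -303.9] [ 491.9 -303.9] [25.4 15.6] 34.8
now [ 494.8 -305.6  163.8] ang 28.6 F [-0.2 -0.3 -0.3] gap 87.9 t 39.0 q6 0.32 tilt [-0.018  0.011 -1.   ]
[-2, -3, 64] yaw -0.085
```

Emit:
step_arm --motion '[{"slide": [-2,-3,40],"yaw": -0.09,"claw": 0.3},{"slide": [0,0,35],"yaw": 0,"claw": 0.3},{"slide": [0,0,0],"yaw": 0,"claw": 0.3}]'

```text
t: 39.38
eef_pos: [0.4907, -0.3037, 0.0883]
ee_rot: [[0.835, 0.55, -0.016], [0.55, -0.835, 0.009], [-0.008, -0.016, -1.0]]
ft_force: [0.4, -0.4, -0.0]
finger_gap: 0.0622
```

```bash
python3 -c "
from h import *
plan(492,-304,67,33.9,1)
"
```

```text
now [ 490.7 -303.7   88.3] ang 33.4 F [ 0.4 -0.4 -0. ] gap 62.2 t 39.38 q6 0.23 tilt [-0.016  0.009 -1.   ]
[1, 1, 21] yaw -0.01
```

Emit:
step_arm --motion '[{"slide": [1,1,21],"yaw": -0.01,"claw": 0.55},{"slide": [0,0,0],"yaw": 0,"claw": 0.55},{"slide": [0,0,0],"yaw": 0,"claw": 0.6}]'

```text
t: 39.75
eef_pos: [0.4935, -0.3053, 0.0716]
ee_rot: [[0.833, 0.554, -0.011], [0.554, -0.833, 0.005], [-0.007, -0.01, -1.0]]
ft_force: [0.0, 0.2, -0.7]
finger_gap: 0.0357
```

```bash
python3 -c "
from h import *
plan(492,-304,67,33.9,1)
d=viewer.capture('wrist')
for a,cc,px in blobs(mask(d['frame'],'green')): print(a,cc.round(1),*rect(d,px,.0755))
"
```

```text
now [ 493.5 -305.3   71.6] ang 33.6 F [ 0.   0.2 -0.7] gap 35.7 t 39.75 q6 0.23 tilt [-0.011  0.005 -1.   ]
[-1, -2, 5] yaw -0.005
987 [256.4 241.3] [ 494.4 -303.7] [ 492.  -303.9] [26.9 16.4] 34.3
```

Emit:
step_arm --motion '[{"slide": [-1,-1,5],"yaw": 0,"claw": 0.6},{"slide": [0,0,0],"yaw": 0,"claw": 0.65}]'

```text
t: 40.05
eef_pos: [0.4923, -0.3053, 0.0676]
ee_rot: [[0.833, 0.553, -0.009], [0.554, -0.833, 0.003], [-0.006, -0.008, -1.0]]
ft_force: [0.3, 0.4, 0.1]
finger_gap: 0.0309
```

Emit:
step_arm --motion '[{"slide": [0,0,0],"yaw": 0,"claw": 1},{"slide": [0,0,0],"yaw": 0,"claw": 1},{"slide": [0,0,0],"yaw": 0,"claw": 1},{"slide": [0,0,0],"yaw": 0,"claw": 1},{"slide": [0,0,0],"yaw": 0,"claw": 1}]' --newtons 20

```text
t: 40.67
eef_pos: [0.4923, -0.3052, 0.0678]
ee_rot: [[0.833, 0.553, -0.009], [0.553, -0.833, 0.003], [-0.006, -0.008, -1.0]]
ft_force: [-0.4, 1.1, 0.9]
finger_gap: 0.0176
```

Emit:
step_arm --motion '[{"slide": [0,0,-40],"yaw": 0,"claw": 1},{"slide": [0,0,-55],"yaw": 0,"claw": 1},{"slide": [0,0,0],"yaw": 0,"claw": 1}]'

```text
t: 41.05
eef_pos: [0.4931, -0.3055, 0.1647]
ee_rot: [[0.833, 0.553, -0.011], [0.553, -0.833, 0.005], [-0.006, -0.01, -1.0]]
ft_force: [-0.3, -0.7, -0.8]
finger_gap: 0.0175
```

```bash
python3 -c "
from h import *
plan(473.5,-84,162,33.6,4)
"
```

```text
now [ 493.1 -305.5  164.7] ang 33.6 F [-0.3 -0.7 -0.8] gap 17.5 t 41.05 q6 0.23 tilt [-0.011  0.005 -1.   ]
[27, -49, 1] yaw -0.0
[27, -49, 1] yaw -0.0
[27, -49, 1] yaw -0.0
[27, -49, 1] yaw -0.0
```

Emit:
step_arm --motion '[{"slide": [27,-49,0],"yaw": 0,"claw": 1},{"slide": [27,-49,0],"yaw": 0,"claw": 1},{"slide": [27,-49,0],"yaw": 0,"claw": 1},{"slide": [24,-44,0],"yaw": 0,"claw": 1},{"slide": [0,0,0],"yaw": 0,"claw": 1}]'

```text
t: 41.68
eef_pos: [0.4719, -0.0818, 0.1608]
ee_rot: [[0.834, 0.551, -0.017], [0.552, -0.834, 0.008], [-0.01, -0.016, -1.0]]
ft_force: [-0.5, 0.1, -0.9]
finger_gap: 0.018
```

```bash
python3 -c "
from h import *
plan(473.5,-84,150,33.6,1)
d=viewer.capture('wrist'); cv2.imwrite('pics/w10.png',d['frame'][:,:,::-1])
for a,cc,px in blobs(mask(d['frame'],'green')): print(a,cc.round(1),*rect(d,px,telemetry.sense()['eef_pos'][2]+.008))
"
```

```text
now [471.9 -81.8 160.8] ang 33.5 F [-0.5  0.1 -0.9] gap 18.0 t 41.67 q6 0.57 tilt [-0.017  0.008 -1.   ]
[0, 3, 11] yaw -0.002
907 [259.  244.3] [473.9 -81.1] [472.2 -81.1] [26.2 16.9] 34.0
```

View pics/w10.png

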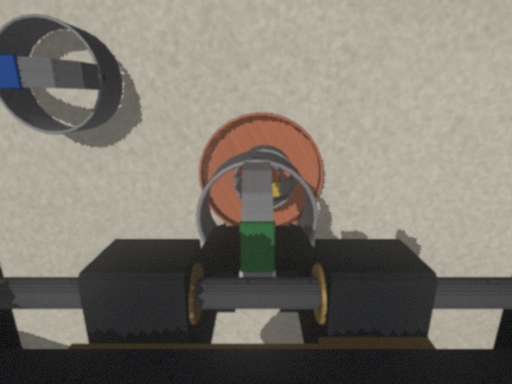

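Emit:
step_arm --motion '[{"slide": [1,3,20],"yaw": 0,"claw": 1},{"slide": [0,0,0],"yaw": 0,"claw": 1}]'

```text
t: 41.98
eef_pos: [0.4748, -0.0869, 0.1395]
ee_rot: [[0.836, 0.549, -0.018], [0.549, -0.836, 0.007], [-0.011, -0.016, -1.0]]
ft_force: [0.9, -0.5, -1.3]
finger_gap: 0.0172
```

```bash
python3 -c "
from h import *
plan(474,-84.3,100,33.6,2)
"
```

```text
now [474.8 -86.9 139.5] ang 33.3 F [ 0.9 -0.5 -1.3] gap 17.2 t 41.98 q6 0.56 tilt [-0.018  0.007 -1.   ]
[0, -1, 20] yaw -0.002
[0, -1, 20] yaw -0.002
```

Emit:
step_arm --motion '[{"slide": [0,-2,20],"yaw": 0,"claw": 1},{"slide": [0,0,20],"yaw": 0,"claw": 1},{"slide": [0,0,0],"yaw": 0,"claw": 1}]'

```text
t: 42.35
eef_pos: [0.474, -0.0879, 0.0996]
ee_rot: [[0.838, 0.546, -0.016], [0.546, -0.838, 0.006], [-0.01, -0.014, -1.0]]
ft_force: [0.4, 1.0, -0.2]
finger_gap: 0.018
```

```bash
python3 -c "
from h import *
plan(474,-84.3,76,33.6,1)
"
```

```text
now [474.  -87.9  99.6] ang 33.1 F [ 0.4  1.  -0.2] gap 18.0 t 42.35 q6 0.56 tilt [-0.016  0.006 -1.   ]
[2, -3, 24] yaw -0.009
```

Emit:
step_arm --motion '[{"slide": [3,-4,10],"yaw": -0.01,"claw": 1},{"slide": [0,0,8],"yaw": 0,"claw": 1},{"slide": [0,0,0],"yaw": 0,"claw": 1}]'

```text
t: 42.72
eef_pos: [0.4749, -0.0835, 0.082]
ee_rot: [[0.832, 0.554, -0.014], [0.554, -0.832, 0.005], [-0.008, -0.012, -1.0]]
ft_force: [0.3, 0.1, -1.3]
finger_gap: 0.0175
```

```bash
python3 -c "
from h import *
plan(474,-84.3,71,33.6,1)
d=viewer.capture('scene'); cv2.imwrite('pics/s11.png',cv2.resize(d['frame'][150:250,180:300,::-1],None,fx=5,fy=5,interpolation=cv2.INTER_CUBIC))
"
```

```text
now [474.9 -83.5  82. ] ang 33.7 F [ 0.3  0.1 -1.3] gap 17.5 t 42.73 q6 0.56 tilt [-0.014  0.005 -1.   ]
[-1, 0, 11] yaw 0.001
```

View pics/s11.png

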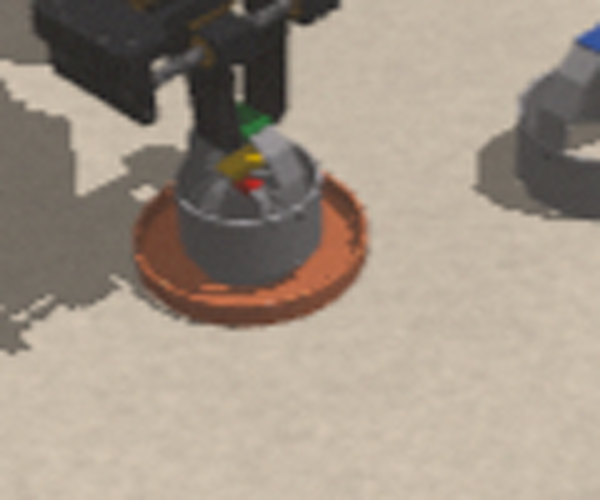

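Green is over yellow, 12 mm up. Lower gently.

Emit:
step_arm --motion '[{"slide": [0,0,6],"yaw": 0,"claw": 1},{"slide": [0,0,4],"yaw": 0,"claw": 1},{"slide": [0,0,0],"yaw": 0,"claw": 1}]'

```text
t: 43.15
eef_pos: [0.4752, -0.0836, 0.072]
ee_rot: [[0.832, 0.554, -0.012], [0.554, -0.832, 0.005], [-0.008, -0.011, -1.0]]
ft_force: [-0.1, -0.2, -0.7]
finger_gap: 0.0178
```

Emit:
step_arm --motion '[{"slide": [0,0,2],"yaw": 0,"claw": 1},{"slide": [0,0,0],"yaw": 0,"claw": 1}]'

```text
t: 43.4
eef_pos: [0.4752, -0.0837, 0.07]
ee_rot: [[0.832, 0.554, -0.012], [0.555, -0.832, 0.005], [-0.007, -0.01, -1.0]]
ft_force: [-0.3, 0.2, -1.2]
finger_gap: 0.0174
```

Emit:
step_arm --motion '[{"slide": [0,0,1.5],"yaw": 0,"claw": 1},{"slide": [0,0,0],"yaw": 0,"claw": 1}]'

```text
t: 43.65
eef_pos: [0.4751, -0.0832, 0.0697]
ee_rot: [[0.832, 0.555, -0.011], [0.555, -0.832, 0.005], [-0.007, -0.01, -1.0]]
ft_force: [-0.6, 0.6, -0.5]
finger_gap: 0.0177
```

Emit:
step_arm --motion '[{"slide": [0,0,1.5],"yaw": 0,"claw": 1}]'

```text
t: 43.78
eef_pos: [0.475, -0.0828, 0.0691]
ee_rot: [[0.832, 0.555, -0.011], [0.555, -0.832, 0.005], [-0.006, -0.011, -1.0]]
ft_force: [-6.2, 5.1, 21.8]
finger_gap: 0.0174
```

Contact. Release and lift.

Emit:
step_arm --motion '[{"slide": [0,0,-0.5],"yaw": 0,"claw": 0.75},{"slide": [0,0,0],"yaw": 0,"claw": 0.5},{"slide": [0,0,0],"yaw": 0,"claw": 0.4},{"slide": [0,0,0],"yaw": 0,"claw": 0.4},{"slide": [0,0,-40],"yaw": 0,"claw": 0.2},{"slide": [0,0,-60],"yaw": 0,"claw": 0},{"slide": [0,0,0],"yaw": 0,"claw": 0},{"slide": [0,0,0],"yaw": 0,"claw": 0}]'

```text
t: 44.78
eef_pos: [0.4759, -0.0835, 0.1709]
ee_rot: [[0.832, 0.554, -0.013], [0.554, -0.832, 0.006], [-0.008, -0.012, -1.0]]
ft_force: [-0.1, 0.6, -0.4]
finger_gap: 0.088
```

```bash
python3 -c "
from h import *
d=viewer.capture('wrist'); cv2.imwrite('pics/w12.png',d['frame'][:,:,::-1])
for a,cc,px in blobs(mask(d['frame'],'green')): print(a,cc.round(1),*rect(d,px,.0775))
plan(449.5,118,175,33.7,4)
"
```

```text
530 [257.1 190.4] [475.3 -81.8] [475.2 -82.1] [25.3 16.2] 35.1
now [476.1 -83.6 171. ] ang 33.7 F [ 0.6 -0.2 -0.2] gap 88.1 t 44.83 q6 0.56 tilt [-0.013  0.006 -1.   ]
[22, -46, -1] yaw -0.0
[22, -46, -1] yaw -0.0
[22, -46, -1] yaw -0.0
[22, -46, -1] yaw -0.0
```

View pics/w12.png

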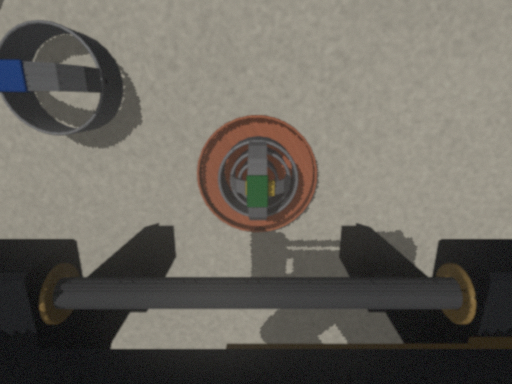

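Emit:
step_arm --motion '[{"slide": [22,-46,-1],"yaw": 0,"claw": 0},{"slide": [22,-46,-1],"yaw": 0,"claw": 0},{"slide": [22,-46,-1],"yaw": 0,"claw": 0},{"slide": [20,-43,-1],"yaw": 0,"claw": 0},{"slide": [0,0,0],"yaw": 0,"claw": 0}]'

```text
t: 45.45
eef_pos: [0.4447, 0.1198, 0.1702]
ee_rot: [[0.834, 0.552, -0.025], [0.552, -0.834, 0.008], [-0.017, -0.02, -1.0]]
ft_force: [0.0, -0.2, -0.3]
finger_gap: 0.0882
```

Emit:
step_arm --motion '[{"slide": [0,0,0],"yaw": -0.173,"claw": 0},{"slide": [0,0,0],"yaw": -0.173,"claw": 0},{"slide": [0,0,0],"yaw": -0.173,"claw": 0},{"slide": [0,0,0],"yaw": -0.173,"claw": 0},{"slide": [0,0,0],"yaw": -0.173,"claw": 0},{"slide": [0,0,0],"yaw": -0.173,"claw": 0},{"slide": [0,0,0],"yaw": -0.173,"claw": 0},{"slide": [0,0,0],"yaw": -0.173,"claw": 0},{"slide": [0,0,0],"yaw": -0.173,"claw": 0},{"slide": [0,0,0],"yaw": 0,"claw": 0}]'

```text
t: 46.7
eef_pos: [0.4438, 0.1107, 0.1596]
ee_rot: [[-0.574, 0.818, -0.045], [0.818, 0.575, 0.005], [0.03, -0.034, -0.999]]
ft_force: [-0.2, -0.0, 0.1]
finger_gap: 0.0882
```

```bash
python3 -c "
from h import *
d=viewer.capture('wrist'); cv2.imwrite('pics/w13.png',d['frame'][:,:,::-1])
for a,cc,px in blobs(mask(d['frame'],'blue')): print(a,cc.round(1),*rect(d,px,.0895))
plan(449.5,118,115,123,1)
"
```

```text
986 [271.5 198.2] [448.1 119.1] [448.2 118.9] [28.9 20.1] -56.3
now [443.8 110.7 159.6] ang 124.9 F [-0.1 -0.5  0.2] gap 88.0 t 46.75 q6 -0.63 tilt [-0.045  0.005 -0.999]
[3, 9, 45] yaw 0.034
```

View pics/w13.png

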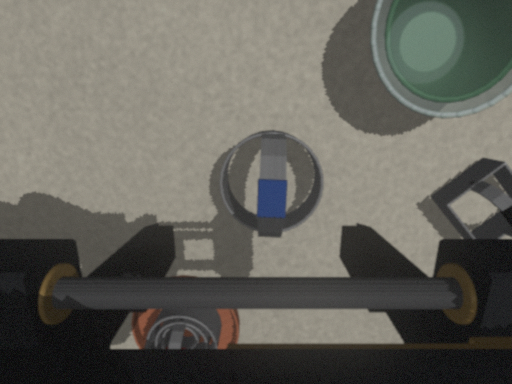

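```bash
python3 -c "
from h import *
plan(795,5,190,124.9,7)
"
```

```text
now [443.8 110.7 159.6] ang 124.9 F [-0.1 -0.5  0.2] gap 88.0 t 46.75 q6 -0.63 tilt [-0.045  0.005 -0.999]
[-41, 32, -4] yaw 0.0
[-41, 32, -4] yaw 0.0
[-41, 32, -4] yaw 0.0
[-41, 32, -4] yaw 0.0
[-41, 32, -4] yaw 0.0
[-41, 33, -4] yaw 0.0
[-41, 33, -4] yaw 0.0
```

Emit:
step_arm --motion '[{"slide": [-41,32,-7],"yaw": 0,"claw": 0},{"slide": [-41,32,-7],"yaw": 0,"claw": 0},{"slide": [-41,32,-7],"yaw": 0,"claw": 0},{"slide": [-41,32,-7],"yaw": 0,"claw": 0},{"slide": [-41,32,-7],"yaw": 0,"claw": 0},{"slide": [-41,33,-7],"yaw": 0,"claw": 0},{"slide": [-41,33,-7],"yaw": 0,"claw": 0},{"slide": [0,0,0],"yaw": 0,"claw": 0}]'

```text
t: 47.75
eef_pos: [0.7985, -0.0063, 0.1838]
ee_rot: [[-0.544, 0.837, -0.054], [0.838, 0.545, 0.006], [0.034, -0.042, -0.999]]
ft_force: [-0.3, 0.3, -0.4]
finger_gap: 0.0884
```

```bash
python3 -c "
from plant import telemetry
s=telemetry.sense(); print(s['joint_positions'].round(4),s['ee_rot'].round(3),s['eef_pos'])"
```

```text
[-0.1548  0.953   0.3532 -0.0025  1.8893 -0.732 ] [[-0.544  0.837 -0.054]
 [ 0.838  0.545  0.006]
 [ 0.034 -0.042 -0.999]] [ 0.79847162 -0.00629748  0.18381844]
```

Emit:
step_arm --motion '[{"slide": [-9,13,0],"yaw": 0,"claw": 0},{"slide": [-9,13,0],"yaw": 0,"claw": 0},{"slide": [0,0,0],"yaw": 0,"claw": 0}]'

```text
t: 48.12
eef_pos: [0.8183, -0.0076, 0.176]
ee_rot: [[-0.539, 0.841, -0.051], [0.842, 0.54, 0.007], [0.033, -0.039, -0.999]]
ft_force: [-0.7, 0.9, 0.7]
finger_gap: 0.0882
```

```bash
python3 -c "
from plant import telemetry
s=telemetry.sense(); print(s['joint_positions'].round(4),s['ee_rot'].round(3),s['eef_pos'])"
```

```text
[-1.5300e-01  1.0188e+00  2.2810e-01 -1.3000e-03  1.9458e+00 -7.2320e-01] [[-0.539  0.841 -0.051]
 [ 0.842  0.54   0.007]
 [ 0.033 -0.039 -0.999]] [ 0.81827976 -0.00757234  0.17597598]
```

Emit:
step_arm --motion '[{"slide": [-8,12,0],"yaw": 0,"claw": 0},{"slide": [0,0,0],"yaw": 0,"claw": 0},{"slide": [-8,12,0],"yaw": 0,"claw": 0},{"slide": [0,0,0],"yaw": 0,"claw": 0}]'

```text
t: 48.62
eef_pos: [0.8253, -0.0074, 0.1685]
ee_rot: [[-0.538, 0.842, -0.035], [0.842, 0.539, 0.006], [0.024, -0.026, -0.999]]
ft_force: [-0.1, -0.9, -0.6]
finger_gap: 0.088
```

```bash
python3 -c "
from plant import telemetry
s=telemetry.sense(); print(s['joint_positions'].round(4),s['ee_rot'].round(3),s['eef_pos'])"
```

```text
[-1.5210e-01  1.0300e+00  2.2310e-01  1.0000e-03  1.9245e+00 -7.2090e-01] [[-0.538  0.842 -0.035]
 [ 0.842  0.539  0.006]
 [ 0.024 -0.026 -0.999]] [ 0.82529056 -0.00738636  0.16845096]
```

Emit:
step_arm --motion '[{"slide": [4,-7,0],"yaw": 0,"claw": 0},{"slide": [0,0,0],"yaw": 0,"claw": 0},{"slide": [-12,20,0],"yaw": 0,"claw": 0},{"slide": [0,0,0],"yaw": 0,"claw": 0}]'

```text
t: 49.12
eef_pos: [0.8287, -0.0069, 0.163]
ee_rot: [[-0.538, 0.842, -0.029], [0.842, 0.539, 0.007], [0.021, -0.021, -1.0]]
ft_force: [0.0, -0.7, 0.4]
finger_gap: 0.0877
```

```bash
python3 -c "
from plant import telemetry
s=telemetry.sense(); print(s['joint_positions'].round(4),s['ee_rot'].round(3),s['eef_pos'])"
```

```text
[-0.1512  1.0365  0.223   0.0023  1.9119 -0.7195] [[-0.538  0.842 -0.029]
 [ 0.842  0.539  0.007]
 [ 0.021 -0.021 -1.   ]] [ 0.82869046 -0.00689525  0.16301788]
```

Emit:
step_arm --motion '[{"slide": [4,-7,0],"yaw": 0,"claw": 0},{"slide": [-14,23,0],"yaw": 0,"claw": 0},{"slide": [0,0,0],"yaw": 0,"claw": 0},{"slide": [4,-7,0],"yaw": 0,"claw": 0},{"slide": [-14,23,0],"yaw": 0,"claw": 0},{"slide": [0,0,0],"yaw": 0,"claw": 0}]'

```text
t: 49.88
eef_pos: [0.8384, -0.0069, 0.1573]
ee_rot: [[-0.539, 0.843, 0.001], [0.843, 0.539, 0.004], [0.003, 0.003, -1.0]]
ft_force: [0.4, -0.7, -1.1]
finger_gap: 0.0881
```

```bash
python3 -c "
from h import *
s=telemetry.sense(); print(s['joint_positions'].round(4),s['ee_rot'].round(3),s['eef_pos'])
plan(448.5,118.5,165,123.3,7)"
```

```text
[-0.1502  1.044   0.2214  0.0049  1.8757 -0.7176] [[-0.539  0.843  0.001]
 [ 0.843  0.539  0.004]
 [ 0.003  0.003 -1.   ]] [ 0.83835726 -0.0068595   0.15733332]
now [838.4  -6.9 157.3] ang 122.6 F [ 0.4 -0.7 -1.1] gap 88.1 t 49.88 q6 -0.72 tilt [ 0.001  0.004 -1.   ]
[45, -37, -1] yaw -0.002
[45, -37, -1] yaw -0.002
[45, -37, -1] yaw -0.002
[45, -37, -1] yaw -0.002
[45, -37, -1] yaw -0.002
[45, -37, -1] yaw -0.002
[45, -37, -1] yaw -0.002
```

Tilt is now zero. Back over blue.

Emit:
step_arm --motion '[{"slide": [45,-37,-2],"yaw": 0,"claw": 0},{"slide": [45,-37,-2],"yaw": 0,"claw": 0},{"slide": [45,-37,-2],"yaw": 0,"claw": 0},{"slide": [45,-37,-2],"yaw": 0,"claw": 0},{"slide": [45,-37,-2],"yaw": 0,"claw": 0},{"slide": [45,-37,-2],"yaw": 0,"claw": 0},{"slide": [42,-34,-2],"yaw": 0,"claw": 0},{"slide": [0,0,0],"yaw": 0,"claw": 0}]'

```text
t: 50.88
eef_pos: [0.4661, 0.1152, 0.1777]
ee_rot: [[-0.538, 0.842, 0.042], [0.843, 0.538, 0.001], [-0.021, 0.036, -0.999]]
ft_force: [0.6, -0.8, -0.5]
finger_gap: 0.0883
```

```bash
python3 -c "
from h import *
d=viewer.capture('wrist'); cv2.imwrite('pics/w14.png',d['frame'][:,:,::-1])
for a,cc,px in blobs(mask(d['frame'],'blue')): print(a,cc.round(1),*rect(d,px,.0895))
plan(448.5,118.5,105,123.3,2)
"
```

```text
880 [236.9 176.6] [448.1 119.1] [447.9 118.9] [28.8 19.7] -57.9
now [468.1 114.7 177.9] ang 122.5 F [ 0.5  0.5 -0.1] gap 87.9 t 50.92 q6 -0.57 tilt [ 0.043  0.001 -0.999]
[7, -7, 36] yaw -0.007
[7, -7, 36] yaw -0.007
```

Emit:
step_arm --motion '[{"slide": [4,-3,0],"yaw": 0.17,"claw": 0},{"slide": [4,-3,0],"yaw": 0.17,"claw": 0},{"slide": [4,-3,0],"yaw": 0.17,"claw": 0},{"slide": [4,-3,0],"yaw": 0.17,"claw": 0},{"slide": [0,0,0],"yaw": -0.17,"claw": 0},{"slide": [0,0,0],"yaw": -0.17,"claw": 0},{"slide": [0,0,0],"yaw": -0.17,"claw": 0},{"slide": [0,0,0],"yaw": -0.17,"claw": 0},{"slide": [0,0,0],"yaw": 0,"claw": 0}]'

```text
t: 52.05
eef_pos: [0.4721, 0.1221, 0.1862]
ee_rot: [[-0.526, 0.847, 0.077], [0.85, 0.527, -0.001], [-0.041, 0.065, -0.997]]
ft_force: [-0.5, -0.7, -0.7]
finger_gap: 0.088
```

Emit:
step_arm --motion '[{"slide": [0,0,10],"yaw": 0,"claw": 0},{"slide": [0,0,0],"yaw": 0,"claw": 0},{"slide": [0,0,10],"yaw": 0,"claw": 0},{"slide": [0,0,0],"yaw": 0,"claw": 0},{"slide": [0,0,10],"yaw": 0,"claw": 0},{"slide": [0,0,0],"yaw": 0,"claw": 0}]'

```text
t: 52.8
eef_pos: [0.4762, 0.1216, 0.1543]
ee_rot: [[-0.519, 0.851, 0.079], [0.854, 0.52, -0.001], [-0.041, 0.067, -0.997]]
ft_force: [-0.2, 0.4, -0.8]
finger_gap: 0.0879
```

```bash
cat > j.py <<'E'
from plant import telemetry
import numpy as np
s=telemetry.sense(); print(s['t'],s['joint_positions'].round(4),s['qd'].round(3),'z',s['ee_rot'][:,2].round(4),(s['eef_pos']*1000).round(1))
E
python3 j.py
```

```text
52.8 [ 9.4000e-03  3.3490e-01  1.6440e+00 -1.6000e-03  1.0841e+00 -5.3710e-01] [ 0.002 -0.012 -0.018  0.002  0.003  0.001] z [ 7.850e-02 -6.000e-04 -9.969e-01] [476.2 121.6 154.3]
```

Emit:
step_arm --motion '[{"slide": [0,0,0],"yaw": 0.1,"claw": 0}]'

```text
t: 52.92
eef_pos: [0.4762, 0.1216, 0.1542]
ee_rot: [[-0.429, 0.9, 0.078], [0.903, 0.43, -0.001], [-0.034, 0.07, -0.997]]
ft_force: [-0.7, 0.6, 0.1]
finger_gap: 0.0881
```

```bash
python3 j.py
```

```text
52.925 [ 9.4000e-03  3.3510e-01  1.6439e+00 -1.6000e-03  1.0841e+00 -4.3480e-01] [-0.001  0.006  0.007  0.001 -0.003  0.828] z [ 7.840e-02 -6.000e-04 -9.969e-01] [476.2 121.6 154.2]
```

Emit:
step_arm --motion '[{"slide": [0,0,0],"yaw": -0.1,"claw": 0}]'

```text
t: 53.05
eef_pos: [0.4762, 0.1217, 0.1543]
ee_rot: [[-0.517, 0.852, 0.079], [0.855, 0.519, -0.001], [-0.041, 0.067, -0.997]]
ft_force: [0.4, -0.0, -0.4]
finger_gap: 0.0883
```

```bash
python3 j.py
```

```text
53.05 [ 9.5000e-03  3.3500e-01  1.6439e+00 -1.6000e-03  1.0841e+00 -5.3570e-01] [ 0.001  0.    -0.002 -0.    -0.001 -0.843] z [ 7.860e-02 -6.000e-04 -9.969e-01] [476.2 121.7 154.3]
```

Emit:
step_arm --motion '[{"slide": [17,-26,0],"yaw": 0,"claw": 0}]'

```text
t: 53.18
eef_pos: [0.4462, 0.1225, 0.1519]
ee_rot: [[-0.518, 0.852, 0.08], [0.854, 0.52, -0.001], [-0.042, 0.068, -0.997]]
ft_force: [-1.4, -0.4, -0.6]
finger_gap: 0.0884
```

```bash
python3 j.py
```

```text
53.175 [ 0.0122  0.2922  1.721  -0.0019  1.0483 -0.5333] [ 0.031 -0.372  0.683 -0.003 -0.276  0.051] z [ 8.010e-02 -7.000e-04 -9.968e-01] [446.2 122.5 151.9]
```

Emit:
step_arm --motion '[{"slide": [0,0,0],"yaw": 0,"claw": 0}]'

```text
t: 53.3
eef_pos: [0.4449, 0.1227, 0.1519]
ee_rot: [[-0.518, 0.852, 0.079], [0.854, 0.52, -0.001], [-0.042, 0.067, -0.997]]
ft_force: [-0.2, -0.3, 0.2]
finger_gap: 0.0882
```

```bash
python3 j.py
```

```text
53.3 [ 0.0127  0.2905  1.7235 -0.0019  1.0483 -0.5332] [-0.009  0.031 -0.077 -0.001 -0.009 -0.006] z [ 7.920e-02 -6.000e-04 -9.969e-01] [444.9 122.7 151.9]
```

Emit:
step_arm --motion '[{"slide": [-30,49,0],"yaw": 0,"claw": 0},{"slide": [-30,49,0],"yaw": 0,"claw": 0},{"slide": [-30,49,0],"yaw": 0,"claw": 0},{"slide": [-30,49,0],"yaw": 0,"claw": 0},{"slide": [0,0,0],"yaw": 0.17,"claw": 0},{"slide": [0,0,0],"yaw": -0.17,"claw": 0},{"slide": [0,0,0],"yaw": 0,"claw": 0}]'

```text
t: 54.18
eef_pos: [0.6855, 0.1213, 0.1698]
ee_rot: [[-0.512, 0.855, 0.084], [0.858, 0.514, -0.001], [-0.044, 0.071, -0.997]]
ft_force: [-0.1, 1.1, -0.6]
finger_gap: 0.0875
```

```bash
python3 j.py
```

```text
54.175 [ 6.0000e-03  6.5370e-01  1.0171e+00 -1.2000e-03  1.3872e+00 -5.3360e-01] [-0.002  0.008 -0.013  0.004  0.002  0.077] z [ 8.350e-02 -7.000e-04 -9.965e-01] [685.5 121.3 169.8]
```

Emit:
step_arm --motion '[{"slide": [9,-23,-1],"yaw": 0,"claw": 0},{"slide": [17,-42,-1],"yaw": 0,"claw": 0},{"slide": [20,-51,-2],"yaw": 0,"claw": 0},{"slide": [20,-51,-2],"yaw": 0,"claw": 0},{"slide": [20,-51,-2],"yaw": 0,"claw": 0},{"slide": [20,-51,-2],"yaw": 0,"claw": 0},{"slide": [15,-37,-1],"yaw": 0,"claw": 0},{"slide": [9,-22,-1],"yaw": 0,"claw": 0},{"slide": [4,-9,0],"yaw": 0,"claw": 0},{"slide": [0,0,0],"yaw": 0,"claw": 0}]'

```text
t: 55.42
eef_pos: [0.3195, 0.0661, 0.1512]
ee_rot: [[-0.482, 0.871, 0.094], [0.875, 0.485, -0.002], [-0.047, 0.081, -0.996]]
ft_force: [-0.4, 0.6, 0.1]
finger_gap: 0.0881
```

```bash
python3 j.py
```

```text
55.425 [-0.1764  0.0544  2.0465  0.0178  0.9481 -0.6921] [-0.     0.004 -0.02  -0.001 -0.002  0.016] z [ 0.0937 -0.002  -0.9956] [319.5  66.1 151.2]
```

```bash
python3 - <<'E'
import numpy as np
from scipy.optimize import least_squares
D=[([.5583,1.3628,1.2712],[.4927,-.3014,.1188]),([.7336,1.1855,1.2837],[.6419,-.1047,.0629]),([.9491,.4766,1.7856],[.7797,-.1316,.1423]),([1.0611,.2325,1.9225],[.8137,-.1358,.1398]),([1.0492,.2223,1.8957],[.66796,-.4977,.1527]),([.3349,1.644,1.0841],[.4762,.1216,.1543]),([.2922,1.721,1.0483],[.4462,.1225,.1519]),([.6537,1.0171,1.3872],[.6855,.1213,.1698]),([.0544,2.0465,.9481],[.3195,.0661,.1512]),([1.044,.2214,1.8757],[.8384,-.0069,.1573]),([.381,1.297,1.464],[.193,-.515,.239])]
def f(p,q):
    a1,a2,d,h,r0,off,o2=p; a=q[0];b=a+q[1];c=b+q[2]
    return np.array([r0+a1*np.sin(a)+a2*np.sin(b)+o2*np.cos(b)+d*np.sin(c), h+a1*np.cos(a)+a2*np.cos(b)-o2*np.sin(b)+d*np.cos(c)])
def res(p):
    o=[]
    for q,x in D:
        r=np.sqrt(max(x[0]**2+x[1]**2-p[5]**2,1e-6)); o+=list(f(p,q)-[r,x[2]])
    return o
s=least_squares(res,[.42,.4,.25,.33,0,.117,0]); print(s.x.round(4),np.abs(s.fun).max())
p=s.x
# r at q3=2.45 for tilt th (outward +) i.e. sum=pi-th, for tcp z
from scipy.optimize import fsolve
for th in(.09,0):
  for z in(.1,.15,.2,.25,.3,.4):
    q3=2.47
    g=lambda v:f(p,[v[0],q3,np.pi-th-v[0]-q3])[1]-z
    v=fsolve(g,[-.3]); x=f(p,[v[0],q3,np.pi-th-v[0]-q3]); print(th,z,'r',np.hypot(x[0],p[5]).round(3),'q2',v.round(3),'q5',(np.pi-th-v[0]-q3).round(3),x.round(3))
E
```

```text
[ 0.5395  0.3523  0.2471  0.126  -0.0056  0.132   0.1035] 0.0007444490258924352
0.09 0.1 r 0.177 q2 [-0.173] q5 0.754 [0.119 0.1  ]
0.09 0.15 r 0.133 q2 [-0.606] q5 1.188 [0.017 0.122]
0.09 0.2 r 0.133 q2 [-0.606] q5 1.188 [0.017 0.122]
0.09 0.25 r 0.133 q2 [-0.606] q5 1.188 [0.017 0.122]
0.09 0.3 r 0.133 q2 [-0.594] q5 1.176 [0.02  0.122]
0.09 0.4 r 0.133 q2 [-0.606] q5 1.188 [0.017 0.122]
0 0.1 r 0.162 q2 [-0.182] q5 0.854 [0.094 0.1  ]
0 0.15 r 0.132 q2 [-0.606] q5 1.278 [-0.006  0.121]
0 0.2 r 0.132 q2 [-0.606] q5 1.278 [-0.006  0.121]
0 0.25 r 0.132 q2 [-0.606] q5 1.278 [-0.006  0.121]
0 0.3 r 0.132 q2 [-0.595] q5 1.267 [-0.003  0.121]
0 0.4 r 0.132 q2 [-0.606] q5 1.277 [-0.006  0.121]<stdin>:20: RuntimeWarning: The iteration is not making good progress, as measured by the 
 improvement from the last ten iterations.
<stdin>:20: RuntimeWarning: The iteration is not making good progress, as measured by the 
 improvement from the last five Jacobian evaluations.
```

Emit:
step_arm --motion '[{"slide": [-27,50,4],"yaw": 0,"claw": 0},{"slide": [-27,50,4],"yaw": 0,"claw": 0},{"slide": [-27,50,4],"yaw": 0,"claw": 0},{"slide": [-27,50,4],"yaw": 0,"claw": 0},{"slide": [-27,50,4],"yaw": 0,"claw": 0},{"slide": [-27,50,4],"yaw": 0,"claw": 0},{"slide": [0,0,0],"yaw": 0,"claw": 0}]'

```text
t: 56.3
eef_pos: [0.6793, 0.0702, 0.1569]
ee_rot: [[-0.476, 0.874, 0.098], [0.878, 0.478, -0.002], [-0.049, 0.085, -0.995]]
ft_force: [-0.2, 0.1, -0.8]
finger_gap: 0.0881
```

```bash
python3 j.py
```

```text
56.3 [-0.0717  0.6335  1.0962  0.0049  1.3137 -0.5713] [ 0.01  -0.024  0.056  0.     0.005  0.007] z [ 0.0982 -0.0023 -0.9952] [679.3  70.2 156.9]
```

Emit:
step_arm --motion '[{"slide": [0,0,0],"yaw": 0.15,"claw": 0},{"slide": [0,0,0],"yaw": -0.15,"claw": 0},{"slide": [0,0,0],"yaw": 0.15,"claw": 0},{"slide": [0,0,0],"yaw": -0.15,"claw": 0}]'

```text
t: 56.8
eef_pos: [0.68, 0.0714, 0.1543]
ee_rot: [[-0.471, 0.877, 0.096], [0.881, 0.473, -0.002], [-0.047, 0.084, -0.995]]
ft_force: [-0.4, 0.5, -0.2]
finger_gap: 0.088
```

```bash
python3 j.py
```

```text
56.8 [-0.0699  0.6379  1.0952  0.005   1.3127 -0.5638] [ 3.00e-03  4.00e-03  3.00e-03 -2.00e-03 -1.00e-03 -1.32e+00] z [ 0.0958 -0.0018 -0.9954] [680.   71.4 154.3]
```

```bash
cat >> h.py <<'E'
def plan2(pts,yawtot,hold=1):
    "pts: list of world mm row ends; full tilt taken into account"
    from scipy.spatial.transform import Rotation as Ro
    s=telemetry.sense();R=s['ee_rot'];p=s['eef_pos']*1000;n=len(pts)
    print('now',p.round(1),'z',R[:,2].round(3),'q',s['joint_positions'].round(2),'t',round(s['t'],2))
    out=[]
    for i,w in enumerate(pts):
        Ri=R@Ro.from_euler('z',yawtot*i/n).as_matrix()
        d=Ri.T@(np.array(w,float)-p);p=np.array(w,float)
        out.append('{"slide": %s, "yaw": %g, "claw": 0}'%([int(round(v)) for v in d],round(yawtot/n,3)))
    print(', '.join(out))
def arc(r0,r1,a0,a1,z0,z1,n):
    t=np.arange(1,n+1)/n
    a=np.radians(a0+(a1-a0)*t);r=r0+(r1-r0)*t
    return np.c_[r*np.cos(a),r*np.sin(a),z0+(z1-z0)*t]
E
python3 -c "
from h import *
plan2(arc(683,500,6,-45,154,300,12),0.9)"
```

```text
now [680.   71.4 154.3] z [ 0.096 -0.002 -0.995] q [-0.07  0.64  1.1   0.01  1.31 -0.56] t 56.8
{"slide": [-40, -34, -13], "yaw": 0.075, "claw": 0}, {"slide": [-39, -33, -14], "yaw": 0.075, "claw": 0}, {"slide": [-38, -32, -14], "yaw": 0.075, "claw": 0}, {"slide": [-37, -32, -14], "yaw": 0.075, "claw": 0}, {"slide": [-36, -31, -14], "yaw": 0.075, "claw": 0}, {"slide": [-34, -31, -15], "yaw": 0.075, "claw": 0}, {"slide": [-33, -30, -15], "yaw": 0.075, "claw": 0}, {"slide": [-32, -30, -15], "yaw": 0.075, "claw": 0}, {"slide": [-31, -29, -15], "yaw": 0.075, "claw": 0}, {"slide": [-30, -29, -15], "yaw": 0.075, "claw": 0}, {"slide": [-29, -28, -16], "yaw": 0.075, "claw": 0}, {"slide": [-28, -28, -16], "yaw": 0.075, "claw": 0}
```

Emit:
step_arm --motion '[{"slide": [-40,-34,-13],"yaw": 0.075,"claw": 0},{"slide": [-39,-33,-14],"yaw": 0.075,"claw": 0},{"slide": [-38,-32,-14],"yaw": 0.075,"claw": 0},{"slide": [-37,-32,-14],"yaw": 0.075,"claw": 0},{"slide": [-36,-31,-14],"yaw": 0.075,"claw": 0},{"slide": [-34,-31,-15],"yaw": 0.075,"claw": 0},{"slide": [-33,-30,-15],"yaw": 0.075,"claw": 0},{"slide": [-32,-30,-15],"yaw": 0.075,"claw": 0},{"slide": [-31,-29,-15],"yaw": 0.075,"claw": 0},{"slide": [-30,-29,-15],"yaw": 0.075,"claw": 0},{"slide": [-29,-28,-16],"yaw": 0.075,"claw": 0},{"slide": [-28,-28,-16],"yaw": 0.075,"claw": 0}]'

```text
t: 58.3
eef_pos: [0.342, -0.3572, 0.3008]
ee_rot: [[0.423, 0.901, 0.093], [0.905, -0.425, -0.0], [0.039, 0.085, -0.996]]
ft_force: [-0.3, -0.8, -0.8]
finger_gap: 0.088
```

```bash
python3 -c "
from h import *
d=viewer.capture('wrist'); cv2.imwrite('pics/w15.png',d['frame'][:,:,::-1])
s=telemetry.sense()['eef_pos']*1000
r=np.hypot(s[0],s[1]);a=np.degrees(np.arctan2(s[1],s[0]));print(r,a)
plan2(arc(r,500,a,a-65,s[2],300,11),0.7)"
```

```text
493.9575433427128 -46.626682024930524
now [ 339.2 -359.1  302.5] z [ 0.093 -0.004 -0.996] q [-1.1   0.21  1.36  0.08  1.52 -0.65] t 58.35
{"slide": [-47, -20, -3], "yaw": 0.064, "claw": 0}, {"slide": [-46, -22, -4], "yaw": 0.064, "claw": 0}, {"slide": [-45, -24, -4], "yaw": 0.064, "claw": 0}, {"slide": [-44, -26, -4], "yaw": 0.064, "claw": 0}, {"slide": [-43, -27, -4], "yaw": 0.064, "claw": 0}, {"slide": [-42, -29, -4], "yaw": 0.064, "claw": 0}, {"slide": [-41, -31, -4], "yaw": 0.064, "claw": 0}, {"slide": [-40, -32, -5], "yaw": 0.064, "claw": 0}, {"slide": [-38, -34, -5], "yaw": 0.064, "claw": 0}, {"slide": [-37, -36, -4], "yaw": 0.064, "claw": 0}, {"slide": [-36, -37, -4], "yaw": 0.064, "claw": 0}
```

View pics/w15.png

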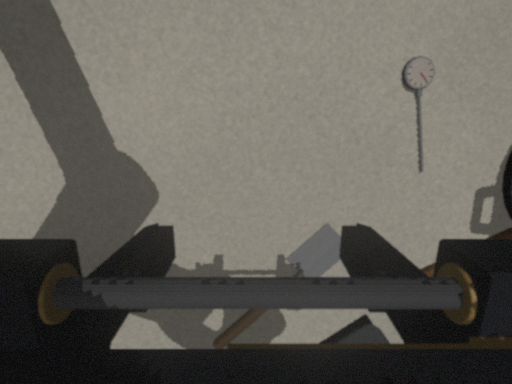

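Emit:
step_arm --motion '[{"slide": [-47,-20,-3],"yaw": 0.064,"claw": 0},{"slide": [-46,-22,-4],"yaw": 0.064,"claw": 0},{"slide": [-45,-24,-4],"yaw": 0.064,"claw": 0},{"slide": [-44,-26,-4],"yaw": 0.064,"claw": 0},{"slide": [-43,-27,-4],"yaw": 0.064,"claw": 0},{"slide": [-42,-29,-4],"yaw": 0.064,"claw": 0},{"slide": [-41,-31,-4],"yaw": 0.064,"claw": 0},{"slide": [-40,-32,-5],"yaw": 0.064,"claw": 0},{"slide": [-38,-34,-5],"yaw": 0.064,"claw": 0},{"slide": [-37,-36,-4],"yaw": 0.064,"claw": 0},{"slide": [-30,-30,-4],"yaw": 0.064,"claw": 0},{"slide": [0,0,0],"yaw": 0,"claw": 0}]'

```text
t: 59.85
eef_pos: [-0.1921, -0.4639, 0.2977]
ee_rot: [[0.921, 0.379, 0.095], [0.381, -0.925, -0.005], [0.086, 0.041, -0.995]]
ft_force: [0.2, -0.7, -0.8]
finger_gap: 0.088
```

```bash
python3 -c "
from h import *
d=viewer.capture('wrist'); cv2.imwrite('pics/w16.png',d['frame'][:,:,::-1])
d=viewer.capture('scene'); cv2.imwrite('pics/s16.png',d['frame'][:,:,::-1])
s=telemetry.sense()['eef_pos']*1000
r=np.hypot(s[0],s[1]);a=np.degrees(np.arctan2(s[1],s[0]));print(r,a)
plan2(arc(r,785,a,a-22,s[2],300,8),0)"
```

```text
501.78161459841476 -112.2377899917614
now [-189.9 -464.5  297.9] z [ 0.095 -0.005 -0.995] q [-2.24  0.27  1.29  0.08  1.63 -1.06] t 59.95
{"slide": [-43, 7, -4], "yaw": 0, "claw": 0}, {"slide": [-44, 3, -4], "yaw": 0, "claw": 0}, {"slide": [-45, 0, -4], "yaw": 0, "claw": 0}, {"slide": [-46, -4, -4], "yaw": 0, "claw": 0}, {"slide": [-47, -7, -5], "yaw": 0, "claw": 0}, {"slide": [-47, -11, -5], "yaw": 0, "claw": 0}, {"slide": [-47, -15, -5], "yaw": 0, "claw": 0}, {"slide": [-47, -19, -5], "yaw": 0, "claw": 0}
```

View pics/w16.png

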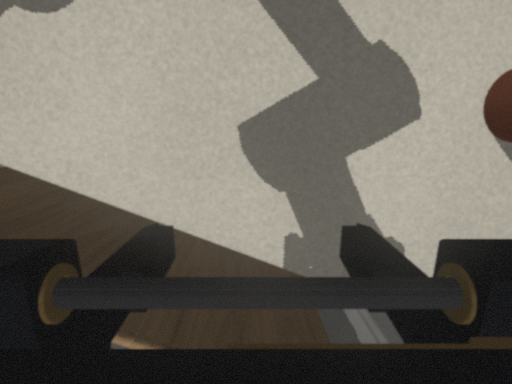

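View pics/s16.png

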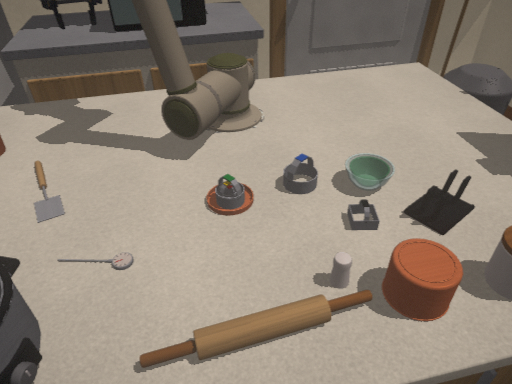

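```bash
python3 -c "
from h import *
d=viewer.capture('scene')
for uv in [(20,100),(130,75),(250,68),(20,42),(250,38),(50,20)]:
  print(uv,[unproj(d,[uv],z)[0].round(2).tolist() for z in(0,.1,.2)])"
```

```text
(20, 100) [[-0.35, -0.79, 0.0], [-0.11, -0.7, 0.1], [0.14, -0.61, 0.2]]
(130, 75) [[-0.51, -0.37, 0.0], [-0.24, -0.34, 0.1], [0.03, -0.31, 0.2]]
(250, 68) [[-0.45, 0.17, 0.0], [-0.19, 0.12, 0.1], [0.07, 0.06, 0.2]]
(20, 42) [[-1.18, -0.98, 0.0], [-0.8, -0.86, 0.1], [-0.43, -0.74, 0.2]]
(250, 38) [[-0.89, 0.27, 0.0], [-0.56, 0.2, 0.1], [-0.23, 0.13, 0.2]]
(50, 20) [[-1.62, -0.9, 0.0], [-1.18, -0.79, 0.1], [-0.74, -0.68, 0.2]]
```

Emit:
step_arm --motion '[{"slide": [-30,5,-3],"yaw": 0,"claw": 0},{"slide": [-44,3,-4],"yaw": 0,"claw": 0},{"slide": [-45,0,-4],"yaw": 0,"claw": 0},{"slide": [-46,-4,-4],"yaw": 0,"claw": 0},{"slide": [-47,-7,-5],"yaw": 0,"claw": 0},{"slide": [-47,-11,-5],"yaw": 0,"claw": 0},{"slide": [-47,-15,-5],"yaw": 0,"claw": 0},{"slide": [-40,-16,-4],"yaw": 0,"claw": 0},{"slide": [0,0,0],"yaw": 0,"claw": 0}]'

```text
t: 61.12
eef_pos: [-0.5142, -0.5652, 0.2925]
ee_rot: [[0.908, 0.406, 0.101], [0.408, -0.913, -0.004], [0.09, 0.044, -0.995]]
ft_force: [-0.4, -0.3, -0.5]
finger_gap: 0.0877
```

```bash
python3 j.py; python3 -c "
from h import *
s=telemetry.sense();R=s['ee_rot'];p=s['eef_pos'];print(np.degrees(np.arctan2(p[1],p[0])),np.hypot(p[0],p[1]));a=np.arctan2(p[1],p[0]);print((R.T@[np.cos(a),np.sin(a),0]).round(3))"
```

```text
61.125 [-2.4846  0.8749  0.2264  0.0752  2.1167 -1.2978] [ 0.055 -0.053 -0.064  0.014 -0.016  0.005] z [ 0.1005 -0.0035 -0.9949] [-514.2 -565.2  292.5]
-132.2928231486769 0.7640638527612147
[-0.913  0.402 -0.065]
```

Emit:
step_arm --motion '[{"slide": [-18,8,0],"yaw": 0,"claw": 0},{"slide": [0,0,0],"yaw": 0,"claw": 0},{"slide": [6,-3,0],"yaw": 0,"claw": 0},{"slide": [-25,11,0],"yaw": 0,"claw": 0},{"slide": [0,0,0],"yaw": 0,"claw": 0}]'

```text
t: 61.75
eef_pos: [-0.5166, -0.5807, 0.2824]
ee_rot: [[0.907, 0.414, 0.079], [0.417, -0.909, -0.025], [0.062, 0.056, -0.997]]
ft_force: [-1.0, -0.5, -0.6]
finger_gap: 0.0881
```

```bash
python3 j.py
```

```text
61.75 [-2.472   0.8889  0.2229  0.0786  2.075  -1.2939] [ 0.008 -0.063 -0.03  -0.    -0.01  -0.002] z [ 0.0791 -0.025  -0.9966] [-516.6 -580.7  282.4]
```

Emit:
step_arm --motion '[{"slide": [7,-3,0],"yaw": 0,"claw": 0},{"slide": [-25,11,0],"yaw": 0,"claw": 0},{"slide": [0,0,0],"yaw": 0,"claw": 0},{"slide": [7,-3,0],"yaw": 0,"claw": 0},{"slide": [-25,11,0],"yaw": 0,"claw": 0},{"slide": [0,0,0],"yaw": 0,"claw": 0}]'

```text
t: 62.5
eef_pos: [-0.5213, -0.5919, 0.2791]
ee_rot: [[0.907, 0.418, 0.051], [0.42, -0.906, -0.052], [0.024, 0.068, -0.997]]
ft_force: [-0.7, 1.1, -0.3]
finger_gap: 0.0883
```

```bash
python3 j.py
```

```text
62.5 [-2.4656  0.8932  0.2224  0.0807  2.032  -1.2923] [ 0.001 -0.065 -0.032 -0.001 -0.012 -0.005] z [ 0.0508 -0.0517 -0.9974] [-521.3 -591.9  279.1]
```

```bash
python3 -c "
from h import *
s=telemetry.sense()['eef_pos']*1000
r=np.hypot(s[0],s[1]);a=np.degrees(np.arctan2(s[1],s[0]));
def arcv(w,r0,r1,a0,a1,z0,z1):
    t=np.cumsum(w)/np.sum(w);A=np.radians(a0+(a1-a0)*t);rr=r0+(r1-r0)*t
    return np.c_[rr*np.cos(A),rr*np.sin(A),z0+(z1-z0)*t]
plan2(arcv([.3,.5,.7,1,1,1,1,1,1,1,1,1],r,510,a,-85,s[2],260),0)"
```

```text
now [-521.3 -591.9  279.1] z [ 0.051 -0.052 -0.997] q [-2.47  0.89  0.22  0.08  2.03 -1.29] t 62.5
{"slide": [15, 13, 2], "yaw": 0, "claw": 0}, {"slide": [25, 21, 3], "yaw": 0, "claw": 0}, {"slide": [36, 27, 4], "yaw": 0, "claw": 0}, {"slide": [53, 33, 5], "yaw": 0, "claw": 0}, {"slide": [54, 27, 5], "yaw": 0, "claw": 0}, {"slide": [55, 22, 5], "yaw": 0, "claw": 0}, {"slide": [55, 16, 4], "yaw": 0, "claw": 0}, {"slide": [54, 10, 4], "yaw": 0, "claw": 0}, {"slide": [53, 5, 3], "yaw": 0, "claw": 0}, {"slide": [52, 0, 3], "yaw": 0, "claw": 0}, {"slide": [50, -5, 3], "yaw": 0, "claw": 0}, {"slide": [47, -10, 2], "yaw": 0, "claw": 0}
```

Emit:
step_arm --motion '[{"slide": [15,13,2],"yaw": 0,"claw": 0},{"slide": [25,21,3],"yaw": 0,"claw": 0},{"slide": [36,27,4],"yaw": 0,"claw": 0},{"slide": [50,31,5],"yaw": 0,"claw": 0},{"slide": [52,27,5],"yaw": 0,"claw": 0},{"slide": [53,22,5],"yaw": 0,"claw": 0},{"slide": [53,16,4],"yaw": 0,"claw": 0},{"slide": [53,10,4],"yaw": 0,"claw": 0},{"slide": [53,5,3],"yaw": 0,"claw": 0},{"slide": [52,0,3],"yaw": 0,"claw": 0},{"slide": [50,-5,3],"yaw": 0,"claw": 0},{"slide": [47,-10,2],"yaw": 0,"claw": 0}]'

```text
t: 64.0
eef_pos: [0.0476, -0.513, 0.273]
ee_rot: [[0.907, 0.421, 0.019], [0.42, -0.901, -0.107], [-0.028, 0.105, -0.994]]
ft_force: [0.5, -0.4, 0.2]
finger_gap: 0.0881
```

```bash
python3 j.py; python3 -c "
from h import *
s=telemetry.sense()['eef_pos']*1000
r=np.hypot(s[0],s[1]);a=np.degrees(np.arctan2(s[1],s[0]));print(r,a)
plan2(arc(r,480,a,-20,s[2],230,12),-0.9)"
```

```text
64.0 [-1.7258  0.2476  1.3989  0.0356  1.3917 -0.5946] [ 0.553 -0.401  0.612 -0.052 -0.283  0.538] z [ 0.0186 -0.1075 -0.994 ] [  47.6 -513.   273. ]
515.1851132714297 -84.69323509408443
now [  47.6 -513.   273. ] z [ 0.019 -0.107 -0.994] q [-1.73  0.25  1.4   0.04  1.39 -0.59] t 64.0
{"slide": [47, 11, 3], "yaw": -0.075, "claw": 0}, {"slide": [47, 10, 3], "yaw": -0.075, "claw": 0}, {"slide": [47, 9, 2], "yaw": -0.075, "claw": 0}, {"slide": [47, 8, 2], "yaw": -0.075, "claw": 0}, {"slide": [47, 7, 2], "yaw": -0.075, "claw": 0}, {"slide": [47, 6, 1], "yaw": -0.075, "claw": 0}, {"slide": [47, 5, 1], "yaw": -0.075, "claw": 0}, {"slide": [46, 4, 0], "yaw": -0.075, "claw": 0}, {"slide": [46, 4, 0], "yaw": -0.075, "claw": 0}, {"slide": [46, 3, 0], "yaw": -0.075, "claw": 0}, {"slide": [46, 2, -1], "yaw": -0.075, "claw": 0}, {"slide": [46, 1, -1], "yaw": -0.075, "claw": 0}
```

Emit:
step_arm --motion '[{"slide": [47,11,3],"yaw": -0.075,"claw": 0},{"slide": [47,10,3],"yaw": -0.075,"claw": 0},{"slide": [47,9,2],"yaw": -0.075,"claw": 0},{"slide": [47,8,2],"yaw": -0.075,"claw": 0},{"slide": [47,7,2],"yaw": -0.075,"claw": 0},{"slide": [47,6,1],"yaw": -0.075,"claw": 0},{"slide": [47,5,1],"yaw": -0.075,"claw": 0},{"slide": [46,4,0],"yaw": -0.075,"claw": 0},{"slide": [46,4,0],"yaw": -0.075,"claw": 0},{"slide": [46,3,0],"yaw": -0.075,"claw": 0},{"slide": [46,2,-1],"yaw": -0.075,"claw": 0},{"slide": [46,1,-1],"yaw": -0.075,"claw": 0}]'

```text
t: 65.5
eef_pos: [0.4638, -0.1556, 0.247]
ee_rot: [[0.207, 0.977, 0.051], [0.966, -0.196, -0.168], [-0.154, 0.084, -0.984]]
ft_force: [0.6, -1.6, -0.2]
finger_gap: 0.0877
```

```bash
python3 j.py; python3 -c "
from h import *
s=telemetry.sense();R=s['ee_rot'];s=s['eef_pos']*1000
an=np.degrees(np.arctan2(R[1,0],R[0,0]))
r=np.hypot(s[0],s[1]);a=np.degrees(np.arctan2(s[1],s[0]));print(r,a,an)
plan2(arc(r,464,a,14.8,s[2],190,9),-np.radians(123-an))"
```

```text
65.5 [-0.5022  0.2278  1.5108 -0.1282  1.2782 -0.2683] [ 0.815  0.024  0.055 -0.108 -0.03   0.225] z [ 0.0513 -0.1678 -0.9845] [ 463.8 -155.6  247. ]
489.22528567111937 -18.54171996752341 77.90456060006662
now [ 463.8 -155.6  247. ] z [ 0.051 -0.168 -0.984] q [-0.5   0.23  1.51 -0.13  1.28 -0.27] t 65.5
{"slide": [32, 0, 1], "yaw": -0.087, "claw": 0}, {"slide": [32, 0, 1], "yaw": -0.087, "claw": 0}, {"slide": [32, 1, 1], "yaw": -0.087, "claw": 0}, {"slide": [32, 2, 1], "yaw": -0.087, "claw": 0}, {"slide": [31, 3, 1], "yaw": -0.087, "claw": 0}, {"slide": [31, 3, 1], "yaw": -0.087, "claw": 0}, {"slide": [31, 4, 1], "yaw": -0.087, "claw": 0}, {"slide": [31, 5, 1], "yaw": -0.087, "claw": 0}, {"slide": [30, 5, 1], "yaw": -0.087, "claw": 0}
```

Emit:
step_arm --motion '[{"slide": [0,0,0],"yaw": 0,"claw": 0},{"slide": [0,0,0],"yaw": 0,"claw": 0}]'

```text
t: 65.75
eef_pos: [0.4655, -0.1541, 0.2506]
ee_rot: [[0.204, 0.977, 0.06], [0.966, -0.191, -0.172], [-0.156, 0.093, -0.983]]
ft_force: [0.5, -0.1, 0.6]
finger_gap: 0.0881
```

```bash
python3 j.py; python3 -c "
from h import *
s=telemetry.sense();R=s['ee_rot'];s=s['eef_pos']*1000
r=np.hypot(s[0],s[1]);a=np.degrees(np.arctan2(s[1],s[0]));print(r,a)
plan2(arc(r,500,a,50,s[2],280,12),0)"
```

```text
65.75 [-0.4977  0.2234  1.5068 -0.1283  1.2779 -0.2687] [ 0.018 -0.013 -0.01   0.003 -0.001  0.001] z [ 0.0595 -0.1718 -0.9833] [ 465.5 -154.1  250.6]
490.329911342608 -18.314193903625757
now [ 465.5 -154.1  250.6] z [ 0.06  -0.172 -0.983] q [-0.5   0.22  1.51 -0.13  1.28 -0.27] t 65.75
{"slide": [48, 5, -10], "yaw": 0, "claw": 0}, {"slide": [48, 0, -10], "yaw": 0, "claw": 0}, {"slide": [48, -5, -11], "yaw": 0, "claw": 0}, {"slide": [47, -10, -11], "yaw": 0, "claw": 0}, {"slide": [46, -14, -11], "yaw": 0, "claw": 0}, {"slide": [44, -19, -11], "yaw": 0, "claw": 0}, {"slide": [42, -23, -11], "yaw": 0, "claw": 0}, {"slide": [39, -28, -11], "yaw": 0, "claw": 0}, {"slide": [36, -32, -11], "yaw": 0, "claw": 0}, {"slide": [33, -35, -11], "yaw": 0, "claw": 0}, {"slide": [29, -38, -11], "yaw": 0, "claw": 0}, {"slide": [26, -41, -10], "yaw": 0, "claw": 0}
```

Emit:
step_arm --motion '[{"slide": [30,3,-6],"yaw": 0,"claw": 0},{"slide": [48,2,-10],"yaw": 0,"claw": 0},{"slide": [48,-5,-11],"yaw": 0,"claw": 0},{"slide": [47,-10,-11],"yaw": 0,"claw": 0},{"slide": [46,-14,-11],"yaw": 0,"claw": 0},{"slide": [44,-19,-11],"yaw": 0,"claw": 0},{"slide": [42,-23,-11],"yaw": 0,"claw": 0},{"slide": [39,-28,-11],"yaw": 0,"claw": 0},{"slide": [36,-32,-11],"yaw": 0,"claw": 0},{"slide": [33,-35,-11],"yaw": 0,"claw": 0},{"slide": [29,-38,-11],"yaw": 0,"claw": 0},{"slide": [26,-41,-10],"yaw": 0,"claw": 0}]'

```text
t: 67.25
eef_pos: [0.3329, 0.3698, 0.2852]
ee_rot: [[0.242, 0.967, 0.081], [0.959, -0.225, -0.172], [-0.148, 0.12, -0.982]]
ft_force: [0.2, 0.5, -0.1]
finger_gap: 0.0882
```

```bash
python3 j.py; python3 -c "
from h import *
s=telemetry.sense();R=s['ee_rot'];s=s['eef_pos']*1000
r=np.hypot(s[0],s[1]);a=np.degrees(np.arctan2(s[1],s[0]));print(r,a)
plan2(arc(r,740,a,102,s[2],290,12),0)"
```

```text
67.25 [ 0.694   0.2962  1.3037 -0.1856  1.59    0.933 ] [ 0.789  0.074 -0.148  0.035  0.207  0.778] z [ 0.0812 -0.1724 -0.9817] [332.9 369.8 285.2]
497.6125550128646 48.00816804646024
now [332.9 369.8 285.2] z [ 0.081 -0.172 -0.982] q [ 0.69  0.3   1.3  -0.19  1.59  0.93] t 67.25
{"slide": [35, -26, -9], "yaw": 0, "claw": 0}, {"slide": [33, -31, -9], "yaw": 0, "claw": 0}, {"slide": [31, -35, -9], "yaw": 0, "claw": 0}, {"slide": [29, -39, -9], "yaw": 0, "claw": 0}, {"slide": [26, -42, -9], "yaw": 0, "claw": 0}, {"slide": [22, -46, -9], "yaw": 0, "claw": 0}, {"slide": [19, -49, -9], "yaw": 0, "claw": 0}, {"slide": [15, -52, -9], "yaw": 0, "claw": 0}, {"slide": [10, -55, -9], "yaw": 0, "claw": 0}, {"slide": [5, -57, -8], "yaw": 0, "claw": 0}, {"slide": [0, -59, -8], "yaw": 0, "claw": 0}, {"slide": [-5, -60, -7], "yaw": 0, "claw": 0}
```

```bash
python3 -c "
from h import *
s=telemetry.sense();R=s['ee_rot'];s=s['eef_pos']*1000
r=np.hypot(s[0],s[1]);a=np.degrees(np.arctan2(s[1],s[0]))
plan2(arc(r,670,a,108,s[2],270,12),0)"
```

```text
now [332.9 369.8 285.2] z [ 0.081 -0.172 -0.982] q [ 0.69  0.3   1.3  -0.19  1.59  0.93] t 67.25
{"slide": [32, -33, -8], "yaw": 0, "claw": 0}, {"slide": [29, -37, -8], "yaw": 0, "claw": 0}, {"slide": [26, -40, -8], "yaw": 0, "claw": 0}, {"slide": [23, -44, -7], "yaw": 0, "claw": 0}, {"slide": [19, -47, -7], "yaw": 0, "claw": 0}, {"slide": [15, -50, -7], "yaw": 0, "claw": 0}, {"slide": [10, -52, -7], "yaw": 0, "claw": 0}, {"slide": [5, -54, -6], "yaw": 0, "claw": 0}, {"slide": [0, -56, -6], "yaw": 0, "claw": 0}, {"slide": [-5, -57, -5], "yaw": 0, "claw": 0}, {"slide": [-10, -57, -4], "yaw": 0, "claw": 0}, {"slide": [-16, -57, -3], "yaw": 0, "claw": 0}
```

Emit:
step_arm --motion '[{"slide": [32,-33,-8],"yaw": 0,"claw": 0},{"slide": [29,-37,-8],"yaw": 0,"claw": 0},{"slide": [26,-40,-8],"yaw": 0,"claw": 0},{"slide": [23,-44,-7],"yaw": 0,"claw": 0},{"slide": [19,-47,-7],"yaw": 0,"claw": 0},{"slide": [15,-50,-7],"yaw": 0,"claw": 0},{"slide": [10,-52,-7],"yaw": 0,"claw": 0},{"slide": [5,-54,-6],"yaw": 0,"claw": 0},{"slide": [0,-56,-6],"yaw": 0,"claw": 0},{"slide": [-4,-45,-5],"yaw": 0,"claw": 0},{"slide": [-5,-30,-3],"yaw": 0,"claw": 0},{"slide": [0,0,0],"yaw": 0,"claw": 0}]'

```text
t: 68.75
eef_pos: [-0.1038, 0.652, 0.2825]
ee_rot: [[0.268, 0.959, 0.087], [0.955, -0.253, -0.152], [-0.124, 0.124, -0.985]]
ft_force: [0.8, -0.2, 0.4]
finger_gap: 0.0883
```

```bash
python3 j.py; python3 -c "
from h import *
d=viewer.capture('scene'); cv2.imwrite('pics/s17.png',d['frame'][:,:,::-1])
s=telemetry.sense();R=s['ee_rot'];p=s['eef_pos'];a=np.arctan2(p[1],p[0]);print(np.degrees(a),np.hypot(p[0],p[1]))
for b in (-a*0+a,np.radians(115)):print((R.T@[np.cos(b),np.sin(b),0]).round(3))"
```

```text
68.75 [ 1.5826  0.6543  0.7063 -0.0916  1.9337  1.8226] [-0.043 -0.006 -0.005 -0.013 -0.005 -0.005] z [ 0.0873 -0.1519 -0.9845] [-103.8  652.   282.5]
98.94051676292908 0.6600358577799046
[ 0.901 -0.401 -0.164]
[ 0.752 -0.636 -0.175]
```

View pics/s17.png

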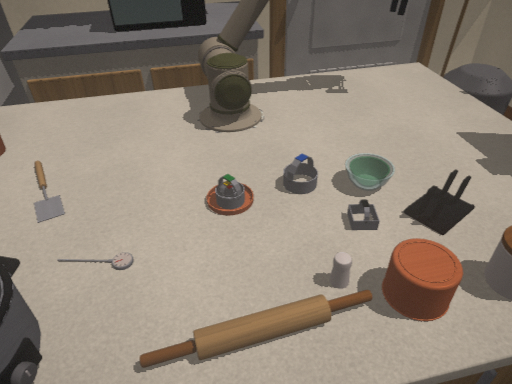

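Emit:
step_arm --motion '[{"slide": [30,-23,-6],"yaw": 0,"claw": 0},{"slide": [30,-23,-6],"yaw": 0,"claw": 0},{"slide": [25,-19,-5],"yaw": 0,"claw": 0},{"slide": [20,-15,-4],"yaw": 0,"claw": 0},{"slide": [0,0,0],"yaw": 0,"claw": 0}]'

```text
t: 69.42
eef_pos: [-0.1348, 0.7465, 0.2646]
ee_rot: [[0.281, 0.956, 0.084], [0.954, -0.269, -0.136], [-0.107, 0.118, -0.987]]
ft_force: [-0.3, -0.5, 0.8]
finger_gap: 0.0879
```

```bash
python3 j.py
```

```text
69.425 [ 1.6196  0.9142  0.224  -0.0918  2.142   1.8558] [-0.02  -0.009 -0.003 -0.005  0.002 -0.005] z [ 0.0838 -0.1358 -0.9872] [-134.8  746.5  264.6]
```

Emit:
step_arm --motion '[{"slide": [-5,5,1],"yaw": 0,"claw": 0},{"slide": [18,-16,-4],"yaw": 0,"claw": 0},{"slide": [0,0,0],"yaw": 0,"claw": 0},{"slide": [-5,5,1],"yaw": 0,"claw": 0},{"slide": [18,-16,-4],"yaw": 0,"claw": 0},{"slide": [0,0,0],"yaw": 0,"claw": 0}]'

```text
t: 70.18
eef_pos: [-0.1381, 0.7543, 0.2656]
ee_rot: [[0.286, 0.955, 0.081], [0.956, -0.277, -0.099], [-0.072, 0.105, -0.992]]
ft_force: [0.5, -1.1, -0.5]
finger_gap: 0.0882
```

```bash
python3 j.py
```

```text
70.175 [ 1.6229  0.9123  0.2225 -0.088   2.1087  1.8682] [-0.019 -0.056 -0.026 -0.007 -0.01  -0.003] z [ 0.0807 -0.099  -0.9918] [-138.1  754.3  265.6]
```

```bash
python3 -c "
from h import *
s=telemetry.sense()['eef_pos']*1000
r=np.hypot(s[0],s[1]);a=np.degrees(np.arctan2(s[1],s[0]));
w=np.array([.3,.4,.6,.8,1,1,1,1,1,1,1,1]);t=np.cumsum(w)/w.sum();A=np.radians(a+(60-a)*t);rr=r+(540-r)*t
plan2(np.c_[rr*np.cos(A),rr*np.sin(A),s[2]-25*t],0)"
```

```text
now [-138.1  754.3  265.6] z [ 0.081 -0.099 -0.992] q [ 1.62  0.91  0.22 -0.09  2.11  1.87] t 70.17
{"slide": [1, 17, 2], "yaw": 0, "claw": 0}, {"slide": [1, 23, 3], "yaw": 0, "claw": 0}, {"slide": [0, 34, 5], "yaw": 0, "claw": 0}, {"slide": [-3, 44, 7], "yaw": 0, "claw": 0}, {"slide": [-7, 53, 9], "yaw": 0, "claw": 0}, {"slide": [-11, 51, 9], "yaw": 0, "claw": 0}, {"slide": [-15, 48, 9], "yaw": 0, "claw": 0}, {"slide": [-19, 46, 9], "yaw": 0, "claw": 0}, {"slide": [-22, 43, 9], "yaw": 0, "claw": 0}, {"slide": [-25, 40, 8], "yaw": 0, "claw": 0}, {"slide": [-27, 36, 8], "yaw": 0, "claw": 0}, {"slide": [-29, 33, 8], "yaw": 0, "claw": 0}
```

Emit:
step_arm --motion '[{"slide": [1,17,2],"yaw": 0,"claw": 0},{"slide": [1,23,3],"yaw": 0,"claw": 0},{"slide": [0,34,5],"yaw": 0,"claw": 0},{"slide": [-3,44,7],"yaw": 0,"claw": 0},{"slide": [-7,53,9],"yaw": 0,"claw": 0},{"slide": [-11,51,9],"yaw": 0,"claw": 0},{"slide": [-15,48,9],"yaw": 0,"claw": 0},{"slide": [-19,46,9],"yaw": 0,"claw": 0},{"slide": [-22,43,9],"yaw": 0,"claw": 0},{"slide": [-25,40,8],"yaw": 0,"claw": 0},{"slide": [-27,36,8],"yaw": 0,"claw": 0},{"slide": [-15,17,4],"yaw": 0,"claw": 0}]'

```text
t: 71.68
eef_pos: [0.2796, 0.4799, 0.2598]
ee_rot: [[0.289, 0.952, 0.102], [0.957, -0.286, -0.046], [-0.015, 0.111, -0.994]]
ft_force: [0.4, 1.1, -0.2]
finger_gap: 0.0881
```

```bash
python3 j.py; python3 -c "
from h import *
s=telemetry.sense()['eef_pos']*1000
r=np.hypot(s[0],s[1]);a=np.degrees(np.arctan2(s[1],s[0]));print(r,a)
w=np.array([.5,1,1,1,1,1,1,1,.7,.4]);t=np.cumsum(w)/w.sum();A=np.radians(a+(14.8-a)*t);rr=r+(464-r)*t
plan2(np.c_[rr*np.cos(A),rr*np.sin(A),s[2]+(175-s[2])*t],0)"
```

```text
71.675 [ 0.8796  0.3735  1.2515 -0.1086  1.4878  1.1797] [-0.324 -0.187  0.287  0.007 -0.183 -0.309] z [ 0.1017 -0.0464 -0.9937] [279.6 479.9 259.8]
555.3789044048815 59.77806384983763
now [279.6 479.9 259.8] z [ 0.102 -0.046 -0.994] q [ 0.88  0.37  1.25 -0.11  1.49  1.18] t 71.67
{"slide": [-11, 22, 8], "yaw": 0, "claw": 0}, {"slide": [-26, 42, 15], "yaw": 0, "claw": 0}, {"slide": [-29, 39, 15], "yaw": 0, "claw": 0}, {"slide": [-32, 35, 14], "yaw": 0, "claw": 0}, {"slide": [-35, 31, 14], "yaw": 0, "claw": 0}, {"slide": [-37, 27, 14], "yaw": 0, "claw": 0}, {"slide": [-39, 23, 13], "yaw": 0, "claw": 0}, {"slide": [-40, 19, 13], "yaw": 0, "claw": 0}, {"slide": [-29, 11, 9], "yaw": 0, "claw": 0}, {"slide": [-17, 5, 5], "yaw": 0, "claw": 0}
```

Emit:
step_arm --motion '[{"slide": [-11,22,8],"yaw": 0,"claw": 0},{"slide": [-26,42,15],"yaw": 0,"claw": 0},{"slide": [-29,39,15],"yaw": 0,"claw": 0},{"slide": [-32,35,14],"yaw": 0,"claw": 0},{"slide": [-35,31,14],"yaw": 0,"claw": 0},{"slide": [-37,27,14],"yaw": 0,"claw": 0},{"slide": [-39,23,13],"yaw": 0,"claw": 0},{"slide": [-36,17,12],"yaw": 0,"claw": 0},{"slide": [-25,9,8],"yaw": 0,"claw": 0},{"slide": [-12,4,3],"yaw": 0,"claw": 0},{"slide": [0,0,0],"yaw": 0,"claw": 0}]'

```text
t: 73.05
eef_pos: [0.4637, 0.1199, 0.1935]
ee_rot: [[0.295, 0.943, 0.153], [0.955, -0.294, -0.03], [0.017, 0.155, -0.988]]
ft_force: [0.6, -0.2, -0.3]
finger_gap: 0.088
```

```bash
python3 j.py; python3 -c "
from h import *
plan(448.5,119,160,123,5)"
```

```text
73.05 [ 0.0229  0.2436  1.6561 -0.0373  1.0895  0.339 ] [ 0.005 -0.013 -0.013  0.004  0.001  0.002] z [ 0.1527 -0.0296 -0.9878] [463.7 119.9 193.5]
now [463.7 119.9 193.5] ang 72.8 F [ 0.6 -0.2 -0.3] gap 88.0 t 73.05 q6 0.34 tilt [ 0.153 -0.03  -0.988]
[-1, -3, 7] yaw -0.175
[-1, -3, 7] yaw -0.175
[0, -3, 7] yaw -0.175
[1, -3, 7] yaw -0.175
[1, -3, 7] yaw -0.175
```

Emit:
step_arm --motion '[{"slide": [0,0,0],"yaw": -0.175,"claw": 0},{"slide": [0,0,0],"yaw": -0.175,"claw": 0},{"slide": [0,0,0],"yaw": -0.175,"claw": 0},{"slide": [0,0,0],"yaw": -0.175,"claw": 0},{"slide": [0,0,0],"yaw": -0.175,"claw": 0},{"slide": [0,0,0],"yaw": 0,"claw": 0}]'

```text
t: 73.8
eef_pos: [0.465, 0.1256, 0.1985]
ee_rot: [[-0.56, 0.812, 0.164], [0.82, 0.572, -0.027], [-0.116, 0.119, -0.986]]
ft_force: [0.1, -0.3, 0.0]
finger_gap: 0.088
```

```bash
python3 j.py; python3 -c "
from h import *
d=viewer.capture('wrist'); cv2.imwrite('pics/w18.png',d['frame'][:,:,::-1])
for a,cc,px in blobs(mask(d['frame'],'blue')): print(a,cc.round(1),*rect(d,px,.0895))
s=telemetry.sense();p=s['eef_pos']*1000
w=np.array([448.2,119,110])
plan2([p+(w-p)*k/3 for k in (1,2,3)],0)
R=s['ee_rot'];print(np.degrees(np.arctan2(R[1,0],R[0,0])))"
```

```text
73.8 [ 0.035   0.2387  1.6481 -0.0371  1.0913 -0.5569] [ 0.014 -0.005 -0.008  0.001  0.003  0.038] z [ 0.1639 -0.0272 -0.9861] [465.  125.6 198.5]
768 [221.5 169.5] [448.1 119.2] [448.6 119.4] [27.9 20.7] -57.6
now [465.  125.6 198.5] z [ 0.164 -0.027 -0.986] q [ 0.03  0.24  1.65 -0.04  1.09 -0.56] t 73.85
{"slide": [5, -9, 28], "yaw": 0, "claw": 0}, {"slide": [5, -9, 28], "yaw": 0, "claw": 0}, {"slide": [5, -9, 28], "yaw": 0, "claw": 0}
124.23716888155388
```

View pics/w18.png

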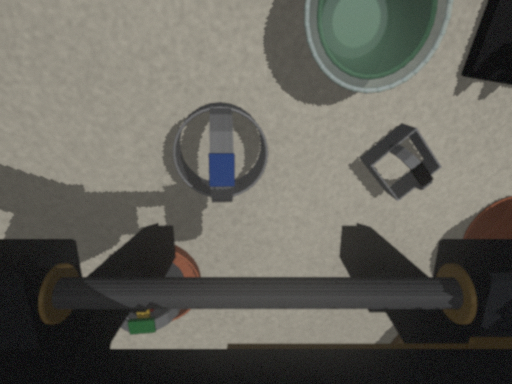

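Emit:
step_arm --motion '[{"slide": [3,-6,15],"yaw": 0,"claw": 0.2},{"slide": [6,-10,28],"yaw": 0,"claw": 0.3},{"slide": [4,-7,20],"yaw": 0,"claw": 0.3},{"slide": [2,-4,12],"yaw": 0,"claw": 0.3},{"slide": [0,0,0],"yaw": 0,"claw": 0.3}]'

```text
t: 74.47
eef_pos: [0.4477, 0.1227, 0.1193]
ee_rot: [[-0.545, 0.821, 0.169], [0.83, 0.557, -0.026], [-0.116, 0.126, -0.985]]
ft_force: [0.1, -0.0, 0.4]
finger_gap: 0.0617
```

```bash
python3 j.py; python3 -c "
from h import *
plan2([(448.2,119.2,83)],0)"
```

```text
74.475 [ 0.0288  0.3175  1.8178 -0.0417  0.8372 -0.5342] [ 0.005 -0.01  -0.02   0.002  0.003  0.023] z [ 0.1693 -0.0261 -0.9852] [447.7 122.7 119.3]
now [447.7 122.7 119.3] z [ 0.169 -0.026 -0.985] q [ 0.03  0.32  1.82 -0.04  0.84 -0.53] t 74.47
{"slide": [1, -6, 36], "yaw": 0, "claw": 0}
```

Emit:
step_arm --motion '[{"slide": [0,-3,15],"yaw": 0,"claw": 0.35},{"slide": [0,-3,15],"yaw": 0,"claw": 0.4},{"slide": [0,0,5],"yaw": 0,"claw": 0.45},{"slide": [0,0,0],"yaw": 0,"claw": 0.5}]'

```text
t: 74.97
eef_pos: [0.4513, 0.1194, 0.0863]
ee_rot: [[-0.539, 0.823, 0.176], [0.834, 0.552, -0.026], [-0.118, 0.133, -0.984]]
ft_force: [0.5, 0.2, 0.3]
finger_gap: 0.044
```

```bash
python3 j.py; python3 -c "
from h import *
plan2([(448.2,119.2,83)],0)
d=viewer.capture('wrist'); cv2.imwrite('pics/w19.png',d['frame'][:,:,::-1])
for a,cc,px in blobs(mask(d['frame'],'blue')): print(a,cc.round(1),*rect(d,px,.0895))"
```

```text
74.975 [ 0.0203  0.3757  1.8593 -0.0437  0.7308 -0.532 ] [ 0.003 -0.008 -0.009  0.002  0.005  0.008] z [ 0.1758 -0.0256 -0.9841] [451.3 119.4  86.3]
now [451.3 119.4  86.3] z [ 0.176 -0.026 -0.984] q [ 0.02  0.38  1.86 -0.04  0.73 -0.53] t 74.97
{"slide": [2, -3, 3], "yaw": 0, "claw": 0}
1859 [251.5 242.2] [447.4 119. ] [447.9 118.8] [29.  20.8] -57.9
```

View pics/w19.png

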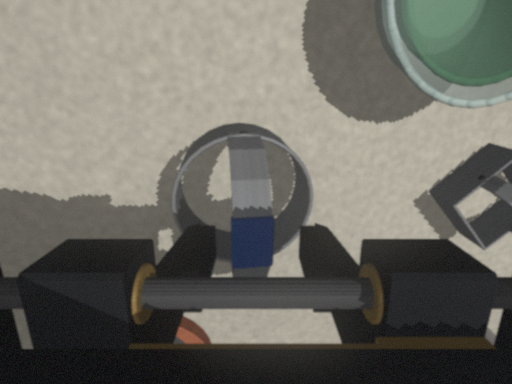

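Emit:
step_arm --motion '[{"slide": [2,-3,3],"yaw": 0,"claw": 0.5},{"slide": [0,0,0],"yaw": 0,"claw": 0.5}]'

```text
t: 75.28
eef_pos: [0.4485, 0.1195, 0.0835]
ee_rot: [[-0.539, 0.823, 0.178], [0.834, 0.551, -0.026], [-0.119, 0.134, -0.984]]
ft_force: [-0.5, 0.9, 0.5]
finger_gap: 0.044
```

```bash
python3 j.py; python3 -c "
from h import *
plan2([(447.9,119,83)],0)"
```

```text
75.275 [ 0.0206  0.3767  1.8709 -0.0445  0.7162 -0.5305] [-0.001 -0.008 -0.016  0.     0.003  0.001] z [ 0.1778 -0.0255 -0.9837] [448.5 119.5  83.5]
now [448.5 119.5  83.5] z [ 0.178 -0.026 -0.984] q [ 0.02  0.38  1.87 -0.04  0.72 -0.53] t 75.28
{"slide": [0, -1, 0], "yaw": 0, "claw": 0}
```

Emit:
step_arm --motion '[{"slide": [0,-1,0],"yaw": 0,"claw": 0.71},{"slide": [0,0,0],"yaw": 0,"claw": 0.71},{"slide": [0,0,0],"yaw": 0,"claw": 0.71}]' --newtons 5

```text
t: 75.65
eef_pos: [0.4477, 0.1189, 0.0837]
ee_rot: [[-0.539, 0.823, 0.178], [0.834, 0.551, -0.026], [-0.119, 0.135, -0.984]]
ft_force: [-0.1, -0.3, 0.3]
finger_gap: 0.0256
```

Emit:
step_arm --motion '[{"slide": [0,0,0],"yaw": -0.08,"claw": 0.71},{"slide": [0,0,0],"yaw": -0.1,"claw": 0.71},{"slide": [0,0,0],"yaw": -0.1,"claw": 0.71},{"slide": [0,0,0],"yaw": -0.1,"claw": 0.71},{"slide": [0,0,0],"yaw": 0,"claw": 0.71}]'

```text
t: 76.28
eef_pos: [0.4483, 0.1189, 0.084]
ee_rot: [[-0.811, 0.556, 0.18], [0.561, 0.827, -0.025], [-0.163, 0.08, -0.983]]
ft_force: [-0.0, -0.3, 0.1]
finger_gap: 0.0255
```

```bash
python3 j.py; python3 -c "
from h import *
d=viewer.capture('wrist'); cv2.imwrite('pics/w20.png',d['frame'][:,:,::-1])
for a,cc,px in blobs(mask(d['frame'],'blue')): print(a,cc.round(1),*rect(d,px,.0895))"
```

```text
76.275 [ 0.0191  0.375   1.8725 -0.044   0.7146 -0.9226] [-0.001  0.002 -0.001 -0.     0.002  0.019] z [ 0.1795 -0.0254 -0.9834] [448.3 118.9  84. ]
1953 [256.4 245. ] [446.5 119.3] [446.9 118.8] [29.7 21.7] -45.6
```

View pics/w20.png

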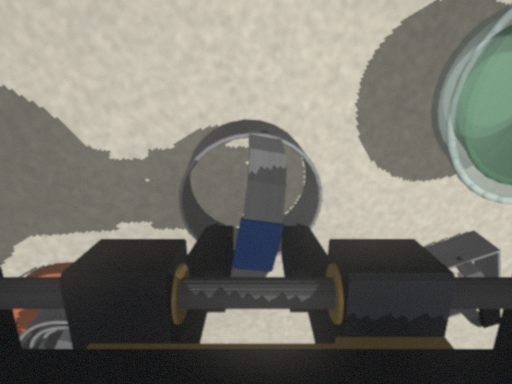

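Emit:
step_arm --motion '[{"slide": [0,0,0],"yaw": -0.1,"claw": 0.71},{"slide": [0,0,0],"yaw": -0.1,"claw": 0.71},{"slide": [0,0,0],"yaw": -0.1,"claw": 0.71},{"slide": [0,0,0],"yaw": -0.1,"claw": 0.71},{"slide": [0,0,0],"yaw": -0.08,"claw": 0.71},{"slide": [0,0,0],"yaw": 0,"claw": 0.71}]'

```text
t: 77.08
eef_pos: [0.4489, 0.119, 0.0843]
ee_rot: [[-0.976, 0.119, 0.181], [0.116, 0.993, -0.025], [-0.183, -0.003, -0.983]]
ft_force: [-0.2, -0.6, 0.2]
finger_gap: 0.0257
```

```bash
python3 j.py; python3 -c "
from h import *
d=viewer.capture('wrist'); cv2.imwrite('pics/w21.png',d['frame'][:,:,::-1])
for a,cc,px in blobs(mask(d['frame'],'blue')): print(a,cc.round(1),*rect(d,px,.0895))
s=telemetry.sense();R=s['ee_rot'];print(np.degrees(np.arctan2(R[1,0],R[0,0])),R[2].round(3))"
```

```text
77.075 [ 0.0191  0.3747  1.8716 -0.0434  0.7143 -1.403 ] [-0.001 -0.001 -0.001 -0.001 -0.001  0.025] z [ 0.1809 -0.025  -0.9832] [448.9 119.   84.3]
1880 [256.8 244.9] [447.3 119.3] [447.8 119.1] [29.7 21. ] -18.9
173.19707516186133 [-0.182 -0.003 -0.983]
```

Emit:
step_arm --motion '[{"slide": [0,0,2],"yaw": 0,"claw": 0.71},{"slide": [0,0,0],"yaw": 0,"claw": 1},{"slide": [0,0,0],"yaw": 0,"claw": 1},{"slide": [0,0,0],"yaw": 0,"claw": 1},{"slide": [0,0,0],"yaw": 0,"claw": 1}]' --newtons 15

```text
t: 77.75
eef_pos: [0.4494, 0.1189, 0.0824]
ee_rot: [[-0.976, 0.123, 0.181], [0.121, 0.992, -0.025], [-0.183, -0.003, -0.983]]
ft_force: [-1.3, 0.6, 1.8]
finger_gap: 0.0238
```

```bash
python3 j.py; python3 -c "
from h import *
d=viewer.capture('wrist'); cv2.imwrite('pics/w22.png',d['frame'][:,:,::-1])
for a,cc,px in blobs(mask(d['frame'],'blue')): print(a,cc.round(1),*rect(d,px,.0895))
s=telemetry.sense();p=s['eef_pos']*1000;plan2([p+[0,0,20],p+[0,0,50],p+[0,0,80],p+[0,0,100]],0)"
```

```text
77.75 [ 0.0189  0.3788  1.873  -0.0438  0.7083 -1.3979] [-0.    -0.001  0.001  0.001  0.001  0.001] z [ 0.1815 -0.025  -0.9831] [449.4 118.9  82.4]
1926 [257.2 246.3] [447.4 119.5] [447.9 119.2] [29.7 21.3] -17.4
now [449.4 118.9  82.4] z [ 0.181 -0.025 -0.983] q [ 0.02  0.38  1.87 -0.04  0.71 -1.4 ] t 77.8
{"slide": [-4, 0, -20], "yaw": 0, "claw": 0}, {"slide": [-5, 0, -29], "yaw": 0, "claw": 0}, {"slide": [-5, 0, -29], "yaw": 0, "claw": 0}, {"slide": [-4, 0, -20], "yaw": 0, "claw": 0}
```

View pics/w22.png

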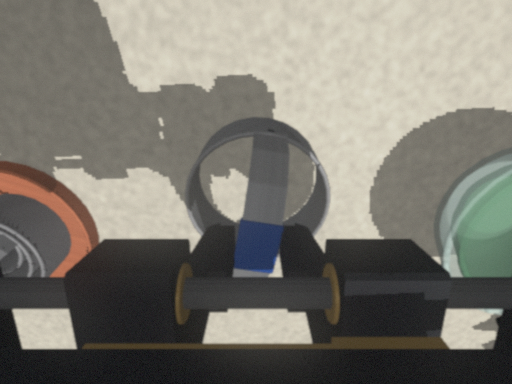

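Emit:
step_arm --motion '[{"slide": [0,0,0],"yaw": 0,"claw": 0.7},{"slide": [0,0,0],"yaw": 0,"claw": 0.71},{"slide": [0,0,0],"yaw": -0.1,"claw": 0.71},{"slide": [0,0,0],"yaw": -0.1,"claw": 0.71},{"slide": [0,0,0],"yaw": 0,"claw": 0.71},{"slide": [0,0,0],"yaw": 0.1,"claw": 0.68},{"slide": [0,0,0],"yaw": 0.08,"claw": 0.69},{"slide": [0,0,0],"yaw": 0,"claw": 0.71}]'

```text
t: 78.8
eef_pos: [0.4489, 0.1189, 0.0818]
ee_rot: [[-0.978, 0.11, 0.18], [0.107, 0.994, -0.025], [-0.181, -0.005, -0.983]]
ft_force: [0.3, 0.6, -0.1]
finger_gap: 0.0255
```

```bash
python3 j.py; python3 -c "
from h import *
d=viewer.capture('wrist')
for a,cc,px in blobs(mask(d['frame'],'blue')): print(a,cc.round(1),*rect(d,px,.0895))
s=telemetry.sense();R=s['ee_rot'];print(np.degrees(np.arctan2(R[1,0],R[0,0])),R[2].round(3))"
```

```text
78.8 [ 0.0189  0.3796  1.8738 -0.0437  0.7084 -1.4116] [ 0.001  0.001  0.001  0.001  0.    -0.003] z [ 0.1798 -0.025  -0.9834] [448.9 118.9  81.8]
1914 [257.  247.5] [447.2 119.4] [447.6 119.4] [29.4 20.9] -6.1
173.8069090086589 [-0.181 -0.005 -0.983]
```

Grip at −6.1°, tool at −6.2°: aligned, roll ≈ 0. Close.

Emit:
step_arm --motion '[{"slide": [0,0,0],"yaw": 0,"claw": 1},{"slide": [0,0,0],"yaw": 0,"claw": 1},{"slide": [0,0,0],"yaw": 0,"claw": 1}]' --newtons 20

```text
t: 79.22
eef_pos: [0.4489, 0.119, 0.0818]
ee_rot: [[-0.978, 0.108, 0.18], [0.105, 0.994, -0.025], [-0.181, -0.006, -0.983]]
ft_force: [0.5, -0.5, -0.0]
finger_gap: 0.0216
```

```bash
python3 j.py; python3 -c "
from h import *
s=telemetry.sense();p=s['eef_pos']*1000;plan2([p+[0,0,20],p+[0,0,50],p+[0,0,80],p+[0,0,100]],0)"
```

```text
79.225 [ 0.019   0.3796  1.8738 -0.0436  0.7084 -1.4139] [-0.001  0.002 -0.001  0.    -0.    -0.002] z [ 0.1798 -0.0249 -0.9834] [448.9 119.   81.8]
now [448.9 119.   81.8] z [ 0.18  -0.025 -0.983] q [ 0.02  0.38  1.87 -0.04  0.71 -1.41] t 79.22
{"slide": [-4, 0, -20], "yaw": 0, "claw": 0}, {"slide": [-5, 0, -30], "yaw": 0, "claw": 0}, {"slide": [-5, 0, -30], "yaw": 0, "claw": 0}, {"slide": [-4, 0, -20], "yaw": 0, "claw": 0}
```

Emit:
step_arm --motion '[{"slide": [-3,0,-15],"yaw": 0,"claw": 1},{"slide": [-5,0,-27],"yaw": 0,"claw": 1},{"slide": [-5,0,-27],"yaw": 0,"claw": 1},{"slide": [-4,0,-20],"yaw": 0,"claw": 1},{"slide": [-2,0,-10],"yaw": 0,"claw": 1},{"slide": [0,0,0],"yaw": 0,"claw": 1}]'

```text
t: 79.97
eef_pos: [0.4485, 0.1194, 0.1842]
ee_rot: [[-0.979, 0.107, 0.175], [0.104, 0.994, -0.025], [-0.177, -0.006, -0.984]]
ft_force: [-0.8, -0.1, -1.9]
finger_gap: 0.0222
```

```bash
python3 j.py; python3 -c "
from h import *
d=viewer.capture('scene'); cv2.imwrite('pics/s23.png',cv2.resize(d['frame'][80:260,160:420,::-1],None,fx=3,fy=3,interpolation=cv2.INTER_CUBIC))
s=telemetry.sense();p=s['eef_pos']*1000
w=np.array([.4,.7,1,1,1,1,.7,.4]);t=np.cumsum(w)/w.sum()
plan2([p+(np.array([475.7,-83.4,182])-p)*k for k in t],0)"
```

```text
79.975 [ 0.02    0.2215  1.7224 -0.0335  1.0224 -1.4294] [-0.001  0.009  0.017 -0.001 -0.003  0.001] z [ 0.1751 -0.0251 -0.9842] [448.5 119.4 184.2]
now [448.2 119.3 183.7] z [ 0.174 -0.025 -0.984] q [ 0.02  0.22  1.72 -0.03  1.02 -1.43] t 80.03
{"slide": [-3, -13, 1], "yaw": 0, "claw": 0}, {"slide": [-5, -22, 1], "yaw": 0, "claw": 0}, {"slide": [-8, -32, 2], "yaw": 0, "claw": 0}, {"slide": [-8, -32, 2], "yaw": 0, "claw": 0}, {"slide": [-8, -32, 2], "yaw": 0, "claw": 0}, {"slide": [-8, -32, 2], "yaw": 0, "claw": 0}, {"slide": [-5, -22, 1], "yaw": 0, "claw": 0}, {"slide": [-3, -13, 1], "yaw": 0, "claw": 0}
```

View pics/s23.png

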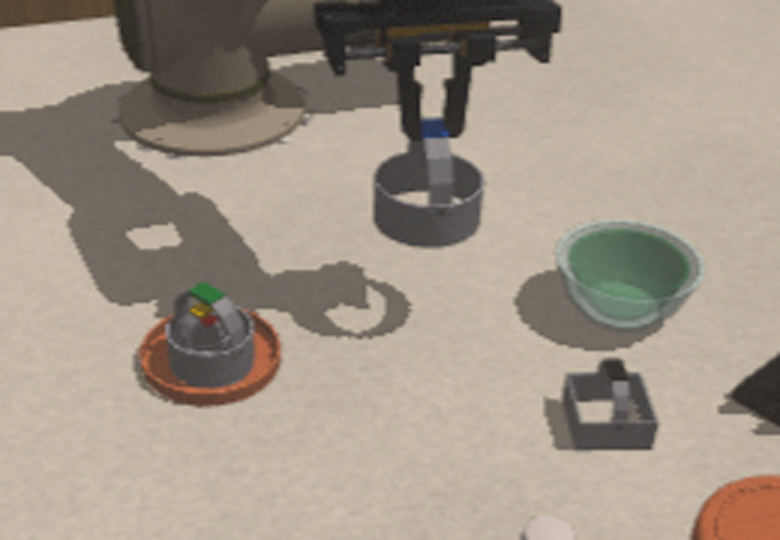

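Blue is lifted and hangs level. Carry to the tin gently.

Emit:
step_arm --motion '[{"slide": [-3,-13,0],"yaw": 0,"claw": 1},{"slide": [-5,-22,1],"yaw": 0,"claw": 1},{"slide": [-8,-32,1],"yaw": 0,"claw": 1},{"slide": [-8,-32,2],"yaw": 0,"claw": 1},{"slide": [-8,-32,2],"yaw": 0,"claw": 1},{"slide": [-8,-32,1],"yaw": 0,"claw": 1},{"slide": [-5,-22,1],"yaw": 0,"claw": 1},{"slide": [-2,-10,0],"yaw": 0,"claw": 1},{"slide": [0,0,0],"yaw": 0,"claw": 1}]'

```text
t: 81.15
eef_pos: [0.4728, -0.091, 0.1789]
ee_rot: [[-0.981, 0.108, 0.163], [0.106, 0.994, -0.023], [-0.165, -0.006, -0.986]]
ft_force: [-0.8, 0.6, -0.3]
finger_gap: 0.0217
```

```bash
python3 j.py; python3 -c "
from h import *
d=viewer.capture('wrist'); cv2.imwrite('pics/w24.png',d['frame'][:,:,::-1])
z=telemetry.sense()['eef_pos'][2]
for a,cc,px in blobs(mask(d['frame'],'blue')): print(a,cc.round(1),*rect(d,px,z+.008))
plan2([(475.7,-83.4,155)],0)
d=viewer.capture('scene'); cv2.imwrite('pics/s24.png',cv2.resize(d['frame'][100:250,160:360,::-1],None,fx=3.5,fy=3.5,interpolation=cv2.INTER_CUBIC))
"
```

```text
81.15 [-0.4646  0.2552  1.6903  0.0604  1.0398 -1.954 ] [-0.001  0.001  0.01   0.002  0.002 -0.003] z [ 0.163  -0.0235 -0.9864] [472.8 -91.  178.9]
1950 [257.1 247.8] [471.1 -90.4] [471.6 -90.5] [28.3 21.7] -6.0
now [472.7 -90.5 178.9] z [ 0.163 -0.023 -0.986] q [-0.46  0.25  1.69  0.06  1.04 -1.95] t 81.2
{"slide": [2, 7, 24], "yaw": 0, "claw": 0}
```

View pics/w24.png

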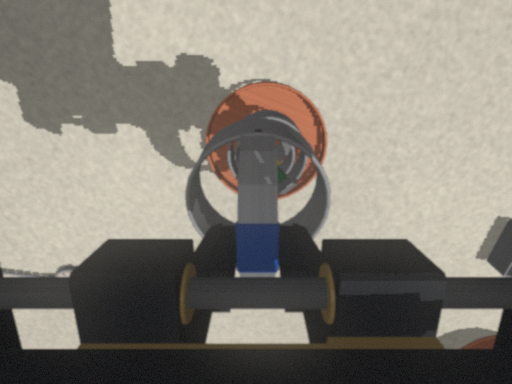

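View pics/s24.png

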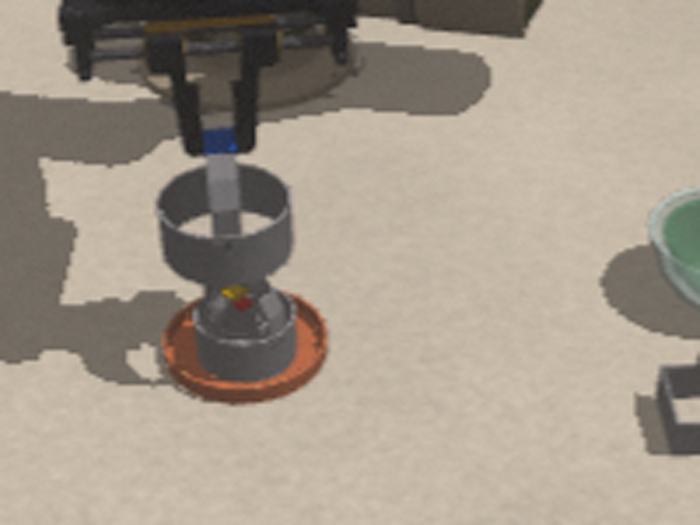

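```bash
python3 -c "
from h import *
plan2([(477,-83.4,170),(477,-83.4,155)],0)"
```

```text
now [472.7 -90.  179. ] z [ 0.163 -0.023 -0.986] q [-0.46  0.25  1.69  0.06  1.04 -1.95] t 81.25
{"slide": [-2, 7, 9], "yaw": 0, "claw": 0}, {"slide": [2, 0, 15], "yaw": 0, "claw": 0}
```

Emit:
step_arm --motion '[{"slide": [-2,7,8],"yaw": 0,"claw": 1},{"slide": [2,0,12],"yaw": 0,"claw": 1},{"slide": [0,0,0],"yaw": 0,"claw": 1}]'

```text
t: 81.62
eef_pos: [0.4766, -0.0811, 0.1575]
ee_rot: [[-0.981, 0.104, 0.162], [0.102, 0.995, -0.022], [-0.164, -0.005, -0.986]]
ft_force: [0.1, -1.1, -0.7]
finger_gap: 0.0217
```

```bash
python3 j.py; python3 -c "
from h import *
plan2([(477,-83.4,145),(477,-83.4,132)],0)"
```

```text
81.625 [-0.4403  0.2865  1.7187  0.0592  0.98   -1.9363] [ 0.013 -0.009 -0.017  0.002 -0.     0.004] z [ 0.1624 -0.0222 -0.9865] [476.6 -81.1 157.5]
now [476.6 -81.1 157.5] z [ 0.162 -0.022 -0.986] q [-0.44  0.29  1.72  0.06  0.98 -1.94] t 81.62
{"slide": [1, -2, 12], "yaw": 0, "claw": 0}, {"slide": [2, 0, 13], "yaw": 0, "claw": 0}
```

Emit:
step_arm --motion '[{"slide": [2,-2,11],"yaw": 0,"claw": 1},{"slide": [2,0,12],"yaw": 0,"claw": 1},{"slide": [0,0,0],"yaw": 0,"claw": 1}]'

```text
t: 82.0
eef_pos: [0.476, -0.0832, 0.1323]
ee_rot: [[-0.981, 0.104, 0.162], [0.102, 0.995, -0.022], [-0.163, -0.005, -0.987]]
ft_force: [-0.0, 0.8, 0.0]
finger_gap: 0.0215
```

```bash
python3 j.py; python3 -c "
from h import *
plan2([(477,-83.4,120),(477,-83.4,108)],0)
d=viewer.capture('scene'); cv2.imwrite('pics/s25.png',cv2.resize(d['frame'][130:250,180:300,::-1],None,fx=5,fy=5,interpolation=cv2.INTER_CUBIC))
d=viewer.capture('top'); cv2.imwrite('pics/t25.png',cv2.resize(d['frame'][180:290,230:350,::-1],None,fx=5,fy=5,interpolation=cv2.INTER_CUBIC))"
```

```text
82.0 [-0.4453  0.3223  1.7563  0.0633  0.9078 -1.9476] [-0.003 -0.009 -0.013 -0.001 -0.002 -0.001] z [ 0.1618 -0.0219 -0.9866] [476.  -83.2 132.3]
now [476.  -83.2 132.3] z [ 0.162 -0.022 -0.987] q [-0.45  0.32  1.76  0.06  0.91 -1.95] t 82.0
{"slide": [1, 0, 12], "yaw": 0, "claw": 0}, {"slide": [2, 0, 12], "yaw": 0, "claw": 0}
```

View pics/s25.png

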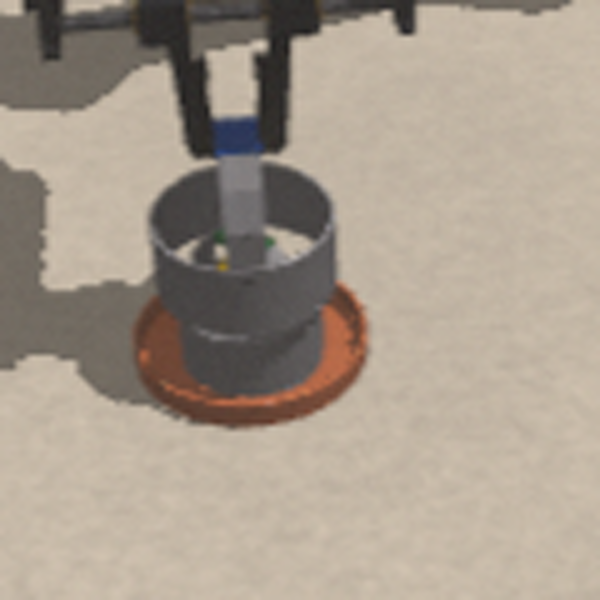

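View pics/t25.png

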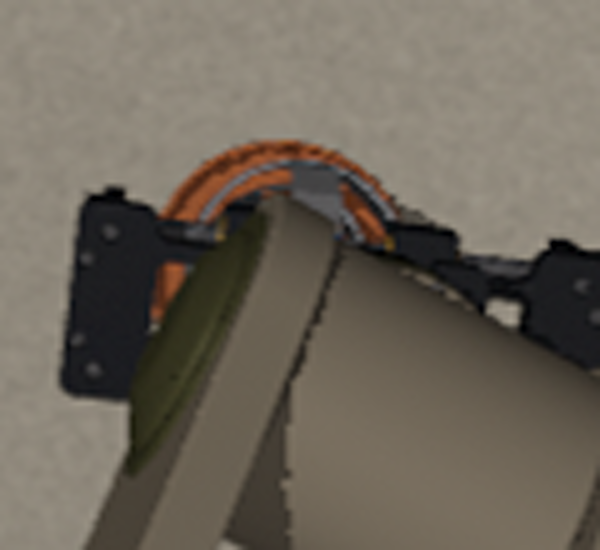

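Emit:
step_arm --motion '[{"slide": [1,0,11],"yaw": 0,"claw": 1},{"slide": [2,0,10],"yaw": 0,"claw": 1},{"slide": [0,0,0],"yaw": 0,"claw": 1}]'

```text
t: 82.48
eef_pos: [0.4772, -0.0836, 0.1108]
ee_rot: [[-0.981, 0.104, 0.164], [0.102, 0.995, -0.023], [-0.166, -0.006, -0.986]]
ft_force: [0.3, 0.1, -0.3]
finger_gap: 0.0218
```

```bash
python3 j.py; python3 -c "
from h import *
plan2([(476.5,-83.4,98),(476.5,-83.4,90)],0)"
```

```text
82.475 [-0.4451  0.3564  1.7843  0.0668  0.8431 -1.9528] [-0.002 -0.006 -0.01   0.    -0.001  0.001] z [ 0.1641 -0.023  -0.9862] [477.2 -83.6 110.8]
now [477.2 -83.6 110.8] z [ 0.164 -0.023 -0.986] q [-0.45  0.36  1.78  0.07  0.84 -1.95] t 82.47
{"slide": [3, 0, 13], "yaw": 0, "claw": 0}, {"slide": [1, 0, 8], "yaw": 0, "claw": 0}
```

Emit:
step_arm --motion '[{"slide": [2,0,11],"yaw": 0,"claw": 1},{"slide": [1,0,7],"yaw": 0,"claw": 1},{"slide": [0,0,0],"yaw": 0,"claw": 1}]'

```text
t: 82.85
eef_pos: [0.4772, -0.0838, 0.0912]
ee_rot: [[-0.981, 0.104, 0.164], [0.102, 0.995, -0.023], [-0.166, -0.006, -0.986]]
ft_force: [-0.9, 0.9, -0.7]
finger_gap: 0.0219
```

```bash
python3 j.py; python3 -c "
from h import *
print(telemetry.sense()['ft_force'].round(1))
plan2([(476.5,-83.4,85)],0)"
```

```text
82.85 [-0.4454  0.3889  1.8089  0.0706  0.7861 -1.9585] [-0.001  0.    -0.003 -0.001 -0.002 -0.001] z [ 0.1641 -0.023  -0.9862] [477.2 -83.8  91.2]
[-0.9  0.9 -0.7]
now [477.2 -83.8  91.2] z [ 0.164 -0.023 -0.986] q [-0.45  0.39  1.81  0.07  0.79 -1.96] t 82.85
{"slide": [2, 0, 6], "yaw": 0, "claw": 0}
```

Emit:
step_arm --motion '[{"slide": [1,0,5],"yaw": 0,"claw": 1},{"slide": [0,0,1],"yaw": 0,"claw": 1},{"slide": [0,0,0],"yaw": 0,"claw": 1}]'

```text
t: 83.22
eef_pos: [0.4775, -0.0839, 0.085]
ee_rot: [[-0.981, 0.104, 0.165], [0.101, 0.995, -0.023], [-0.166, -0.006, -0.986]]
ft_force: [-0.2, 0.9, -1.0]
finger_gap: 0.0216
```

Emit:
step_arm --motion '[{"slide": [0,0,1],"yaw": 0,"claw": 1},{"slide": [0,0,0],"yaw": 0,"claw": 1}]'

```text
t: 83.48
eef_pos: [0.4777, -0.084, 0.0845]
ee_rot: [[-0.981, 0.104, 0.165], [0.101, 0.995, -0.024], [-0.167, -0.007, -0.986]]
ft_force: [-0.9, -0.7, 0.1]
finger_gap: 0.0216
```

Emit:
step_arm --motion '[{"slide": [0,0,1],"yaw": 0,"claw": 1}]'

```text
t: 83.6
eef_pos: [0.4776, -0.084, 0.0842]
ee_rot: [[-0.981, 0.103, 0.165], [0.101, 0.995, -0.024], [-0.167, -0.007, -0.986]]
ft_force: [-9.3, 1.3, 17.0]
finger_gap: 0.0221
```

Emit:
step_arm --motion '[{"slide": [0,0,-0.5],"yaw": 0,"claw": 1},{"slide": [0,0,0],"yaw": 0,"claw": 0.72},{"slide": [0,0,0],"yaw": 0,"claw": 0.6},{"slide": [0,0,0],"yaw": 0,"claw": 0.4},{"slide": [0,0,0],"yaw": 0,"claw": 0.4}]'

```text
t: 84.22
eef_pos: [0.478, -0.0842, 0.0848]
ee_rot: [[-0.981, 0.104, 0.166], [0.101, 0.995, -0.024], [-0.168, -0.007, -0.986]]
ft_force: [-1.0, -0.5, -0.4]
finger_gap: 0.052
```

Emit:
step_arm --motion '[{"slide": [-2,0,-12],"yaw": 0,"claw": 0.4},{"slide": [-5,0,-27],"yaw": 0,"claw": 0.2},{"slide": [-5,0,-27],"yaw": 0,"claw": 0},{"slide": [-5,0,-27],"yaw": 0,"claw": 0},{"slide": [0,0,0],"yaw": 0,"claw": 0}]'

```text
t: 84.85
eef_pos: [0.4792, -0.0836, 0.1851]
ee_rot: [[-0.98, 0.104, 0.168], [0.101, 0.995, -0.025], [-0.17, -0.008, -0.985]]
ft_force: [0.9, -0.5, -0.1]
finger_gap: 0.0881
```

```bash
python3 j.py; python3 -c "
from h import *
d=viewer.capture('wrist'); cv2.imwrite('pics/w26.png',d['frame'][:,:,::-1])
for a,cc,px in blobs(mask(d['frame'],'blue')): print(a,cc.round(1),*rect(d,px,.0915))
d=viewer.capture('scene'); cv2.imwrite('pics/s26.png',cv2.resize(d['frame'][120:250,180:320,::-1],None,fx=4.5,fy=4.5,interpolation=cv2.INTER_CUBIC))"
```

```text
84.85 [-0.4428  0.254   1.6714  0.0565  1.0535 -1.9343] [ 0.     0.018  0.041 -0.    -0.006 -0.001] z [ 0.1678 -0.0252 -0.9855] [479.2 -83.6 185.1]
804 [257.6 168.9] [475.1 -83.2] [475.3 -83.5] [27.7 21.7] -5.8
```

View pics/w26.png

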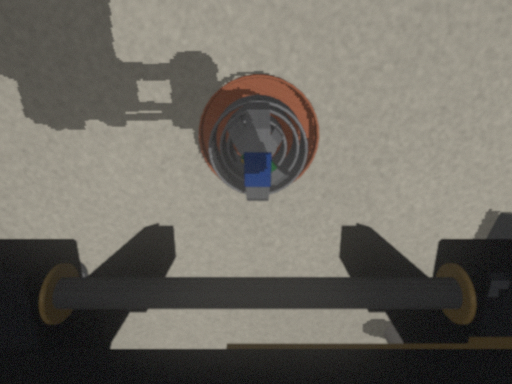

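View pics/s26.png

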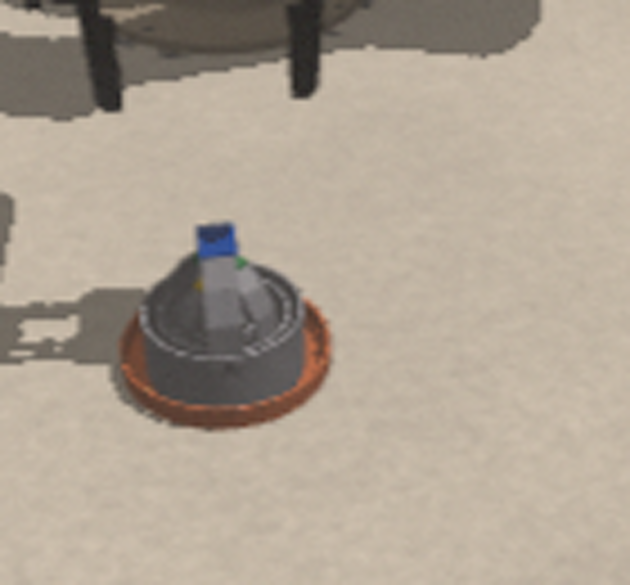

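```bash
python3 - <<'E'
from h import *
d=viewer.capture('scene')
m=mask(d['frame'],'blue')
for a,cc,px in blobs(m):
    if abs(cc[0]-228)<30: print('blue scene',a,cc,rect(d,px,.0915), 'expected px',proj(d,[.4753,-.0834,.0915]))
for n in ['square_center','bowls_center','thermometer_dial','tin_base']:
    print(n,[(r['score'],[round(float(x)) for x in r['rect']]) for r in nets.find_in('scene',n)][:1])
print(telemetry.sense()['t'])
E
```

```text
blue scene 33 [228.        174.3030303] (array([482.7, -84.4]), array([479.5, -85.1]), array([21.6, 17.5]), -10.0) expected px [227.88643438 172.58838644]
square_center [(0.58, [365, 218, 32, 30])]
bowls_center [(0.97, [370, 173, 53, 39])]
thermometer_dial [(0.82, [95, 262, 80, 16])]
tin_base [(0.95, [231, 203, 46, 23])]
85.2
```

```bash
python3 -c "
from plant import bot
print(bot.finish_job())"
```

```text
the job is handed in; nothing more can be done
None
```

All four round cutters are nested in the copper base, put in one at a time: red, yellow, green, then blue. The job was handed in at about 85 s of the 115 s allowed.

**Placing:** I lowered each cutter until it touched the floor, then opened the fingers. The wrist force at touchdown was 3 N for red, 34 N for yellow, 22 N for green and 17 N for blue. Yellow's came close to the 40 N limit. Blue touched about 0.4 mm above the height I expected for it standing flat.

**Last checks:**
- The wrist and scene pictures show the rings inside one another, standing within the rim.
- The wrist camera puts the blue grip at (475, −83) mm. The base centre is at about (471, −84) mm.
- The scene camera read the blue grip about 2 px lower, or 4–7 mm further out in x. I put this down to the grip's front face being in view and did not resolve it.
- The square cutter, bowls and thermometer are at the same image positions as at the start, within 1–4 px. The square cutter scored only 0.58 in the last look.

**What went wrong:** The gripper picked up a tilt during faster moves, and my attempts to undo it made it worse at times, up to about 10°. They also took the arm behind and to the left of its base and pushed the elbow close to its lower limit (0.221 against 0.22 rad). For blue I turned the cutter about 50° on the counter before lifting, so that the tilt no longer mattered for the grip.

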